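Stock the lift-up canister locker

ROBOT

A 6-joint arm with a two-finger parallel gripper is mounted at the origin on a cart in front of the work surface, level with it; the furniture and walls round the work are solid. World frame = base frame: x ahead of the robot, y to its left, z up, the work surface at z = 0. Lengths are in m, angles in degrees, forces in N, time in s.
With the tool pointing down it reaches from about 0.35 to 0.85 m from the base axis. Payload 8.1 kg.
Tool frame: the origin (TCP) lies at the very end of the fingers, on their centre line; the grasp point (between the pads) lies 19 mm behind it; z points along the fingers, y is the line along which they close (so a half turn about z gives the same grasp; the last joint's range is limited). The gripper opens to 93 mm and grips with 3 to 60 N. Pads are 15 mm wide; open, the fingers measure 128 mm over their backs; the gripper's body (75 mm by 188 mm) begins 65 mm behind the grasp point.
Start: joints at [-81.326, 7.471, 85.268, -0, 87.261, -4.893], TCP at [0.141, -0.583, 0.219] pointing down, gripper open.
Joint ranges: [-169.43, 169.43], [-51.17, 129.36], [1.28, 143.12], [-76.62, 256.62], [0, 156.53], [-152.29, 152.29]. Speed limits (degrees/s): [136.94, 136.94, 159.86, 180, 180, 180].

INTERFACE

Orientations are given as a 3x3 rotation matrix whose columns are the frame's x, y, z axes.
In Python, from rig import bot gives the robot as it stands.
- The arm moves only by the tool step_arm, never from a script. Its argument "deltas" is a list of rows, each an object with "claw": the closure in counts, from 0 (fully open) to 255 (shut); "travel": the shift along the tool's x, y, z in mm, a list of three; "twist": the turn, a rotation vector about the tool's x, y, z in rad, a list of three. In form: [{"claw": claw, "travel": [x, y, z], "twist": [ax, ay, az]}, ...]. A call has 1 to 5 rows; each row shifts and turns the commanded pose from where the row before left it, along the tool's axes as they then stand; what a row does not reach is not made up. A row lasts 1/12 s, in which the tool goes at most 41.7 mm and 7.16 degrees, less where a joint would pass 70% of its speed; a pose out of reach is approached as far as the arm can. A call is refused whole if a number of a shift passes 41.7 or a number of a turn 0.125, either way. A call with a gripper value outside its range is refused whole. The fingers move at their own pace and stop on an object; the grip force is fixed at half the most. Time passes only in rows, so rows that do not move let the fingers close. It gives the time, the measured TCP pose, the force, the opening and the grip force at its end, in the units of the state.
- bot.get_state(): the state, without advancing time (a new reading comes with each control period).
- bot.get_image(name): name is "side" or "top"; returns the picture (400x640x3 uint8, blue, green, red); there is no depth.
- bot.camera_params(name): a dict with "fx", "fy", "cx", "cy" (pixels), "pose" (4x4, takes a point from camera to world coordinates). Camera axes: x right, y down, z forward; pixel columns grow to the right and rows downward; lengths in m; the calibration is good to about 2 mm. A picture is of the moment at which its call begins. camera_params takes no time and is no camera call.
- bot.close_job(): hands the job in; it is judged then, once.
Trained networks look in the newest picture that a camera, given by its name, has taken for a name from the list of things; names that differ only in an ending like _2 or _b are one class to them, and where a whole thing is asked for, a point or a joint stands for the part that bears it (a point fixed in the world has none). Each returns a list of dicts, best first, with "p" (0 to 1); they miss things now and then, are a little off and sometimes report something else, mostly with a low value. They report only what shows in the picture. A call takes as long as a camera call.
- bot.boxes_of(name, camera): "box" ([left, top, right, bottom] in pixels, round what is visible of it).
The state is a dict: "clock": time; "joints": joint angles; "joint_velocities": joint speeds; "joint_efforts": joint torques, N m; "eef_pos": TCP position; "ee_rot": TCP orientation; "contact_force": force on the tool from outside, world axes, zero at the start; "torque": the same for the moment, N m; "width": finger opening in m; "grasp_force": force on a finger pad.
Only numpy, scipy, OpenCV 4.12 (cv2) and the standard library are available. Lean on these libraries where they do the work, as an engineer would, in place of code of your own. Each camera call takes 0.05 s, during which the arm holds its last target. There are 200 camera calls.

TASK

Put the canisters from the drainer away in the small lift-up locker: raise its flap until the stay locks and holds it up by itself, then stand all the canisters upright on the locker floor in a single row between the end panel and the sliding retainer. Slide the retainer along until the whole row is squeezed tight against the end panel, then back it off by about 10 mm so that the canisters are free, and finally unlock the stay by lifting the flap past its catch to the stop and lower the flap gently until it is fully shut. Leave the pepper mill, the tin and the cup where they are.

Things in the scene. Friction and masses are not known exactly. Their poses are not given: they have to be found in the camera images.
- locker: Low white worktop locker, fixed, 402 mm wide (its y), 186 mm deep, turned a little about the vertical. Origin: below the flap's hinge line, mid width, level with the worktop; -x is its front, towards the robot. Inner floor 16 mm above the origin; inner width y -193 to +193 mm, inner depth x 0 to -170 mm. Front wall 60 mm high, sides 100 mm (160 mm for x > -28 mm), rear 136 mm.
- floor_mid (a point): Point on the locker's inner floor at mid width, x = -88 mm, y = 0 of the locker, axes as the locker's. The row of canisters runs along y through this point, with room before and behind it.
- end_panel: The locker's side wall at its -y end (the robot's right), against which the row is pushed; its inner face is at y = -193 mm of the locker. Same origin and axes as the locker.
- flap (a joint): Angle of the lift-up flap in rad: 0 shut, growing as it is raised, end stop 2.33. A 6 mm wooden board, 144 mm x 396 mm, hinged along the top of the locker's rear; shut, it slopes 0.262 rad down towards the robot. Spring and weight pull it shut at every angle through a soft-close damper (1 to 4 N at the bar); let go unlocked, it sinks shut by itself in some seconds.
- stay_cover (a point): The flap's stay, under a grey cover outside the locker's -y wall (to y = -245 mm, below 150 mm); not to be touched. Lock: raise the flap to a joint value of 2.03 to 2.14, let it sink back: it catches at about 1.90. Unlock: raise it past 2.26 to the stop, then lower it past the catch. Raised past 2.18 at first, it may not catch: lower it below 1.2, which readies the stay, and raise it again.
- flap_hinge (a point): Middle of the flap's hinge line, 155 mm above the locker's origin. The hinge axis is the locker's y axis.
- bar_mid (a point): Middle of the flap's pull bar: round steel, 10 mm thick, 112 mm long, parallel to the hinge and 190 mm from it, on two arms 40 mm beyond the flap's free edge, in the flap's plane. It can be pinched from straight above at every flap angle, fingers before and behind it (along the locker's x), and turns between the fingers as the flap swings.
- flap_bar: The pull bar as a body; its origin lies on the hinge line (use point bar_mid for the bar itself).
- retainer (a joint): Position in m of the sliding retainer: 0 at the locker's +y end, growing as it slides towards the end panel (the locker's -y), at most 0.2. About 2 N of friction; it stays where it is left. It starts at 0 to 0.008.
- retainer_plate: The retainer's aluminium plate, 128 mm deep (x), 6 mm thick, 71 mm high. Origin: foot of its face that looks at the canisters, axes as the locker's, the canisters being on its -y side; at joint value 0 the face is at y = +143 mm of the locker. The gap between this face and a canister is the canister's distance in -y less 38 mm.
- retainer_grip (a point): Grip point of the retainer: 13 mm below the top of a black upright block 26 mm (x) by 24 mm (y), 26 mm behind the plate's face (+y). The top of the block is 99 mm above the locker's origin. Pinch it from above, fingers before and behind it (along the locker's x).
- canister_0: Round orange canister with a wooden lid, 77 mm in diameter, about 0.3 kg, 68 mm high to the top of the fixed lid and 85 mm to the top of the lid's knob, 20 mm in diameter, by which it can be lifted; origin at the centre of its underside, z up its axis. At first on the flat drainer (4 mm above the worktop), left of the locker. Two to four, all alike, are there; absent ones read None.
- canister_1: Round orange canister with a wooden lid, 77 mm in diameter, about 0.3 kg, 68 mm high to the top of the fixed lid and 85 mm to the top of the lid's knob, 20 mm in diameter, by which it can be lifted; origin at the centre of its underside, z up its axis. At first on the flat drainer (4 mm above the worktop), left of the locker. Two to four, all alike, are there; absent ones read None.
- canister_2: Round orange canister with a wooden lid, 77 mm in diameter, about 0.3 kg, 68 mm high to the top of the fixed lid and 85 mm to the top of the lid's knob, 20 mm in diameter, by which it can be lifted; origin at the centre of its underside, z up its axis. At first on the flat drainer (4 mm above the worktop), left of the locker. Two to four, all alike, are there; absent ones read None.
- canister_3: Round orange canister with a wooden lid, 77 mm in diameter, about 0.3 kg, 68 mm high to the top of the fixed lid and 85 mm to the top of the lid's knob, 20 mm in diameter, by which it can be lifted; origin at the centre of its underside, z up its axis. At first on the flat drainer (4 mm above the worktop), left of the locker. Two to four, all alike, are there; absent ones read None.
- pepper_mill: Dark wooden pepper mill, 58 mm x 170 mm high, standing right of the locker. Leave it alone.
- tin: Food tin, 75 mm x 58 mm high, behind the canisters on the drainer. Leave it alone.
- cup: Small dark cup, 60 mm wide, 53 mm high, behind the canisters on the drainer. Leave it alone.

How it is judged:
By the outcome, as a careful person would: the job done as asked, in the order asked, and still so for the second after the job is handed in, with the robot touching nothing.
Of canister_0, canister_1, canister_2, canister_3 only 2 to 4 are there at a start; the rules pass over those that are not, and their reading is None.
At some moment in a run one of canister_0, canister_1, canister_2, canister_3 may be knocked a few centimetres aside while the robot is not near it.
It also fails if it takes over 210 s, if anything falls off the work surface, if the arm or the gripper's body presses on something with over 40 N, if the wrist force passes 120 N, or if a joint passes its speed limit or range.

## Working session

There is one attempt and no reset: what is moved stays moved. The work goes in short steps, Python scripts to look and compute and a tool call to move; the robot and the scene stay as the last step left them, time stands still between calls to the robot, and variables do not carry over. Pictures are saved under pics/ and viewed, at most 14 in all, crops included, and the job is handed in when it is done.

Besides the shell and the picture viewer there is one more tool, called after ">>>" as name(argument=value, ...) on one line, values as JSON. step_arm: Moves the arm, as the interface text tells. Its arguments: {"type":"object","properties":{"deltas":{"type":"array","items":{"type":"object","properties":{"claw":{"type":"number"},"travel":{"type":"array","items":{"type":"number"}},"twist":{"type":"array","items":{"type":"number"}}}}}},"required":["deltas"]}

```bash
mkdir -p pics; ls; cat > h.py <<'E'
import numpy as np, cv2
from rig import bot
def px2ray(cam,u,v):
    c=bot.camera_params(cam); P=np.array(c["pose"])
    d=P[:3,:3]@np.array([(u-c["cx"])/c["fx"],(v-c["cy"])/c["fy"],1]); return P[:3,3],d
def atz(cam,u,v,z):
    o,d=px2ray(cam,u,v); return o+d*(z-o[2])/d[2]
def proj(cam,p):
    c=bot.camera_params(cam); P=np.array(c["pose"]); q=P[:3,:3].T@(np.asarray(p,float)-P[:3,3])
    return np.array([c["fx"]*q[0]/q[2]+c["cx"],c["fy"]*q[1]/q[2]+c["cy"]])
E
python3 - <<'E'
from h import *
for c in("side","top"):
    cv2.imwrite(f"pics/{c}0.png",bot.get_image(c)); p=bot.camera_params(c); print(c,p["fx"],p["cx"],p["cy"],np.round(p["pose"],3).tolist())
for n in("canister_0","locker","flap_bar","retainer_grip","retainer_plate","tin","cup","pepper_mill","stay_cover","flap"):
    for c in("side","top"): print(n,c,[(np.round(b["box"]).astype(int).tolist(),round(b["p"],2)) for b in bot.boxes_of(n,c)][:6])
s=bot.get_state();print(s["clock"],s["eef_pos"],np.round(s["ee_rot"],3).tolist(),s["width"])
E
```

```text
pics
side 440.28998453752763 312.2173783942594 205.71618596509296 [[-0.968, -0.178, 0.175, 0.368], [-0.25, 0.681, -0.688, 0.788], [0.003, -0.71, -0.704, 1.101], [0.0, 0.0, 0.0, 1.0]]
top 399.54987858806504 322.31125836989946 197.48966139822707 [[-0.027, -0.986, 0.162, 0.372], [-0.999, 0.031, 0.021, -0.198], [-0.026, -0.161, -0.987, 1.534], [0.0, 0.0, 0.0, 1.0]]
canister_0 side [([302, 287, 331, 320], 0.87), ([272, 276, 299, 311], 0.78), ([255, 306, 286, 344], 0.74), ([296, 317, 323, 351], 0.64)]
canister_0 top [([237, 189, 261, 213], 0.92), ([214, 188, 236, 211], 0.91), ([234, 216, 258, 237], 0.73), ([209, 213, 233, 238], 0.57)]
locker side [([281, 149, 376, 277], 0.65)]
locker top [([275, 170, 404, 247], 0.6), ([243, 147, 270, 170], 0.32)]
flap_bar side [([355, 194, 369, 226], 0.61)]
flap_bar top [([314, 228, 354, 245], 0.47)]
retainer_grip side [([299, 240, 340, 258], 0.6)]
retainer_grip top []
retainer_plate side [([301, 237, 340, 256], 0.45)]
retainer_plate top []
tin side [([222, 264, 248, 292], 0.61)]
tin top [([247, 146, 267, 170], 0.74)]
cup side [([204, 298, 230, 328], 0.6)]
cup top [([215, 151, 234, 164], 0.69), ([278, 171, 402, 241], 0.65)]
pepper_mill side [([358, 130, 376, 167], 0.57), ([327, 149, 378, 193], 0.21)]
pepper_mill top []
stay_cover side [([284, 149, 379, 273], 0.77), ([299, 239, 341, 254], 0.27)]
stay_cover top [([277, 169, 402, 250], 0.85)]
flap side [([287, 146, 373, 251], 0.75)]
flap top [([278, 166, 402, 244], 0.79)]
1.1 [ 0.14077817 -0.58325064  0.2186192 ] [[0.972, 0.235, 0.0], [0.235, -0.972, 0.0], [0.0, -0.0, -1.0]] 0.09303964177913678
```

View pics/side0.png

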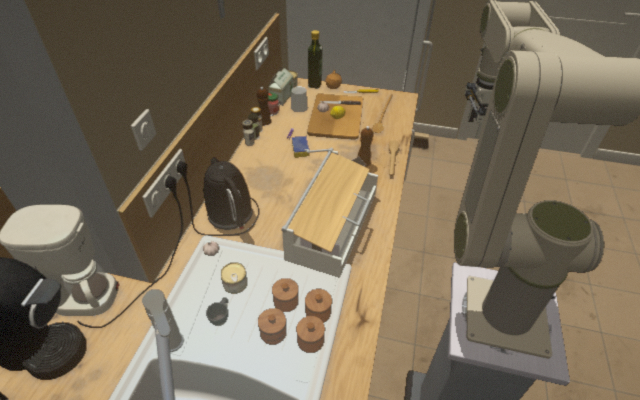

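View pics/top0.png

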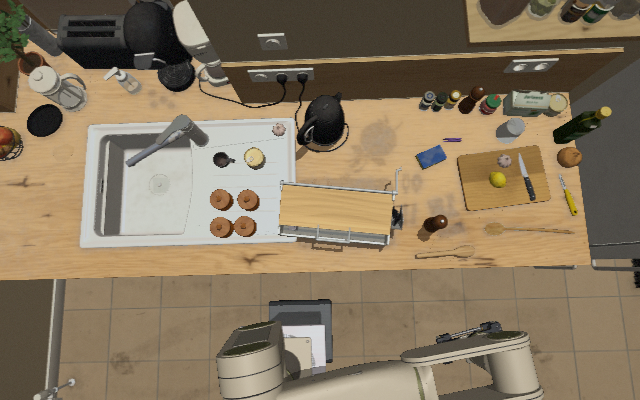

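```bash
python3 - <<'E'
from h import *
a=cv2.imread("pics/top0.png")[160:260,195:415]; b=cv2.imread("pics/side0.png")[140:285,270:390]
cv2.imwrite("pics/topc.png",cv2.resize(a,None,fx=3.6,fy=3.6,interpolation=cv2.INTER_CUBIC)); cv2.imwrite("pics/sidec.png",cv2.resize(b,None,fx=4,fy=4,interpolation=cv2.INTER_CUBIC))
E
```

```text
(no output)
```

View pics/topc.png

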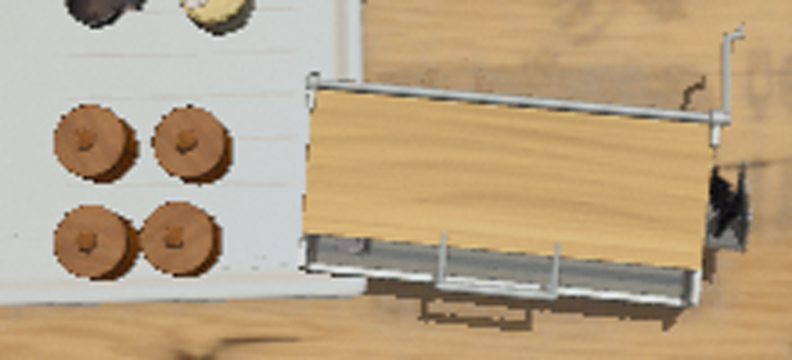

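View pics/sidec.png

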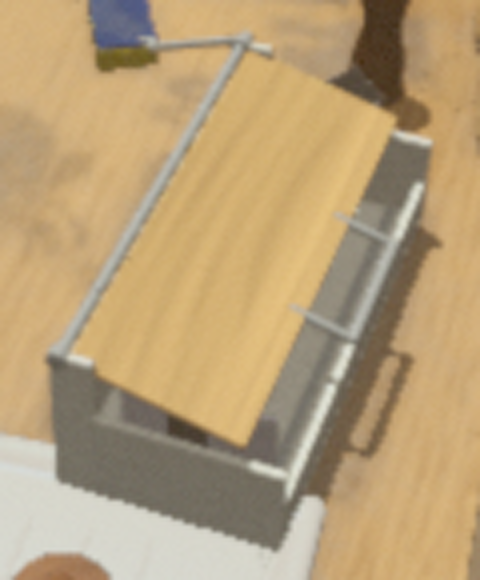

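```bash
cat >> h.py <<'E'
def L2W(L,p):
    x,y,t=L[:3]; p=np.atleast_2d(np.asarray(p,float)); c,s=np.cos(t),np.sin(t)
    return np.stack([x+c*p[:,0]-s*p[:,1],y+s*p[:,0]+c*p[:,1],p[:,2]],1)
def W2L(L,p):
    p=np.asarray(p,float); c,s=np.cos(L[2]),np.sin(L[2]); dx,dy=p[0]-L[0],p[1]-L[1]
    return np.array([c*dx+s*dy,-s*dx+c*dy,p[2]])
E
python3 - <<'E'
from h import *
from scipy.optimize import least_squares
F=[("top",(302,234),(-.139,.198,.119)),("top",(697,270),(-.139,-.198,.119)),("top",(437,290),(-.1835,.056,.106)),("top",(556,298),(-.1835,-.056,.106)),
("top",(304,270),(-.178,.201,.06)),("top",(696,304),(-.178,-.201,.06)),
("side",(245,445),(-.139,.198,.119)),("side",(397,118),(-.139,-.198,.119)),("side",(352,338),(-.1835,.056,.106)),("side",(387,240),(-.1835,-.056,.106))]
def px(c,u): return np.array(u)/3.6+(195,160) if c=="top" else np.array(u)/4+(270,140)
def r(L): return np.concatenate([proj(c,L2W(L,p)[0])-px(c,u) for c,u,p in F])
s=least_squares(r,[.55,-.25,0],loss="soft_l1");L=s.x;print(L,np.degrees(L[2]));print(np.round(r(L).reshape(-1,2),1).tolist())
np.save("L.npy",L)
for n,p in dict(floor=(-.088,0,.016),bar=(-.1835,0,.106),grip=(-.088,.169,.086),hinge=(0,0,.155)).items(): print(n,L2W(L,p)[0].round(4))
for u in((86,140),(192,141),(88,240),(174,237)):
    q=px("top",u);w=atz("top",*q,.089);print(w.round(4),proj("side",w).round(0))
E
```

```text
[ 0.62982012 -0.22116458 -0.11480116] -6.5776218308598295
[[-0.6, -1.2], [1.1, -1.6], [0.5, -0.6], [-1.1, -0.0], [-1.0, 0.8], [-0.7, 0.9], [-0.3, -0.6], [-0.5, -1.5], [1.7, -0.5], [2.8, 0.4]]
floor [ 0.5424 -0.2111  0.016 ]
bar [ 0.4475 -0.2001  0.106 ]
grip [ 0.5618 -0.0432  0.086 ]
hinge [ 0.6298 -0.2212  0.155 ]
[0.6162 0.2142 0.089 ] [274. 314.]
[0.6117 0.105  0.089 ] [287. 281.]
[0.5134 0.2106 0.089 ] [312. 322.]
[0.5139 0.123  0.089 ] [320. 294.]
```

>>> step_arm(deltas=[{"claw":0,"travel":[30,-23,0],"twist":[0,0,0]},{"claw":0,"travel":[30,-23,0],"twist":[0,0,0]},{"claw":0,"travel":[30,-23,0],"twist":[0,0,0]},{"claw":0,"travel":[30,-23,0],"twist":[0,0,0]},{"claw":0,"travel":[30,-23,0],"twist":[0,0,0]}])

```text
clock: 1.52
eef_pos: [0.2603, -0.4349, 0.2186]
ee_rot: [[0.972, 0.234, 0.0], [0.234, -0.972, -0.0], [0.0, 0.0, -1.0]]
contact_force: [0.7, -0.0, 1.0]
width: 0.0928
grasp_force: 0.0
```

>>> step_arm(deltas=[{"claw":0,"travel":[30,-23,0],"twist":[0,0,0]},{"claw":0,"travel":[30,-23,0],"twist":[0,0,0]},{"claw":0,"travel":[30,-23,0],"twist":[0,0,0]},{"claw":0,"travel":[30,-23,0],"twist":[0,0,0]},{"claw":0,"travel":[30,-23,0],"twist":[0,0,0]}])

```text
clock: 1.93
eef_pos: [0.3793, -0.2877, 0.2189]
ee_rot: [[0.972, 0.234, 0.001], [0.234, -0.972, -0.001], [0.0, 0.001, -1.0]]
contact_force: [0.3, -0.7, 0.5]
width: 0.0933
grasp_force: 0.0
```

>>> step_arm(deltas=[{"claw":0,"travel":[30,-23,0],"twist":[0,0,0]},{"claw":0,"travel":[30,-23,0],"twist":[0,0,0]},{"claw":0,"travel":[28,-24,0],"twist":[0,0,0]}])

```text
clock: 2.18
eef_pos: [0.4487, -0.199, 0.219]
ee_rot: [[0.972, 0.235, 0.001], [0.235, -0.972, -0.0], [0.001, 0.001, -1.0]]
contact_force: [0.7, -0.8, 0.5]
width: 0.0927
grasp_force: 0.0
```

>>> step_arm(deltas=[{"claw":0,"travel":[0,0,0],"twist":[0,0,-0.1218]},{"claw":0,"travel":[0,0,0],"twist":[0,0,-0.1218]},{"claw":0,"travel":[0,0,0],"twist":[0,0,-0.1218]},{"claw":0,"travel":[0,0,0],"twist":[0,0,-0.1218]},{"claw":0,"travel":[0,0,0],"twist":[0,0,-0.1218]}])

```text
clock: 2.6
eef_pos: [0.4477, -0.2004, 0.2187]
ee_rot: [[0.658, 0.753, 0.0], [0.753, -0.658, -0.0], [0.0, 0.0, -1.0]]
contact_force: [0.2, 0.5, 0.1]
width: 0.0932
grasp_force: 0.0
```

>>> step_arm(deltas=[{"claw":0,"travel":[0,0,0],"twist":[0,0,-0.1218]},{"claw":0,"travel":[0,0,0],"twist":[0,0,-0.1218]},{"claw":0,"travel":[0,0,0],"twist":[0,0,-0.1218]},{"claw":0,"travel":[0,0,0],"twist":[0,0,-0.1218]},{"claw":0,"travel":[0,0,0],"twist":[0,0,-0.1218]}])

```text
clock: 3.02
eef_pos: [0.4476, -0.2006, 0.2187]
ee_rot: [[0.11, 0.994, 0.0], [0.994, -0.11, -0.0], [-0.0, 0.0, -1.0]]
contact_force: [0.3, 1.4, -0.2]
width: 0.0925
grasp_force: 0.0
```

>>> step_arm(deltas=[{"claw":165,"travel":[0,0,30],"twist":[0,0,0]},{"claw":165,"travel":[0,0,30],"twist":[0,0,0]},{"claw":165,"travel":[0,0,29],"twist":[0,0,0]},{"claw":165,"travel":[0,0,0],"twist":[0,0,0]},{"claw":165,"travel":[0,0,0],"twist":[0,0,0]}])

```text
clock: 3.43
eef_pos: [0.4463, -0.1999, 0.1285]
ee_rot: [[0.116, 0.993, -0.003], [0.993, -0.116, 0.002], [0.002, -0.004, -1.0]]
contact_force: [-0.4, -0.3, 0.9]
width: 0.0642
grasp_force: 0.0
```

```bash
python3 - <<'E'
from h import *
t=bot.get_image("top")[190:260,260:410]; s=bot.get_image("side")[130:290,250:430]
a=cv2.resize(t,(790,int(790*70/150)),interpolation=cv2.INTER_CUBIC)
cv2.imwrite("pics/bar1.png",a)
cv2.imwrite("pics/bar2.png",cv2.resize(s,None,fx=3.5,fy=3.5,interpolation=cv2.INTER_CUBIC))
E
```

```text
(no output)
```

View pics/bar2.png

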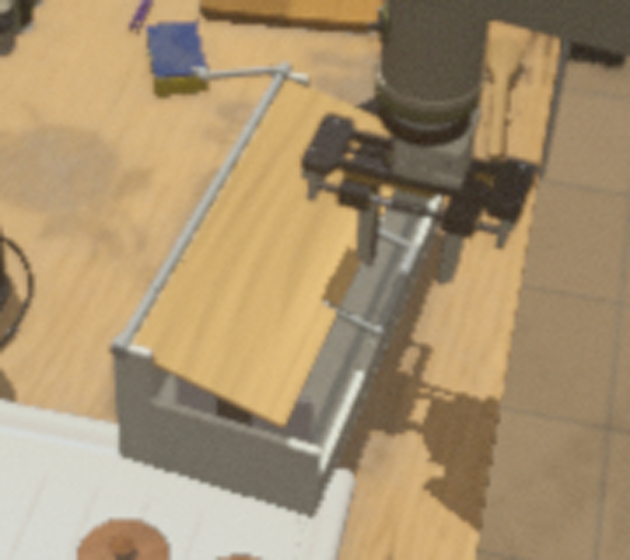

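>>> step_arm(deltas=[{"claw":165,"travel":[0,0,0],"twist":[0,0,0]},{"claw":165,"travel":[0,0,0],"twist":[0,0,0]},{"claw":165,"travel":[0,0,0],"twist":[0,0,0]},{"claw":165,"travel":[0,0,0],"twist":[0,0,0]},{"claw":165,"travel":[0,0,0],"twist":[0,0,0]}])

```text
clock: 3.95
eef_pos: [0.4478, -0.2008, 0.1302]
ee_rot: [[0.116, 0.993, 0.001], [0.993, -0.116, -0.0], [-0.0, 0.001, -1.0]]
contact_force: [-0.3, 0.6, 0.4]
width: 0.0328
grasp_force: 0.0
```

>>> step_arm(deltas=[{"claw":165,"travel":[0,0,13],"twist":[0,0,0]},{"claw":165,"travel":[0,0,13],"twist":[0,0,0]},{"claw":165,"travel":[0,0,12],"twist":[0,0,0]},{"claw":255,"travel":[0,0,0],"twist":[0,0,0]},{"claw":255,"travel":[0,0,0],"twist":[0,0,0]}])

```text
clock: 4.37
eef_pos: [0.4468, -0.2002, 0.0908]
ee_rot: [[0.116, 0.993, -0.002], [0.993, -0.116, 0.001], [0.001, -0.002, -1.0]]
contact_force: [0.1, 0.9, -0.1]
width: 0.0235
grasp_force: 0.0
```

>>> step_arm(deltas=[{"claw":255,"travel":[0,0,0],"twist":[0,0,0]},{"claw":255,"travel":[0,0,0],"twist":[0,0,0]},{"claw":255,"travel":[0,0,0],"twist":[0,0,0]},{"claw":255,"travel":[0,0,0],"twist":[0,0,0]},{"claw":255,"travel":[0,0,0],"twist":[0,0,0]}])

```text
clock: 4.78
eef_pos: [0.452, -0.2012, 0.0948]
ee_rot: [[0.115, 0.993, 0.01], [0.993, -0.115, -0.002], [-0.001, 0.01, -1.0]]
contact_force: [12.8, 2.8, 0.7]
width: 0.0093
grasp_force: 30.0
```

```bash
python3 - <<'E'
import numpy as np
q=np.linspace(0,2.1,22)
x=-190*np.cos(q-.262);z=190*np.sin(q-.262)
for a,b,c in zip(q[1:],np.diff(x),-np.diff(z)):print(round(a,2),round(b,1),round(c,1))
E
```

```text
0.1 -4.0 -18.6
0.2 -2.1 -18.9
0.3 -0.2 -19.0
0.4 1.7 -18.9
0.5 3.5 -18.7
0.6 5.4 -18.2
0.7 7.2 -17.6
0.8 8.9 -16.8
0.9 10.5 -15.8
1.0 12.1 -14.7
1.1 13.5 -13.4
1.2 14.7 -12.0
1.3 15.9 -10.5
1.4 16.8 -8.8
1.5 17.6 -7.1
1.6 18.2 -5.3
1.7 18.7 -3.5
1.8 18.9 -1.6
1.9 19.0 0.3
2.0 18.9 2.2
2.1 18.5 4.1
```

>>> step_arm(deltas=[{"claw":255,"travel":[0,4.5,0],"twist":[0,0,0]},{"claw":255,"travel":[0,0,0],"twist":[0,0,0]},{"claw":255,"travel":[0,0,0],"twist":[0,0,0]}])

```text
clock: 5.03
eef_pos: [0.4527, -0.2012, 0.0921]
ee_rot: [[0.116, 0.993, 0.001], [0.993, -0.116, -0.0], [-0.0, 0.001, -1.0]]
contact_force: [2.1, 1.0, -0.4]
width: 0.009
grasp_force: 30.0
```

>>> step_arm(deltas=[{"claw":255,"travel":[0,-4.0,-18.6],"twist":[0,0,0]},{"claw":255,"travel":[0,-2.1,-18.9],"twist":[0,0,0]},{"claw":255,"travel":[0,-0.2,-19.0],"twist":[0,0,0]},{"claw":255,"travel":[0,1.7,-18.9],"twist":[0,0,0]},{"claw":255,"travel":[0,3.5,-18.7],"twist":[0,0,0]}])

```text
clock: 5.45
eef_pos: [0.4516, -0.2013, 0.1864]
ee_rot: [[0.116, 0.993, 0.002], [0.993, -0.116, -0.001], [-0.0, 0.002, -1.0]]
contact_force: [12.5, -3.1, -9.8]
width: 0.0092
grasp_force: 30.0
```

>>> step_arm(deltas=[{"claw":255,"travel":[0,5.4,-18.2],"twist":[0,0,0]},{"claw":255,"travel":[0,7.2,-17.6],"twist":[0,0,0]},{"claw":255,"travel":[0,8.9,-16.8],"twist":[0,0,0]},{"claw":255,"travel":[0,10.5,-15.8],"twist":[0,0,0]},{"claw":255,"travel":[0,12.1,-14.7],"twist":[0,0,0]}])

```text
clock: 5.87
eef_pos: [0.4929, -0.2064, 0.2688]
ee_rot: [[0.117, 0.993, -0.005], [0.993, -0.117, 0.0], [-0.0, -0.005, -1.0]]
contact_force: [-8.4, -1.2, -1.6]
width: 0.0092
grasp_force: 30.0
```

>>> step_arm(deltas=[{"claw":255,"travel":[0,13.5,-13.4],"twist":[0,0,0]},{"claw":255,"travel":[0,14.7,-12.0],"twist":[0,0,0]},{"claw":255,"travel":[0,15.9,-10.5],"twist":[0,0,0]},{"claw":255,"travel":[0,0,0],"twist":[0,0,0]},{"claw":255,"travel":[0,0,0],"twist":[0,0,0]}])

```text
clock: 6.28
eef_pos: [0.5383, -0.2121, 0.308]
ee_rot: [[0.116, 0.993, 0.001], [0.993, -0.116, -0.002], [-0.002, 0.001, -1.0]]
contact_force: [-11.4, 2.0, 14.3]
width: 0.0092
grasp_force: 30.0
```

>>> step_arm(deltas=[{"claw":255,"travel":[0,-1.5,-2.5],"twist":[0,0,0]},{"claw":255,"travel":[0,16.8,-8.8],"twist":[0,0,0]},{"claw":255,"travel":[0,17.6,-7.1],"twist":[0,0,0]},{"claw":255,"travel":[0,18.2,-5.3],"twist":[0,0,0]},{"claw":255,"travel":[0,0,0],"twist":[0,0,0]}])

```text
clock: 6.7
eef_pos: [0.5907, -0.2184, 0.33]
ee_rot: [[0.117, 0.993, 0.001], [0.993, -0.117, -0.002], [-0.002, 0.001, -1.0]]
contact_force: [-2.2, -1.8, 6.5]
width: 0.0091
grasp_force: 30.0
```

>>> step_arm(deltas=[{"claw":255,"travel":[0,18.7,-3.5],"twist":[0,0,0]},{"claw":255,"travel":[0,18.9,-1.6],"twist":[0,0,0]},{"claw":255,"travel":[0,10,0],"twist":[0,0,0]},{"claw":255,"travel":[0,0,0],"twist":[0,0,0]},{"claw":255,"travel":[0,0,0],"twist":[0,0,0]}])

```text
clock: 7.12
eef_pos: [0.6371, -0.2242, 0.3348]
ee_rot: [[0.117, 0.993, 0.002], [0.993, -0.117, -0.003], [-0.002, 0.002, -1.0]]
contact_force: [-1.0, -5.4, 4.5]
width: 0.0093
grasp_force: 30.0
```

```bash
python3 - <<'E'
from h import *
s=bot.get_state();print(s["eef_pos"],s["contact_force"],s["clock"],s["torque"])
from scipy.optimize import least_squares
e=s["eef_pos"]
P=np.array([[.4527,-.2012,.0921],[.4516,-.2013,.1864],[.4929,-.2064,.2688],[.5383,-.2121,.308],e])
S=(P[:,0]*.9934-P[:,1]*.1146); Z=P[:,2]
f=least_squares(lambda c:np.hypot(S-c[0],Z-c[1])-.19,[S[0]+.18,.14]);print(f.x,f.fun)
print("q",np.arctan2(Z-f.x[1],f.x[0]-S)+.262)
L=np.load("L.npy");print("L hinge s",L[0]*.9934-L[1]*.1146)
b=bot.get_image("side");cv2.imwrite("pics/side3.png",b)
E
```

```text
[ 0.63705963 -0.22420837  0.33476997] [-1.00742821 -5.37222365  4.5166195 ] 7.1167 [-0.78499475  0.01069649  0.01931604]
[0.65631302 0.14439468] [ 0.0008478  -0.00065722 -0.00044969  0.00033139  0.00038842]
q [-0.01556276  0.48570929  0.97792844  1.29644984  1.84454258]
L hinge s 0.6510087648848182
```

View pics/side3.png

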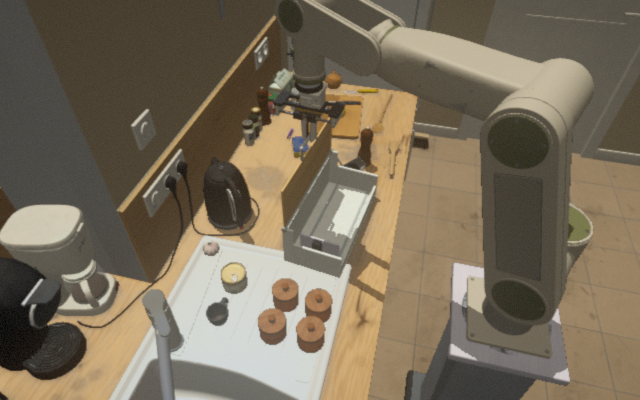

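>>> step_arm(deltas=[{"claw":255,"travel":[0,15,0.5],"twist":[0,0,0]},{"claw":255,"travel":[0,15,2],"twist":[0,0,0]},{"claw":255,"travel":[0,14.5,3.5],"twist":[0,0,0]},{"claw":255,"travel":[0,0,0],"twist":[0,0,0]},{"claw":255,"travel":[0,0,0],"twist":[0,0,0]}])

```text
clock: 7.58
eef_pos: [0.681, -0.2287, 0.3276]
ee_rot: [[0.116, 0.993, 0.0], [0.993, -0.116, -0.001], [-0.001, 0.0, -1.0]]
contact_force: [-1.4, -3.5, 3.4]
width: 0.0087
grasp_force: 29.9
```

```bash
python3 - <<'E'
from h import *
L=np.load("L.npy");L[0]+=.0053;L[1]-=.0006;np.save("L.npy",L)
E
cat >> h.py <<'E'
L=np.load("L.npy")
def q():
    s=bot.get_state();e=s["eef_pos"];S=e[0]*.9934-e[1]*.1146
    return np.arctan2(e[2]-.1444,.6563-S)+.262, np.hypot(e[2]-.1444,.6563-S), s["contact_force"].round(1), s["clock"]
E
python3 -c "
from h import *
print(q())"
```

```text
(np.float64(2.0811717520726156), np.float64(0.18898575711083004), array([-1.4, -3.5,  3.4]), 7.5833)
```

>>> step_arm(deltas=[{"claw":255,"travel":[0,-9,-2.2],"twist":[0,0,0]},{"claw":255,"travel":[0,-9,-1.6],"twist":[0,0,0]},{"claw":255,"travel":[0,-9,-1.2],"twist":[0,0,0]},{"claw":255,"travel":[0,-9,-0.6],"twist":[0,0,0]},{"claw":255,"travel":[0,0,0],"twist":[0,0,0]}])

```text
clock: 8.0
eef_pos: [0.6455, -0.224, 0.3337]
ee_rot: [[0.116, 0.993, 0.004], [0.993, -0.116, -0.001], [-0.001, 0.004, -1.0]]
contact_force: [7.8, -3.7, -0.3]
width: 0.0093
grasp_force: 30.0
```

>>> step_arm(deltas=[{"claw":255,"travel":[0,-3,0],"twist":[0,0,0]},{"claw":255,"travel":[0,0,0],"twist":[0,0,0]},{"claw":255,"travel":[0,0,0],"twist":[0,0,0]}])

```text
clock: 8.25
eef_pos: [0.6446, -0.2239, 0.3338]
ee_rot: [[0.115, 0.993, 0.007], [0.993, -0.115, -0.002], [-0.001, 0.008, -1.0]]
contact_force: [17.2, -5.8, -1.9]
width: 0.0091
grasp_force: 30.0
```

```bash
python3 -c "
from h import *
print(q())"
```

```text
(np.float64(1.8842573348566627), np.float64(0.1896132210364012), array([17.2, -5.8, -1.9]), 8.25)
```

>>> step_arm(deltas=[{"claw":255,"travel":[0,4.5,0],"twist":[0,0,0]},{"claw":150,"travel":[0,0,0],"twist":[0,0,0]},{"claw":150,"travel":[0,0,0],"twist":[0,0,0]},{"claw":150,"travel":[0,0,0],"twist":[0,0,0]},{"claw":150,"travel":[0,0,0],"twist":[0,0,0]}])

```text
clock: 8.67
eef_pos: [0.6462, -0.2234, 0.3328]
ee_rot: [[0.115, 0.993, -0.001], [0.993, -0.115, 0.001], [0.001, -0.001, -1.0]]
contact_force: [-0.6, 1.0, -1.0]
width: 0.0308
grasp_force: 0.0
```

>>> step_arm(deltas=[{"claw":150,"travel":[0,0,0],"twist":[0,0,0]},{"claw":150,"travel":[0,0,-20],"twist":[0,0,0]},{"claw":150,"travel":[0,0,-30],"twist":[0,0,0]},{"claw":150,"travel":[0,0,-30],"twist":[0,0,0]},{"claw":150,"travel":[0,0,0],"twist":[0,0,0]}])

```text
clock: 9.08
eef_pos: [0.6472, -0.224, 0.421]
ee_rot: [[0.116, 0.993, 0.009], [0.993, -0.116, -0.004], [-0.003, 0.009, -1.0]]
contact_force: [-0.6, 0.1, 1.8]
width: 0.0381
grasp_force: 0.0
```

>>> step_arm(deltas=[{"claw":150,"travel":[33,-17,0],"twist":[0,0,0]},{"claw":150,"travel":[33,-17,0],"twist":[0,0,0]},{"claw":150,"travel":[33,-17,0],"twist":[0,0,0]},{"claw":150,"travel":[33,-17,0],"twist":[0,0,0]},{"claw":150,"travel":[33,-17,0],"twist":[0,0,0]}])

```text
clock: 9.5
eef_pos: [0.5802, -0.0486, 0.413]
ee_rot: [[0.116, 0.993, 0.0], [0.993, -0.116, 0.0], [0.0, 0.0, -1.0]]
contact_force: [1.0, -0.8, -0.3]
width: 0.0384
grasp_force: 0.0
```

>>> step_arm(deltas=[{"claw":150,"travel":[33,-17,0],"twist":[0,0,0]},{"claw":150,"travel":[33,-17,0],"twist":[0,0,0]},{"claw":150,"travel":[33,-17,0],"twist":[0,0,0]},{"claw":150,"travel":[33,-17,0],"twist":[0,0,0]},{"claw":150,"travel":[33,-17,0],"twist":[0,0,0]}])

```text
clock: 9.92
eef_pos: [0.5147, 0.1252, 0.4133]
ee_rot: [[0.116, 0.993, 0.001], [0.993, -0.116, 0.0], [0.0, 0.0, -1.0]]
contact_force: [0.3, -0.6, -0.3]
width: 0.0384
grasp_force: 0.0
```

>>> step_arm(deltas=[{"claw":150,"travel":[0,0,0],"twist":[0,0,-0.1208]},{"claw":150,"travel":[0,0,0],"twist":[0,0,-0.1208]},{"claw":150,"travel":[0,0,0],"twist":[0,0,-0.1208]},{"claw":150,"travel":[0,0,0],"twist":[0,0,-0.1208]},{"claw":150,"travel":[0,0,0],"twist":[0,0,-0.1208]}])

```text
clock: 10.33
eef_pos: [0.5156, 0.124, 0.4132]
ee_rot: [[-0.475, 0.88, 0.0], [0.88, 0.475, 0.0], [0.0, 0.0, -1.0]]
contact_force: [-0.0, 0.4, -0.2]
width: 0.0385
grasp_force: 0.0
```

>>> step_arm(deltas=[{"claw":150,"travel":[0,0,0],"twist":[0,0,-0.1208]},{"claw":150,"travel":[0,0,0],"twist":[0,0,-0.1208]},{"claw":150,"travel":[0,0,0],"twist":[0,0,-0.1208]},{"claw":150,"travel":[0,0,0],"twist":[0,0,-0.1208]},{"claw":150,"travel":[0,0,0],"twist":[0,0,-0.1208]}])

```text
clock: 10.75
eef_pos: [0.5157, 0.1237, 0.4131]
ee_rot: [[-0.89, 0.455, 0.0], [0.455, 0.89, 0.0], [-0.0, 0.0, -1.0]]
contact_force: [0.0, -0.0, 0.1]
width: 0.0384
grasp_force: 0.0
```

>>> step_arm(deltas=[{"claw":150,"travel":[0,0,0],"twist":[0,0,-0.1208]},{"claw":150,"travel":[0,0,0],"twist":[0,0,-0.1208]},{"claw":150,"travel":[0,0,0],"twist":[0,0,-0.1208]}])

```text
clock: 11.0
eef_pos: [0.5157, 0.1237, 0.4131]
ee_rot: [[-0.994, 0.11, 0.0], [0.11, 0.994, 0.0], [-0.0, 0.0, -1.0]]
contact_force: [0.5, 0.2, -0.0]
width: 0.0382
grasp_force: 0.0
```

```bash
cat >> h.py <<'E'
def cans():
    """canister knob tops in world: boxes from both cameras, triangulated by nearest pairing"""
    out={}
    for c in("top","side"):
        bot.get_image(c); out[c]=[b["box"] for b in bot.boxes_of("canister_0",c) if b["p"]>.3]
    for c,B in out.items():
        for b in B:
            u,v=(b[0]+b[2])/2,(b[1]+b[3])/2
            w=atz(c,u,v,.045);print(c,np.round([u,v],0),w.round(3),"loc",W2L(L,w).round(3))
def to(p,yaw=None):
    s=bot.get_state();R=s["ee_rot"];d=R.T@(np.asarray(p)-s["eef_pos"]);print("tool mm",(d*1000).round(1),"clk",s["clock"])
E
python3 - <<'E'
from h import *
cv2.imwrite("pics/side4.png",bot.get_image("side"));bb=bot.get_image("top");cv2.imwrite("pics/top4.png",bb)
cans();s=bot.get_state();print(s["eef_pos"],s["ee_rot"].round(3).tolist(),s["joints"])
a=cv2.imread("pics/side4.png")[130:370,220:400];b=bb[150:250,195:415]
cv2.imwrite("pics/v4.png",np.hstack([cv2.resize(a,(360,480)),cv2.resize(b,(440,200),interpolation=cv2.INTER_CUBIC) if 0 else np.vstack([cv2.resize(b,(440,200)),np.zeros((280,440,3),np.uint8)])]))
E
```

```text
top [254. 223.] [0.527 0.091 0.045] loc [-0.143  0.298  0.045]
top [224. 193.] [0.644 0.206 0.045] loc [-0.04   0.426  0.045]
top [249. 203.] [0.606 0.111 0.045] loc [-0.067  0.327  0.045]
top [222. 230.] [0.504 0.213 0.045] loc [-0.18   0.417  0.045]
top [339. 174.] [ 0.704 -0.233  0.045] loc [ 0.07  -0.003  0.045]
side [311. 334.] [0.515 0.222 0.045] loc [-0.17   0.427  0.045]
side [272. 325.] [0.621 0.222 0.045] loc [-0.065  0.439  0.045]
side [316. 295.] [0.532 0.1   0.045] loc [-0.139  0.308  0.045]
side [285. 294.] [0.617 0.118 0.045] loc [-0.057  0.335  0.045]
[0.51580124 0.12369684 0.413142  ] [[-0.993, 0.12, 0.0], [0.12, 0.993, 0.0], [-0.0, 0.0, -1.0]] [ 7.94396986e+00 -2.96935144e+00  7.58641677e+01  3.76150790e-03
  1.07100990e+02 -7.51908091e+01]
```

View pics/v4.png

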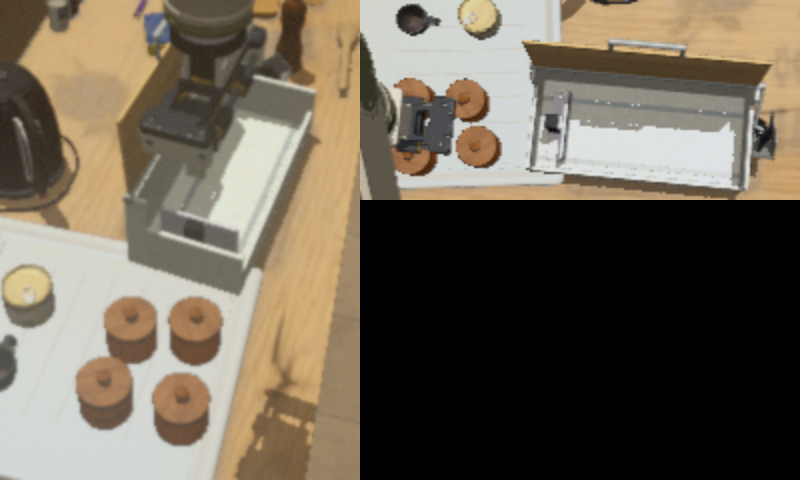

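```bash
python3 - <<'E'
from h import *
for u in((285.5,286),(317.5,286),(272,316.5),(310.5,325)): print("side",atz("side",*u,.087).round(4))
for u in((248,198.5),(253,222.5)): print("top",atz("top",*u,.087).round(4))
to([.532,.098,.2])
# lid blobs by colour, lid plane z=.072
for c in("side","top"):
    im=bot.get_image(c);h=cv2.cvtColor(im,cv2.COLOR_BGR2HSV);m=cv2.inRange(h,(5,110,60),(13,220,200))
    n,l,s,ce=cv2.connectedComponentsWithStats(m)
    for i in range(1,n):
        if 150<s[i,4]<1500: print(c,s[i].tolist(),ce[i].round(1),atz(c,*ce[i],.06).round(4))
E
```

```text
side [0.6131 0.1201 0.087 ]
side [0.5275 0.0978 0.087 ]
side [0.6193 0.2203 0.087 ]
side [0.5159 0.219  0.087 ]
top [0.6146 0.1067 0.087 ]
top [0.5253 0.0881 0.087 ]
tool mm [-19.1 -23.6 213.1] clk 11.3
side [306, 282, 23, 30, 197] [317.9 302.1] [0.5178 0.1306 0.06  ]
top [0, 128, 13, 20, 187] [  5.2 136.3] [0.8957 1.0692 0.06  ]
top [237, 190, 22, 21, 168] [249.1 200.1] [0.6128 0.1082 0.06  ]
```

>>> step_arm(deltas=[{"claw":150,"travel":[-7.5,-14.5,35],"twist":[0,0,0]},{"claw":150,"travel":[-7,-14.5,35],"twist":[0,0,0]},{"claw":150,"travel":[0,0,40],"twist":[0,0,0]},{"claw":150,"travel":[0,0,40],"twist":[0,0,0]},{"claw":150,"travel":[0,0,40],"twist":[0,0,0]}])

```text
clock: 11.82
eef_pos: [0.5268, 0.0928, 0.2215]
ee_rot: [[-0.993, 0.118, 0.001], [0.118, 0.993, 0.0], [-0.001, 0.0, -1.0]]
contact_force: [0.8, 0.5, -1.0]
width: 0.038
grasp_force: 0.0
```

>>> step_arm(deltas=[{"claw":150,"travel":[0,0,40],"twist":[0,0,0]},{"claw":150,"travel":[0,0,40],"twist":[0,0,0]},{"claw":150,"travel":[0,0,30],"twist":[0,0,0]},{"claw":150,"travel":[0,0,0],"twist":[0,0,0]}])

```text
clock: 12.15
eef_pos: [0.5215, 0.0927, 0.1054]
ee_rot: [[-0.993, 0.117, -0.012], [0.118, 0.993, -0.001], [0.012, -0.002, -1.0]]
contact_force: [-1.7, 0.1, -0.9]
width: 0.0384
grasp_force: 0.0
```

```bash
python3 - <<'E'
from h import *
a=bot.get_image("side")[240:350,250:370];to([.527,.093,.076]);p=bot.get_state()["eef_pos"];print(p,(proj("side",p)-(250,240))*5)
cv2.imwrite("pics/v5.png",cv2.resize(a,None,fx=5,fy=5,interpolation=cv2.INTER_CUBIC))
E
```

```text
tool mm [-3.5  0.5 33.5] clk 12.2
[0.52370769 0.09292225 0.10953936] [346.85883966 200.26181695]
```

View pics/v5.png

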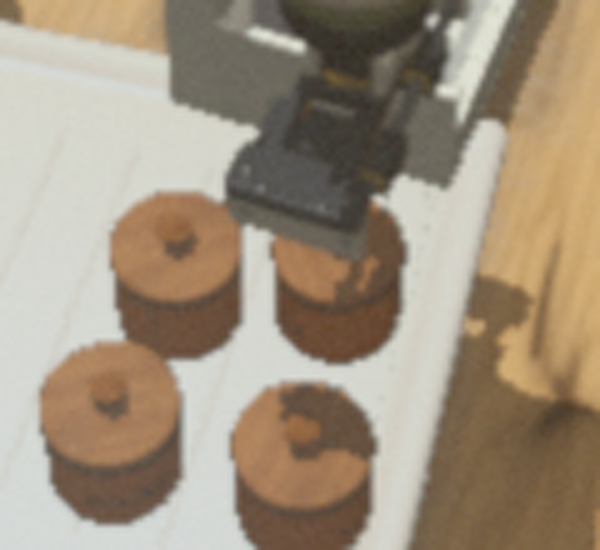

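>>> step_arm(deltas=[{"claw":150,"travel":[-2,0,17],"twist":[0,0,0]},{"claw":150,"travel":[-1,0,16],"twist":[0,0,0]},{"claw":150,"travel":[0,0,0],"twist":[0,0,0]},{"claw":255,"travel":[0,0,0],"twist":[0,0,0]},{"claw":255,"travel":[0,0,0],"twist":[0,0,0]}])

```text
clock: 12.62
eef_pos: [0.5315, 0.093, 0.0829]
ee_rot: [[-0.993, 0.116, 0.003], [0.116, 0.993, 0.0], [-0.003, 0.001, -1.0]]
contact_force: [-0.0, -0.2, 0.3]
width: 0.0293
grasp_force: 0.0
```

>>> step_arm(deltas=[{"claw":255,"travel":[0,0,0],"twist":[0,0,0]},{"claw":255,"travel":[0,0,0],"twist":[0,0,0]},{"claw":255,"travel":[0,0,0],"twist":[0,0,0]}])

```text
clock: 12.87
eef_pos: [0.5313, 0.0934, 0.082]
ee_rot: [[-0.993, 0.116, 0.003], [0.116, 0.993, 0.001], [-0.003, 0.001, -1.0]]
contact_force: [-0.3, 1.8, 6.9]
width: 0.0159
grasp_force: 30.2
```

>>> step_arm(deltas=[{"claw":160,"travel":[0,0,0],"twist":[0,0,0]},{"claw":160,"travel":[0,0,0],"twist":[0,0,0]},{"claw":160,"travel":[0,0,0],"twist":[0,0,0]},{"claw":160,"travel":[5.5,0,0],"twist":[0,0,0]},{"claw":160,"travel":[0,0,4],"twist":[0,0,0]}])

```text
clock: 13.28
eef_pos: [0.5239, 0.0935, 0.0763]
ee_rot: [[-0.993, 0.116, -0.0], [0.116, 0.993, -0.0], [0.0, -0.0, -1.0]]
contact_force: [-0.6, -0.3, -0.0]
width: 0.0344
grasp_force: 0.0
```

>>> step_arm(deltas=[{"claw":160,"travel":[0,0,2],"twist":[0,0,0]},{"claw":255,"travel":[0,0,0],"twist":[0,0,0]},{"claw":255,"travel":[0,0,0],"twist":[0,0,0]},{"claw":255,"travel":[0,0,0],"twist":[0,0,0]},{"claw":255,"travel":[0,0,0],"twist":[0,0,0]}])

```text
clock: 13.7
eef_pos: [0.5244, 0.0936, 0.0741]
ee_rot: [[-0.993, 0.116, -0.0], [0.116, 0.993, 0.0], [0.0, 0.0, -1.0]]
contact_force: [-0.4, 1.5, -1.2]
width: 0.0168
grasp_force: 30.0
```

>>> step_arm(deltas=[{"claw":255,"travel":[0,0,0],"twist":[0,0,0]},{"claw":255,"travel":[0,0,0],"twist":[0,0,0]}])

```text
clock: 13.87
eef_pos: [0.5244, 0.0936, 0.0741]
ee_rot: [[-0.993, 0.116, -0.0], [0.116, 0.993, 0.0], [0.0, 0.0, -1.0]]
contact_force: [0.1, 0.2, -0.7]
width: 0.0169
grasp_force: 30.0
```

>>> step_arm(deltas=[{"claw":255,"travel":[0,0,-12],"twist":[0,0,0]},{"claw":255,"travel":[0,0,-30],"twist":[0,0,0]},{"claw":255,"travel":[0,0,-34],"twist":[0,0,0]},{"claw":255,"travel":[0,0,-35],"twist":[0,0,0]},{"claw":255,"travel":[0,0,-25],"twist":[0,0,0]}])

```text
clock: 14.28
eef_pos: [0.5249, 0.0934, 0.2141]
ee_rot: [[-0.993, 0.116, 0.003], [0.116, 0.993, -0.0], [-0.003, 0.0, -1.0]]
contact_force: [1.2, 0.8, -3.6]
width: 0.0167
grasp_force: 30.0
```

>>> step_arm(deltas=[{"claw":255,"travel":[-2,-20,0],"twist":[0,0,0]},{"claw":255,"travel":[-5,-37,0],"twist":[0,0,0]},{"claw":255,"travel":[-5,-37,0],"twist":[0,0,0]},{"claw":255,"travel":[-5,-37,0],"twist":[0,0,0]},{"claw":255,"travel":[-5,-37,0],"twist":[0,0,0]}])

```text
clock: 14.7
eef_pos: [0.5263, -0.0775, 0.2109]
ee_rot: [[-0.993, 0.115, 0.0], [0.115, 0.993, -0.0], [-0.0, -0.0, -1.0]]
contact_force: [-0.4, 0.4, -3.1]
width: 0.0167
grasp_force: 30.0
```

>>> step_arm(deltas=[{"claw":255,"travel":[-5,-37,0],"twist":[0,0,0]},{"claw":255,"travel":[-5,-37,0],"twist":[0,0,0]},{"claw":255,"travel":[-5,-37,0],"twist":[0,0,0]},{"claw":255,"travel":[-5,-37,0],"twist":[0,0,0]},{"claw":255,"travel":[-5,-37,0],"twist":[0,0,0]}])

```text
clock: 15.12
eef_pos: [0.5295, -0.2645, 0.2108]
ee_rot: [[-0.993, 0.116, -0.0], [0.116, 0.993, -0.0], [0.0, -0.0, -1.0]]
contact_force: [0.4, 0.6, -3.5]
width: 0.0165
grasp_force: 30.0
```

>>> step_arm(deltas=[{"claw":255,"travel":[-5,-37,0],"twist":[0,0,0]},{"claw":255,"travel":[-5,-37,0],"twist":[0,0,0]},{"claw":255,"travel":[-1,-21,0],"twist":[0,0,0]},{"claw":255,"travel":[0,0,0],"twist":[0,0,0]},{"claw":255,"travel":[0,0,0],"twist":[0,0,0]}])

```text
clock: 15.53
eef_pos: [0.5292, -0.3593, 0.21]
ee_rot: [[-0.993, 0.119, -0.001], [0.119, 0.993, 0.001], [0.001, 0.001, -1.0]]
contact_force: [-0.0, 0.9, -3.4]
width: 0.017
grasp_force: 30.0
```

```bash
python3 - <<'E'
from h import *
s=bot.get_state();print(W2L(L,s["eef_pos"]).round(4),s["width"],s["contact_force"].round(1),s["joints"].round(0))
to(np.append(L2W(L,(-.088,-.148,0))[0][:2],.0861))
a=bot.get_image("side");cv2.imwrite("pics/v6.png",cv2.resize(a[90:290,240:440],None,fx=2.6,fy=2.6,interpolation=cv2.INTER_CUBIC))
E
```

```text
[-0.0895 -0.1488  0.21  ] 0.01699366443568692 [-0.   0.9 -3.4] [ -39.   14.   79.   -0.   87. -122.]
tool mm [ -1.6   0.7 123.9] clk 15.5333
```

View pics/v6.png

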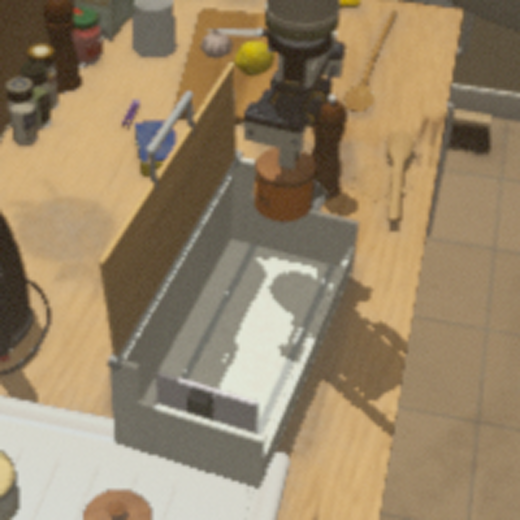

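>>> step_arm(deltas=[{"claw":255,"travel":[-1.5,0,28],"twist":[0,0,0]},{"claw":255,"travel":[0,0,30],"twist":[0,0,0]},{"claw":255,"travel":[0,0,30],"twist":[0,0,0]},{"claw":255,"travel":[0,0,20],"twist":[0,0,0]},{"claw":255,"travel":[0,0,8],"twist":[0,0,0]}])

```text
clock: 16.0
eef_pos: [0.5297, -0.355, 0.0899]
ee_rot: [[-0.993, 0.114, -0.005], [0.114, 0.993, 0.004], [0.006, 0.004, -1.0]]
contact_force: [-1.0, 1.3, -3.6]
width: 0.0168
grasp_force: 30.0
```

>>> step_arm(deltas=[{"claw":255,"travel":[0,0,3],"twist":[0,0,0]},{"claw":255,"travel":[0,0,2],"twist":[0,0,0]},{"claw":255,"travel":[0,0,1.5],"twist":[0,0,0]},{"claw":255,"travel":[0,0,0],"twist":[0,0,0]}])

```text
clock: 16.33
eef_pos: [0.5325, -0.359, 0.0896]
ee_rot: [[-0.993, 0.116, 0.002], [0.116, 0.993, -0.002], [-0.002, -0.002, -1.0]]
contact_force: [0.3, -0.9, -3.2]
width: 0.0167
grasp_force: 30.0
```

>>> step_arm(deltas=[{"claw":255,"travel":[0,0,1.5],"twist":[0,0,0]},{"claw":255,"travel":[0,0,0],"twist":[0,0,0]},{"claw":255,"travel":[0,0,0],"twist":[0,0,0]},{"claw":255,"travel":[0,0,0],"twist":[0,0,0]}])

```text
clock: 16.67
eef_pos: [0.5316, -0.3586, 0.0865]
ee_rot: [[-0.993, 0.116, 0.0], [0.116, 0.993, -0.0], [-0.0, -0.0, -1.0]]
contact_force: [-0.5, -0.2, -2.7]
width: 0.0168
grasp_force: 30.0
```

>>> step_arm(deltas=[{"claw":255,"travel":[0,-2,0.5],"twist":[0,0,0]},{"claw":255,"travel":[0,-2,0],"twist":[0,0,0]},{"claw":255,"travel":[0,0,0],"twist":[0,0,0]},{"claw":255,"travel":[0,0,0],"twist":[0,0,0]}])

```text
clock: 17.0
eef_pos: [0.5315, -0.3628, 0.0862]
ee_rot: [[-0.993, 0.116, 0.001], [0.116, 0.993, -0.001], [-0.001, -0.001, -1.0]]
contact_force: [1.6, 1.0, 1.0]
width: 0.017
grasp_force: 30.0
```

>>> step_arm(deltas=[{"claw":255,"travel":[0,-2,0],"twist":[0,0,0]},{"claw":255,"travel":[0,0,0],"twist":[0,0,0]},{"claw":255,"travel":[0,0,0],"twist":[0,0,0]}])

```text
clock: 17.25
eef_pos: [0.5313, -0.3646, 0.0862]
ee_rot: [[-0.993, 0.116, 0.001], [0.116, 0.993, -0.001], [-0.001, -0.0, -1.0]]
contact_force: [1.6, 1.8, 2.9]
width: 0.0171
grasp_force: 30.0
```

>>> step_arm(deltas=[{"claw":255,"travel":[0,-2,0],"twist":[0,0,0]},{"claw":255,"travel":[0,0,0],"twist":[0,0,0]},{"claw":255,"travel":[0,0,0],"twist":[0,0,0]}])

```text
clock: 17.5
eef_pos: [0.5313, -0.3653, 0.0864]
ee_rot: [[-0.993, 0.116, 0.001], [0.116, 0.993, 0.002], [-0.001, 0.002, -1.0]]
contact_force: [1.7, 7.8, 7.6]
width: 0.0173
grasp_force: 30.0
```

```bash
python3 -c "
from h import *
print(W2L(L,bot.get_state()['eef_pos']))"
```

```text
[-0.0867239  -0.15443817  0.08636514]
```

>>> step_arm(deltas=[{"claw":255,"travel":[0,2.5,0],"twist":[0,0,0]},{"claw":172,"travel":[0,0,0],"twist":[0,0,0]},{"claw":172,"travel":[0,0,0],"twist":[0,0,0]},{"claw":172,"travel":[0,0,0],"twist":[0,0,0]},{"claw":172,"travel":[0,0,0],"twist":[0,0,0]}])

```text
clock: 17.92
eef_pos: [0.5303, -0.3639, 0.085]
ee_rot: [[-0.993, 0.116, -0.001], [0.116, 0.993, 0.0], [0.001, 0.0, -1.0]]
contact_force: [0.2, 0.1, 0.0]
width: 0.03
grasp_force: 0.0
```

>>> step_arm(deltas=[{"claw":172,"travel":[0,0,-15],"twist":[0,0,0]},{"claw":172,"travel":[0,0,-30],"twist":[0,0,0]},{"claw":172,"travel":[0,0,-30],"twist":[0,0,0]},{"claw":172,"travel":[0,0,-30],"twist":[0,0,0]},{"claw":172,"travel":[0,0,0],"twist":[0,0,0]}])

```text
clock: 18.33
eef_pos: [0.5333, -0.3662, 0.1986]
ee_rot: [[-0.993, 0.116, 0.008], [0.116, 0.993, -0.007], [-0.009, -0.006, -1.0]]
contact_force: [0.2, -1.2, 1.4]
width: 0.0304
grasp_force: 0.0
```

```bash
python3 - <<'E'
from h import *
cans(); to([.614,.1135,.19])
E
```

```text
top [224. 200.] [0.617 0.208 0.045] loc [-0.067  0.425  0.045]
top [377. 223.] [ 0.514 -0.369  0.045] loc [-0.103 -0.16   0.045]
top [222. 228.] [0.511 0.213 0.045] loc [-0.174  0.418  0.045]
top [295. 211.] [ 0.567 -0.061  0.045] loc [-0.086  0.152  0.045]
side [345. 186.] [ 0.542 -0.37   0.045] loc [-0.075 -0.158  0.045]
side [273. 324.] [0.62  0.218 0.045] loc [-0.065  0.435  0.045]
side [286. 291.] [0.617 0.109 0.045] loc [-0.056  0.326  0.045]
tool mm [-2.780e+01  4.836e+02 -4.000e-01] clk 18.5333
```

>>> step_arm(deltas=[{"claw":160,"travel":[-2,38,0],"twist":[0,0,0]},{"claw":160,"travel":[-2,38,0],"twist":[0,0,0]},{"claw":160,"travel":[-2,38,0],"twist":[0,0,0]},{"claw":160,"travel":[-2,38,0],"twist":[0,0,0]},{"claw":160,"travel":[-2,38,0],"twist":[0,0,0]}])

```text
clock: 18.95
eef_pos: [0.5616, -0.1743, 0.1882]
ee_rot: [[-0.993, 0.117, -0.003], [0.117, 0.993, 0.001], [0.004, 0.001, -1.0]]
contact_force: [0.7, -0.2, 0.4]
width: 0.0346
grasp_force: 0.0
```

>>> step_arm(deltas=[{"claw":160,"travel":[-2,38,0],"twist":[0,0,0]},{"claw":160,"travel":[-2,38,0],"twist":[0,0,0]},{"claw":160,"travel":[-2,38,0],"twist":[0,0,0]},{"claw":160,"travel":[-2,38,0],"twist":[0,0,0]},{"claw":160,"travel":[-2,38,0],"twist":[0,0,0]}])

```text
clock: 19.37
eef_pos: [0.5936, 0.0131, 0.1883]
ee_rot: [[-0.993, 0.116, -0.004], [0.116, 0.993, 0.0], [0.004, -0.0, -1.0]]
contact_force: [0.7, -1.8, 0.4]
width: 0.0345
grasp_force: 0.0
```

>>> step_arm(deltas=[{"claw":160,"travel":[-3,38,0],"twist":[0,0,0]},{"claw":160,"travel":[-3,38,0],"twist":[0,0,0]},{"claw":160,"travel":[-2,28,0],"twist":[0,0,0]},{"claw":160,"travel":[0,0,0],"twist":[0,0,0]},{"claw":160,"travel":[0,0,0],"twist":[0,0,0]}])

```text
clock: 19.78
eef_pos: [0.6136, 0.115, 0.1882]
ee_rot: [[-0.994, 0.113, -0.004], [0.113, 0.994, -0.001], [0.004, -0.001, -1.0]]
contact_force: [0.2, -1.0, -0.6]
width: 0.0345
grasp_force: 0.0
```

```bash
python3 - <<'E'
from h import *
to([.614,.1135,.0745]); s=bot.get_state();print(s["eef_pos"])
a=bot.get_image("side")[255:365,245:355];print((proj("side",s["eef_pos"])-(245,255))*5,(proj("side",(.614,.1135,.085))-(245,255))*5)
cv2.imwrite("pics/v7.png",cv2.resize(a,None,fx=5,fy=5,interpolation=cv2.INTER_CUBIC))
E
```

```text
tool mm [ -1.   -1.3 113.7] clk 19.7833
[0.61361777 0.11496493 0.18816492]
[196.65029495  34.1545565 ] [204.48662097 147.20492138]
```

View pics/v7.png

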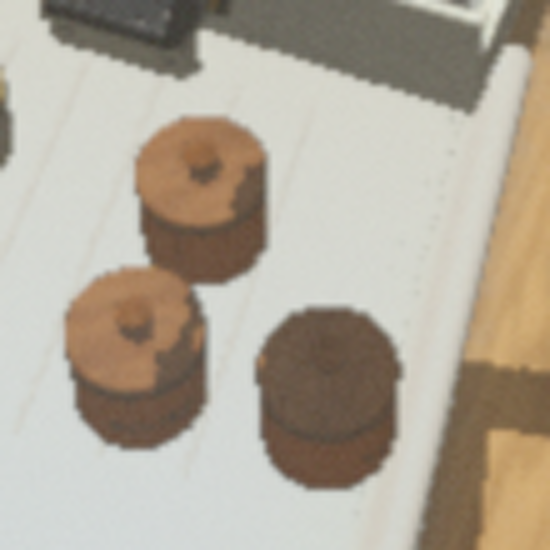

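>>> step_arm(deltas=[{"claw":160,"travel":[-1,-1,30],"twist":[0,0,0]},{"claw":160,"travel":[0,0,35],"twist":[0,0,0]},{"claw":160,"travel":[0,0,30],"twist":[0,0,0]},{"claw":160,"travel":[0,0,14],"twist":[0,0,0]},{"claw":160,"travel":[0,0,4.5],"twist":[0,0,0]}])

```text
clock: 20.25
eef_pos: [0.6127, 0.1106, 0.0727]
ee_rot: [[-0.993, 0.118, -0.007], [0.118, 0.993, -0.001], [0.007, -0.002, -1.0]]
contact_force: [0.4, -0.3, 0.3]
width: 0.0346
grasp_force: 0.0
```

>>> step_arm(deltas=[{"claw":160,"travel":[0,0,0],"twist":[0,0,0]},{"claw":160,"travel":[0,0,0],"twist":[0,0,0]},{"claw":255,"travel":[0,0,0],"twist":[0,0,0]},{"claw":255,"travel":[0,0,0],"twist":[0,0,0]},{"claw":255,"travel":[0,0,0],"twist":[0,0,0]}])

```text
clock: 20.67
eef_pos: [0.6171, 0.1129, 0.0792]
ee_rot: [[-0.993, 0.116, 0.003], [0.116, 0.993, 0.001], [-0.003, 0.001, -1.0]]
contact_force: [-0.2, 1.8, 0.2]
width: 0.0189
grasp_force: 0.8
```

>>> step_arm(deltas=[{"claw":255,"travel":[0,0,0],"twist":[0,0,0]},{"claw":255,"travel":[0,0,0],"twist":[0,0,0]},{"claw":255,"travel":[0,0,0],"twist":[0,0,0]}])

```text
clock: 20.92
eef_pos: [0.6171, 0.1132, 0.0789]
ee_rot: [[-0.993, 0.116, 0.003], [0.116, 0.993, 0.001], [-0.003, 0.001, -1.0]]
contact_force: [1.1, 3.1, 6.2]
width: 0.0171
grasp_force: 30.0
```

>>> step_arm(deltas=[{"claw":170,"travel":[0,0,0],"twist":[0,0,0]},{"claw":170,"travel":[0,0,0],"twist":[0,0,0]},{"claw":170,"travel":[2,0,4.5],"twist":[0,0,0]},{"claw":170,"travel":[0,0,0],"twist":[0,0,0]},{"claw":170,"travel":[0,0,0],"twist":[0,0,0]}])

```text
clock: 21.33
eef_pos: [0.6132, 0.1125, 0.0721]
ee_rot: [[-0.993, 0.116, -0.001], [0.116, 0.993, -0.0], [0.001, -0.0, -1.0]]
contact_force: [-0.9, -0.1, 0.4]
width: 0.0312
grasp_force: 0.1
```

>>> step_arm(deltas=[{"claw":255,"travel":[0,0,0],"twist":[0,0,0]},{"claw":255,"travel":[0,0,0],"twist":[0,0,0]},{"claw":255,"travel":[0,0,0],"twist":[0,0,0]},{"claw":255,"travel":[0,0,0],"twist":[0,0,0]},{"claw":255,"travel":[0,0,0],"twist":[0,0,0]}])

```text
clock: 21.75
eef_pos: [0.6138, 0.1129, 0.0727]
ee_rot: [[-0.993, 0.116, 0.0], [0.116, 0.993, 0.0], [-0.0, 0.0, -1.0]]
contact_force: [0.1, 2.5, 0.8]
width: 0.0172
grasp_force: 30.3
```

```bash
python3 -c "
from h import *
s=bot.get_state();print(s['eef_pos'],s['width'],s['contact_force'],W2L(L,s['eef_pos']))"
```

```text
[0.6138129  0.11293064 0.07269953] 0.017164036566676994 [0.12919462 2.51245918 0.77553101] [-0.05950602  0.3300514   0.07269953]
```

>>> step_arm(deltas=[{"claw":255,"travel":[0,0,-12],"twist":[0,0,0]},{"claw":255,"travel":[0,0,-30],"twist":[0,0,0]},{"claw":255,"travel":[0,0,-34],"twist":[0,0,0]},{"claw":255,"travel":[0,0,-35],"twist":[0,0,0]},{"claw":255,"travel":[0,0,-25],"twist":[0,0,0]}])

```text
clock: 22.17
eef_pos: [0.614, 0.1124, 0.2122]
ee_rot: [[-0.993, 0.116, 0.002], [0.116, 0.993, -0.0], [-0.002, -0.0, -1.0]]
contact_force: [1.2, 0.1, -2.2]
width: 0.0169
grasp_force: 30.7
```

>>> step_arm(deltas=[{"claw":255,"travel":[1.5,-20,0],"twist":[0,0,0]},{"claw":255,"travel":[2.5,-37,0],"twist":[0,0,0]},{"claw":255,"travel":[2.5,-37,0],"twist":[0,0,0]},{"claw":255,"travel":[2.5,-37,0],"twist":[0,0,0]},{"claw":255,"travel":[2.5,-37,0],"twist":[0,0,0]}])

```text
clock: 22.58
eef_pos: [0.5816, -0.0544, 0.2088]
ee_rot: [[-0.993, 0.116, -0.001], [0.116, 0.993, -0.0], [0.001, -0.001, -1.0]]
contact_force: [0.9, -0.6, -2.3]
width: 0.0173
grasp_force: 30.8
```

>>> step_arm(deltas=[{"claw":255,"travel":[2.5,-37,0],"twist":[0,0,0]},{"claw":255,"travel":[2.5,-37,0],"twist":[0,0,0]},{"claw":255,"travel":[2.5,-37,0],"twist":[0,0,0]},{"claw":255,"travel":[2.5,-37,0],"twist":[0,0,0]},{"claw":255,"travel":[2.5,-37,0],"twist":[0,0,0]}])

```text
clock: 23.0
eef_pos: [0.5476, -0.2369, 0.2088]
ee_rot: [[-0.993, 0.116, -0.001], [0.116, 0.993, 0.0], [0.001, -0.0, -1.0]]
contact_force: [0.2, -0.5, -2.9]
width: 0.0169
grasp_force: 30.8
```

>>> step_arm(deltas=[{"claw":255,"travel":[2.5,-37,0],"twist":[0,0,0]},{"claw":255,"travel":[1,-13,0],"twist":[0,0,0]},{"claw":255,"travel":[0,0,0],"twist":[0,0,0]},{"claw":255,"travel":[0,0,0],"twist":[0,0,0]},{"claw":255,"travel":[0,0,0],"twist":[0,0,0]}])

```text
clock: 23.42
eef_pos: [0.5396, -0.2833, 0.2085]
ee_rot: [[-0.993, 0.116, -0.001], [0.116, 0.993, 0.001], [0.001, 0.001, -1.0]]
contact_force: [-0.9, -0.2, -2.7]
width: 0.0172
grasp_force: 30.1
```

```bash
python3 - <<'E'
from h import *
s=bot.get_state();print(W2L(L,s['eef_pos']),s["width"],s["contact_force"])
to(np.append(L2W(L,(-.087,-.073,0))[0][:2],.0847))
cans()
E
```

```text
[-0.08782812 -0.07204473  0.20853005] 0.017210204607349174 [-0.93673276 -0.15331908 -2.65279379]
tool mm [ -0.9  -1.1 123.8] clk 23.4167
top [222. 227.] [0.516 0.215 0.045] loc [-0.168  0.42   0.045]
top [222. 198.] [0.626 0.216 0.045] loc [-0.059  0.434  0.045]
top [339. 180.] [ 0.684 -0.233  0.045] loc [ 0.05  -0.005  0.045]
top [356. 219.] [ 0.531 -0.29   0.045] loc [-0.096 -0.08   0.045]
side [311. 335.] [0.514 0.223 0.045] loc [-0.171  0.428  0.045]
side [342. 173.] [ 0.568 -0.44   0.045] loc [-0.042 -0.225  0.045]
side [344. 188.] [ 0.542 -0.358  0.045] loc [-0.077 -0.146  0.045]
```

>>> step_arm(deltas=[{"claw":255,"travel":[-1,0,28],"twist":[0,0,0]},{"claw":255,"travel":[0,0,30],"twist":[0,0,0]},{"claw":255,"travel":[0,0,30],"twist":[0,0,0]},{"claw":255,"travel":[0,0,20],"twist":[0,0,0]},{"claw":255,"travel":[0,0,8],"twist":[0,0,0]}])

```text
clock: 24.03
eef_pos: [0.5386, -0.2821, 0.0883]
ee_rot: [[-0.993, 0.115, -0.005], [0.115, 0.993, 0.003], [0.006, 0.003, -1.0]]
contact_force: [-0.6, 1.0, -2.2]
width: 0.0171
grasp_force: 30.3
```

>>> step_arm(deltas=[{"claw":255,"travel":[0,0,3],"twist":[0,0,0]},{"claw":255,"travel":[0,0,2],"twist":[0,0,0]},{"claw":255,"travel":[0,0,0],"twist":[0,0,0]},{"claw":255,"travel":[0,0,0],"twist":[0,0,0]},{"claw":255,"travel":[0,0,0],"twist":[0,0,0]}])

```text
clock: 24.45
eef_pos: [0.5417, -0.2851, 0.0896]
ee_rot: [[-0.993, 0.116, 0.002], [0.116, 0.993, -0.002], [-0.003, -0.001, -1.0]]
contact_force: [0.3, 0.2, -2.4]
width: 0.0173
grasp_force: 30.4
```

>>> step_arm(deltas=[{"claw":255,"travel":[0,0,1.5],"twist":[0,0,0]},{"claw":255,"travel":[0,0,0],"twist":[0,0,0]},{"claw":255,"travel":[0,0,0],"twist":[0,0,0]}])

```text
clock: 24.7
eef_pos: [0.5407, -0.2846, 0.0864]
ee_rot: [[-0.993, 0.116, 0.0], [0.116, 0.993, -0.0], [-0.0, -0.0, -1.0]]
contact_force: [0.3, -0.2, -2.9]
width: 0.0167
grasp_force: 30.4
```

>>> step_arm(deltas=[{"claw":255,"travel":[0,0,1],"twist":[0,0,0]},{"claw":255,"travel":[0,-1.5,0.5],"twist":[0,0,0]},{"claw":255,"travel":[0,-1.5,0],"twist":[0,0,0]},{"claw":255,"travel":[0,0,0],"twist":[0,0,0]},{"claw":255,"travel":[0,0,0],"twist":[0,0,0]}])

```text
clock: 25.12
eef_pos: [0.5405, -0.2877, 0.0849]
ee_rot: [[-0.993, 0.116, 0.0], [0.116, 0.993, -0.0], [-0.0, -0.0, -1.0]]
contact_force: [-0.1, 1.1, -0.2]
width: 0.0172
grasp_force: 30.8
```

>>> step_arm(deltas=[{"claw":172,"travel":[0,0,0],"twist":[0,0,0]},{"claw":172,"travel":[0,0,0],"twist":[0,0,0]},{"claw":172,"travel":[0,0,0],"twist":[0,0,0]},{"claw":172,"travel":[0,0,0],"twist":[0,0,0]},{"claw":172,"travel":[0,0,0],"twist":[0,0,0]}])

```text
clock: 25.53
eef_pos: [0.5403, -0.2876, 0.0847]
ee_rot: [[-0.993, 0.116, 0.0], [0.116, 0.993, -0.0], [-0.0, -0.0, -1.0]]
contact_force: [0.2, -0.0, -0.4]
width: 0.0302
grasp_force: 0.0
```

>>> step_arm(deltas=[{"claw":172,"travel":[0,0,-15],"twist":[0,0,0]},{"claw":172,"travel":[0,0,-30],"twist":[0,0,0]},{"claw":172,"travel":[0,0,-30],"twist":[0,0,0]},{"claw":172,"travel":[0,0,-30],"twist":[0,0,0]},{"claw":172,"travel":[0,0,0],"twist":[0,0,0]}])

```text
clock: 25.95
eef_pos: [0.5434, -0.2895, 0.1977]
ee_rot: [[-0.993, 0.116, 0.009], [0.116, 0.993, -0.006], [-0.01, -0.005, -1.0]]
contact_force: [0.8, -0.5, 1.2]
width: 0.0302
grasp_force: 0.0
```

```bash
python3 - <<'E'
from h import *
for p in((.618,.215,.19),(.515,.2145,.19)): to(p); print([ (proj(c,(p[0],p[1],.085))).round(1) for c in("side","top")])
E
```

```text
tool mm [-15.5 509.7   5.4] clk 25.95
[array([273.2, 315.3]), array([219. , 198.6])]
tool mm [ 86.7 497.3   4.4] clk 25.95
[array([311.3, 324. ]), array([218.7, 226.4])]
```

>>> step_arm(deltas=[{"claw":165,"travel":[-1,37,0],"twist":[0,0,0]},{"claw":165,"travel":[-1,37,0],"twist":[0,0,0]},{"claw":165,"travel":[-1,37,0],"twist":[0,0,0]},{"claw":165,"travel":[-1,37,0],"twist":[0,0,0]},{"claw":165,"travel":[-1,37,0],"twist":[0,0,0]}])

```text
clock: 26.37
eef_pos: [0.5667, -0.1028, 0.1897]
ee_rot: [[-0.993, 0.117, 0.0], [0.117, 0.993, -0.0], [-0.0, -0.0, -1.0]]
contact_force: [0.1, -0.6, -0.1]
width: 0.0328
grasp_force: 0.0
```

>>> step_arm(deltas=[{"claw":165,"travel":[-1,37,0],"twist":[0,0,0]},{"claw":165,"travel":[-1,37,0],"twist":[0,0,0]},{"claw":165,"travel":[-1,37,0],"twist":[0,0,0]},{"claw":165,"travel":[-1,37,0],"twist":[0,0,0]},{"claw":165,"travel":[-2,37,0],"twist":[0,0,0]}])

```text
clock: 26.78
eef_pos: [0.5941, 0.0806, 0.1897]
ee_rot: [[-0.993, 0.116, 0.0], [0.116, 0.993, -0.0], [-0.0, 0.0, -1.0]]
contact_force: [-0.1, -1.0, 0.0]
width: 0.0332
grasp_force: 0.0
```

>>> step_arm(deltas=[{"claw":165,"travel":[-2,37,0],"twist":[0,0,0]},{"claw":165,"travel":[-2,37,0],"twist":[0,0,0]},{"claw":165,"travel":[-2,37,0],"twist":[0,0,0]},{"claw":165,"travel":[-1,32,0],"twist":[0,0,0]},{"claw":165,"travel":[0,0,0],"twist":[0,0,0]}])

```text
clock: 27.2
eef_pos: [0.6174, 0.226, 0.1892]
ee_rot: [[-0.994, 0.112, 0.0], [0.112, 0.994, 0.002], [0.0, 0.002, -1.0]]
contact_force: [0.9, -0.4, -0.1]
width: 0.0331
grasp_force: 0.0
```

>>> step_arm(deltas=[{"claw":165,"travel":[0,0,0],"twist":[0,0,0]},{"claw":165,"travel":[0,0,0],"twist":[0,0,0]},{"claw":165,"travel":[0,0,0],"twist":[0,0,0]}])

```text
clock: 27.45
eef_pos: [0.6178, 0.2189, 0.1895]
ee_rot: [[-0.993, 0.117, -0.0], [0.117, 0.993, -0.0], [0.0, -0.0, -1.0]]
contact_force: [0.4, -0.1, -0.0]
width: 0.0324
grasp_force: 0.0
```

```bash
python3 - <<'E'
from h import *
to((.620,.218,.0735)); print(bot.get_state()["eef_pos"]); cans()
E
```

```text
tool mm [ -2.3  -0.6 116. ] clk 27.45
[0.61778062 0.21887958 0.18953222]
top [356. 215.] [ 0.546 -0.29   0.045] loc [-0.08  -0.078  0.045]
top [222. 227.] [0.518 0.213 0.045] loc [-0.166  0.419  0.045]
top [224. 202.] [0.612 0.209 0.045] loc [-0.073  0.425  0.045]
top [340. 208.] [ 0.575 -0.231  0.045] loc [-0.059 -0.016  0.045]
top [378. 218.] [ 0.532 -0.371  0.045] loc [-0.086 -0.16   0.045]
top [435. 225.] [ 0.499 -0.582  0.045] loc [-0.094 -0.373  0.045]
side [311. 334.] [0.515 0.222 0.045] loc [-0.17   0.427  0.045]
side [272. 325.] [0.621 0.22  0.045] loc [-0.064  0.437  0.045]
```

>>> step_arm(deltas=[{"claw":165,"travel":[-1,0,30],"twist":[0,0,0]},{"claw":165,"travel":[0,0,35],"twist":[0,0,0]},{"claw":165,"travel":[0,0,30],"twist":[0,0,0]},{"claw":165,"travel":[0,0,14],"twist":[0,0,0]},{"claw":165,"travel":[0,0,6],"twist":[0,0,0]}])

```text
clock: 28.07
eef_pos: [0.6164, 0.2186, 0.0714]
ee_rot: [[-0.993, 0.117, -0.006], [0.117, 0.993, -0.002], [0.006, -0.002, -1.0]]
contact_force: [-18.2, -6.2, 33.3]
width: 0.0327
grasp_force: 17.4
```

>>> step_arm(deltas=[{"claw":165,"travel":[0,0,0],"twist":[0,0,0]},{"claw":165,"travel":[0,0,0],"twist":[0,0,0]},{"claw":165,"travel":[0,0,1],"twist":[0,0,0]},{"claw":165,"travel":[0,0,0],"twist":[0,0,0]},{"claw":165,"travel":[0,0,0],"twist":[0,0,0]}])

```text
clock: 28.48
eef_pos: [0.6195, 0.2201, 0.0749]
ee_rot: [[-0.993, 0.116, 0.002], [0.116, 0.993, 0.0], [-0.002, 0.001, -1.0]]
contact_force: [0.3, -0.1, 0.5]
width: 0.0328
grasp_force: 0.0
```

>>> step_arm(deltas=[{"claw":255,"travel":[0,0,0],"twist":[0,0,0]},{"claw":255,"travel":[0,0,0],"twist":[0,0,0]},{"claw":255,"travel":[0,0,0],"twist":[0,0,0]},{"claw":255,"travel":[0,0,0],"twist":[0,0,0]},{"claw":255,"travel":[0,0,0],"twist":[0,0,0]}])

```text
clock: 28.9
eef_pos: [0.6189, 0.2201, 0.0738]
ee_rot: [[-0.993, 0.116, 0.0], [0.116, 0.993, 0.0], [-0.0, 0.0, -1.0]]
contact_force: [0.8, 1.7, 1.1]
width: 0.0169
grasp_force: 30.0
```

```bash
python3 -c "
from h import *
s=bot.get_state();print(s['eef_pos'],s['width'],s['contact_force'],W2L(L,s['eef_pos']))"
```

```text
[0.61887157 0.22011041 0.0738167 ] 0.016860049224347803 [0.77697986 1.69577006 1.12141278] [-0.066758    0.43710512  0.0738167 ]
```

>>> step_arm(deltas=[{"claw":255,"travel":[0,0,-12],"twist":[0,0,0]},{"claw":255,"travel":[0,0,-30],"twist":[0,0,0]},{"claw":255,"travel":[0,0,-34],"twist":[0,0,0]},{"claw":255,"travel":[0,0,-35],"twist":[0,0,0]},{"claw":255,"travel":[0,0,-25],"twist":[0,0,0]}])

```text
clock: 29.32
eef_pos: [0.6191, 0.2198, 0.2135]
ee_rot: [[-0.993, 0.116, 0.002], [0.116, 0.993, 0.0], [-0.002, 0.001, -1.0]]
contact_force: [0.8, -0.2, -2.9]
width: 0.0171
grasp_force: 30.0
```

>>> step_arm(deltas=[{"claw":255,"travel":[2,-20,0],"twist":[0,0,0]},{"claw":255,"travel":[2,-37,0],"twist":[0,0,0]},{"claw":255,"travel":[2,-37,0],"twist":[0,0,0]},{"claw":255,"travel":[2,-37,0],"twist":[0,0,0]},{"claw":255,"travel":[2,-37,0],"twist":[0,0,0]}])

```text
clock: 29.73
eef_pos: [0.5883, 0.0527, 0.2099]
ee_rot: [[-0.993, 0.116, -0.001], [0.116, 0.993, -0.0], [0.001, -0.0, -1.0]]
contact_force: [0.2, -0.4, -3.5]
width: 0.0169
grasp_force: 30.0
```

>>> step_arm(deltas=[{"claw":255,"travel":[2,-37,0],"twist":[0,0,0]},{"claw":255,"travel":[2,-37,0],"twist":[0,0,0]},{"claw":255,"travel":[2,-37,0],"twist":[0,0,0]},{"claw":255,"travel":[2,-37,0],"twist":[0,0,0]},{"claw":255,"travel":[2,-37,0],"twist":[0,0,0]}])

```text
clock: 30.15
eef_pos: [0.5568, -0.1301, 0.21]
ee_rot: [[-0.993, 0.116, -0.001], [0.116, 0.993, -0.0], [0.001, -0.0, -1.0]]
contact_force: [0.4, -0.8, -3.1]
width: 0.017
grasp_force: 30.0
```

>>> step_arm(deltas=[{"claw":255,"travel":[0,-30,0],"twist":[0,0,0]},{"claw":255,"travel":[0,-30,0],"twist":[0,0,0]},{"claw":255,"travel":[0,-19,0],"twist":[0,0,0]},{"claw":255,"travel":[0,0,0],"twist":[0,0,0]},{"claw":255,"travel":[0,0,0],"twist":[0,0,0]}])

```text
clock: 30.57
eef_pos: [0.548, -0.2078, 0.2097]
ee_rot: [[-0.993, 0.118, -0.001], [0.118, 0.993, 0.0], [0.001, 0.0, -1.0]]
contact_force: [0.1, 1.1, -3.7]
width: 0.0169
grasp_force: 30.0
```

```bash
python3 - <<'E'
from h import *
s=bot.get_state();print(W2L(L,s['eef_pos']),s["width"],s["contact_force"])
to(np.append(L2W(L,(-.087,.006,0))[0][:2],.0858))
E
```

```text
[-0.08814057  0.00390261  0.209686  ] 0.01691867965028715 [ 0.05954121  1.12785279 -3.73330321]
tool mm [ -1.2   2.1 123.9] clk 30.5667
```

>>> step_arm(deltas=[{"claw":255,"travel":[-1,2,28],"twist":[0,0,0]},{"claw":255,"travel":[0,0,30],"twist":[0,0,0]},{"claw":255,"travel":[0,0,30],"twist":[0,0,0]},{"claw":255,"travel":[0,0,20],"twist":[0,0,0]},{"claw":255,"travel":[0,0,7],"twist":[0,0,0]}])

```text
clock: 30.98
eef_pos: [0.5474, -0.2023, 0.0903]
ee_rot: [[-0.993, 0.115, -0.006], [0.115, 0.993, 0.003], [0.007, 0.003, -1.0]]
contact_force: [-0.3, 0.6, -3.4]
width: 0.0174
grasp_force: 30.0
```

>>> step_arm(deltas=[{"claw":255,"travel":[0,0,3],"twist":[0,0,0]},{"claw":255,"travel":[0,0,3],"twist":[0,0,0]},{"claw":255,"travel":[0,0,1],"twist":[0,0,0]},{"claw":255,"travel":[0,0,0],"twist":[0,0,0]},{"claw":255,"travel":[0,0,0],"twist":[0,0,0]}])

```text
clock: 31.4
eef_pos: [0.5509, -0.2054, 0.0893]
ee_rot: [[-0.993, 0.116, 0.002], [0.116, 0.993, -0.001], [-0.002, -0.001, -1.0]]
contact_force: [-0.1, 0.5, -2.2]
width: 0.0166
grasp_force: 30.0
```

>>> step_arm(deltas=[{"claw":255,"travel":[0,-1.5,1],"twist":[0,0,0]},{"claw":255,"travel":[0,-1.5,0.5],"twist":[0,0,0]},{"claw":255,"travel":[0,0,0],"twist":[0,0,0]},{"claw":255,"travel":[0,0,0],"twist":[0,0,0]}])

```text
clock: 31.73
eef_pos: [0.5495, -0.2082, 0.0862]
ee_rot: [[-0.993, 0.116, 0.0], [0.116, 0.993, -0.0], [-0.0, -0.0, -1.0]]
contact_force: [-0.0, 0.6, -3.3]
width: 0.0169
grasp_force: 30.0
```

Lower the last bit, release, raise, and go to the last canister.

>>> step_arm(deltas=[{"claw":255,"travel":[0,0,0.7],"twist":[0,0,0]},{"claw":255,"travel":[0,0,0],"twist":[0,0,0]},{"claw":255,"travel":[0,0,0],"twist":[0,0,0]},{"claw":172,"travel":[0,0,0],"twist":[0,0,0]},{"claw":172,"travel":[0,0,0],"twist":[0,0,0]}])

```text
clock: 32.15
eef_pos: [0.5499, -0.2081, 0.0857]
ee_rot: [[-0.993, 0.116, 0.001], [0.116, 0.993, -0.0], [-0.001, -0.0, -1.0]]
contact_force: [-0.4, -0.3, 0.8]
width: 0.0259
grasp_force: 0.0
```

>>> step_arm(deltas=[{"claw":172,"travel":[0,0,0],"twist":[0,0,0]},{"claw":172,"travel":[0,0,0],"twist":[0,0,0]},{"claw":172,"travel":[0,0,0],"twist":[0,0,0]},{"claw":172,"travel":[0,0,0],"twist":[0,0,0]}])

```text
clock: 32.48
eef_pos: [0.5496, -0.208, 0.0854]
ee_rot: [[-0.993, 0.116, -0.0], [0.116, 0.993, 0.0], [0.0, 0.0, -1.0]]
contact_force: [-0.3, -0.2, 0.7]
width: 0.0301
grasp_force: 0.0
```

>>> step_arm(deltas=[{"claw":172,"travel":[0,0,-15],"twist":[0,0,0]},{"claw":172,"travel":[0,0,-30],"twist":[0,0,0]},{"claw":172,"travel":[0,0,-30],"twist":[0,0,0]},{"claw":172,"travel":[0,0,-30],"twist":[0,0,0]},{"claw":172,"travel":[0,0,0],"twist":[0,0,0]}])

```text
clock: 32.9
eef_pos: [0.5529, -0.2095, 0.1983]
ee_rot: [[-0.993, 0.116, 0.01], [0.116, 0.993, -0.005], [-0.01, -0.004, -1.0]]
contact_force: [0.9, -0.9, 0.3]
width: 0.0302
grasp_force: 0.0
```

```bash
python3 - <<'E'
from h import *
to((.516,.2155,.19))
a=bot.get_image("side");print([np.round(b["box"],0).tolist() for b in bot.boxes_of("canister_0","side")])
E
```

```text
tool mm [ 86.  417.9   5.9] clk 32.9
[[317.0, 200.0, 345.0, 230.0], [295.0, 317.0, 327.0, 350.0], [332.0, 172.0, 361.0, 200.0], [330.0, 186.0, 349.0, 213.0], [280.0, 125.0, 377.0, 276.0]]
```

>>> step_arm(deltas=[{"claw":165,"travel":[7,35,0],"twist":[0,0,0]},{"claw":165,"travel":[7,35,0],"twist":[0,0,0]},{"claw":165,"travel":[7,35,0],"twist":[0,0,0]},{"claw":165,"travel":[7,35,0],"twist":[0,0,0]},{"claw":165,"travel":[7,35,0],"twist":[0,0,0]}])

```text
clock: 33.42
eef_pos: [0.5337, -0.0285, 0.1884]
ee_rot: [[-0.993, 0.117, -0.003], [0.117, 0.993, 0.001], [0.003, 0.0, -1.0]]
contact_force: [0.1, 0.5, 0.6]
width: 0.0329
grasp_force: 0.0
```

>>> step_arm(deltas=[{"claw":165,"travel":[7,35,0],"twist":[0,0,0]},{"claw":165,"travel":[7,35,0],"twist":[0,0,0]},{"claw":165,"travel":[7,35,0],"twist":[0,0,0]},{"claw":165,"travel":[7,35,0],"twist":[0,0,0]},{"claw":165,"travel":[7,35,0],"twist":[0,0,0]}])

```text
clock: 33.83
eef_pos: [0.5192, 0.1493, 0.1885]
ee_rot: [[-0.993, 0.116, -0.003], [0.116, 0.993, -0.0], [0.003, -0.001, -1.0]]
contact_force: [-0.0, 1.0, 0.5]
width: 0.0331
grasp_force: 0.0
```

>>> step_arm(deltas=[{"claw":165,"travel":[7,35,0],"twist":[0,0,0]},{"claw":165,"travel":[6,32,0],"twist":[0,0,0]},{"claw":165,"travel":[0,0,0],"twist":[0,0,0]},{"claw":165,"travel":[0,0,0],"twist":[0,0,0]},{"claw":165,"travel":[0,0,0],"twist":[0,0,0]}])

```text
clock: 34.25
eef_pos: [0.5148, 0.2152, 0.1889]
ee_rot: [[-0.993, 0.115, -0.002], [0.115, 0.993, -0.001], [0.002, -0.001, -1.0]]
contact_force: [-0.1, 0.1, -0.3]
width: 0.033
grasp_force: 0.0
```

```bash
python3 - <<'E'
from h import *
to((.516,.2155,.0735)); s=bot.get_state();print(s["eef_pos"])
a=bot.get_image("side");b=a[280:370,260:350];c=a[150:290,270:380]
print((proj("side",(.516,.2155,.085))-(260,280))*4)
cv2.imwrite("pics/v8.png",np.hstack([cv2.resize(b,(360,360),interpolation=cv2.INTER_CUBIC),cv2.resize(c,(283,360),interpolation=cv2.INTER_CUBIC)]))
E
```

```text
tool mm [ -1.3   0.6 115.4] clk 34.25
[0.51484251 0.21522366 0.18894748]
[203.20778973 176.85198073]
```

View pics/v8.png

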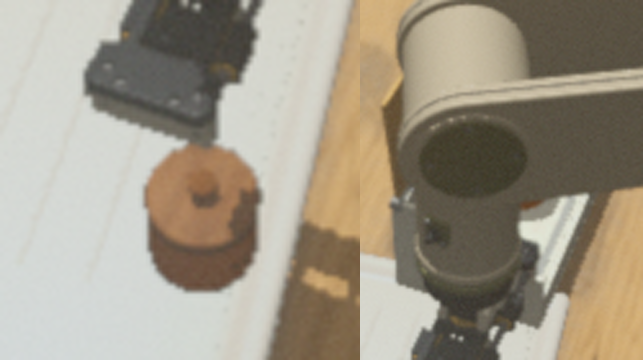

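>>> step_arm(deltas=[{"claw":165,"travel":[0,2,30],"twist":[0,0,0]},{"claw":165,"travel":[0,0,30],"twist":[0,0,0]},{"claw":165,"travel":[0,0,25],"twist":[0,0,0]},{"claw":165,"travel":[0,0,15],"twist":[0,0,0]},{"claw":165,"travel":[0,0,7],"twist":[0,0,0]}])

```text
clock: 34.72
eef_pos: [0.514, 0.2154, 0.0799]
ee_rot: [[-0.993, 0.118, -0.005], [0.118, 0.993, -0.002], [0.005, -0.002, -1.0]]
contact_force: [-0.1, -0.6, -0.2]
width: 0.0323
grasp_force: 0.0
```

>>> step_arm(deltas=[{"claw":165,"travel":[0,0,3],"twist":[0,0,0]},{"claw":165,"travel":[0,0,2],"twist":[0,0,0]},{"claw":165,"travel":[0,0,0],"twist":[0,0,0]},{"claw":165,"travel":[0,0,0],"twist":[0,0,0]},{"claw":165,"travel":[0,0,0],"twist":[0,0,0]}])

```text
clock: 35.13
eef_pos: [0.5167, 0.218, 0.0798]
ee_rot: [[-0.993, 0.116, 0.002], [0.116, 0.993, 0.001], [-0.002, 0.001, -1.0]]
contact_force: [0.1, 0.0, -0.6]
width: 0.0325
grasp_force: 0.0
```

>>> step_arm(deltas=[{"claw":165,"travel":[0,0,2.5],"twist":[0,0,0]},{"claw":165,"travel":[0,0,1],"twist":[0,0,0]},{"claw":165,"travel":[0,0,0],"twist":[0,0,0]},{"claw":165,"travel":[0,0,0],"twist":[0,0,0]},{"claw":165,"travel":[0,0,0],"twist":[0,0,0]}])

```text
clock: 35.55
eef_pos: [0.5157, 0.2179, 0.0749]
ee_rot: [[-0.993, 0.116, -0.0], [0.116, 0.993, -0.0], [0.0, -0.0, -1.0]]
contact_force: [-0.4, -0.2, -0.5]
width: 0.0324
grasp_force: 0.0
```

>>> step_arm(deltas=[{"claw":255,"travel":[0,0,0],"twist":[0,0,0]},{"claw":255,"travel":[0,0,0],"twist":[0,0,0]},{"claw":255,"travel":[0,0,0],"twist":[0,0,0]},{"claw":255,"travel":[0,0,0],"twist":[0,0,0]},{"claw":255,"travel":[0,0,0],"twist":[0,0,0]}])

```text
clock: 35.97
eef_pos: [0.5158, 0.2176, 0.075]
ee_rot: [[-0.993, 0.116, 0.0], [0.116, 0.993, -0.0], [-0.0, -0.0, -1.0]]
contact_force: [-0.4, -1.0, 0.3]
width: 0.0171
grasp_force: 30.0
```

```bash
python3 -c "
from h import *
s=bot.get_state();print(s['eef_pos'],s['width'],s['contact_force'],W2L(L,s['eef_pos']))"
```

```text
[0.51584112 0.21762919 0.07496865] 0.017140423126984706 [-0.44419616 -1.00135783  0.28083588] [-0.16882604  0.42283819  0.07496865]
```

>>> step_arm(deltas=[{"claw":255,"travel":[0,0,-12],"twist":[0,0,0]},{"claw":255,"travel":[0,0,-30],"twist":[0,0,0]},{"claw":255,"travel":[0,0,-34],"twist":[0,0,0]},{"claw":255,"travel":[0,0,-35],"twist":[0,0,0]},{"claw":255,"travel":[0,0,-25],"twist":[0,0,0]}])

```text
clock: 36.38
eef_pos: [0.5162, 0.2181, 0.2149]
ee_rot: [[-0.993, 0.116, 0.002], [0.116, 0.993, 0.001], [-0.002, 0.001, -1.0]]
contact_force: [0.2, 1.2, -1.7]
width: 0.0171
grasp_force: 30.0
```

>>> step_arm(deltas=[{"claw":255,"travel":[-4,-20,0],"twist":[0,0,0]},{"claw":255,"travel":[-9,-35,0],"twist":[0,0,0]},{"claw":255,"travel":[-9,-35,0],"twist":[0,0,0]},{"claw":255,"travel":[-9,-35,0],"twist":[0,0,0]},{"claw":255,"travel":[-9,-35,0],"twist":[0,0,0]}])

```text
clock: 36.8
eef_pos: [0.5366, 0.053, 0.2116]
ee_rot: [[-0.993, 0.115, 0.0], [0.115, 0.993, 0.0], [-0.0, 0.0, -1.0]]
contact_force: [0.8, 0.3, -2.2]
width: 0.0171
grasp_force: 30.0
```

>>> step_arm(deltas=[{"claw":255,"travel":[-9,-35,0],"twist":[0,0,0]},{"claw":255,"travel":[-9,-35,0],"twist":[0,0,0]},{"claw":255,"travel":[-9,-35,0],"twist":[0,0,0]},{"claw":255,"travel":[-9,-35,0],"twist":[0,0,0]},{"claw":255,"travel":[-6,-25,0],"twist":[0,0,0]}])

```text
clock: 37.22
eef_pos: [0.5593, -0.1174, 0.2115]
ee_rot: [[-0.993, 0.117, 0.0], [0.117, 0.993, -0.001], [-0.0, -0.001, -1.0]]
contact_force: [-0.7, 0.3, -2.6]
width: 0.017
grasp_force: 30.0
```

>>> step_arm(deltas=[{"claw":255,"travel":[0,-10,0],"twist":[0,0,0]},{"claw":255,"travel":[0,0,0],"twist":[0,0,0]},{"claw":255,"travel":[0,0,0],"twist":[0,0,0]},{"claw":255,"travel":[0,0,0],"twist":[0,0,0]},{"claw":255,"travel":[0,0,0],"twist":[0,0,0]}])

```text
clock: 37.63
eef_pos: [0.5583, -0.1229, 0.2111]
ee_rot: [[-0.993, 0.114, 0.0], [0.114, 0.993, 0.0], [0.0, 0.0, -1.0]]
contact_force: [0.1, 0.1, -2.9]
width: 0.017
grasp_force: 30.0
```

```bash
python3 - <<'E'
from h import *
s=bot.get_state();print(W2L(L,s['eef_pos']),s["width"],s["contact_force"])
to(np.append(L2W(L,(-.087,.088,0))[0][:2],.087))
E
```

```text
[-0.08759454  0.0894239   0.21108212] 0.01704040848357931 [ 0.11300445  0.13301634 -2.87639274]
tool mm [ -0.6  -1.5 124.1] clk 37.6333
```

>>> step_arm(deltas=[{"claw":255,"travel":[0,-1,28],"twist":[0,0,0]},{"claw":255,"travel":[0,0,30],"twist":[0,0,0]},{"claw":255,"travel":[0,0,25],"twist":[0,0,0]},{"claw":255,"travel":[0,0,12],"twist":[0,0,0]},{"claw":255,"travel":[0,0,7],"twist":[0,0,0]}])

```text
clock: 38.05
eef_pos: [0.5568, -0.1239, 0.1066]
ee_rot: [[-0.993, 0.115, -0.004], [0.115, 0.993, 0.001], [0.004, 0.001, -1.0]]
contact_force: [-0.0, 0.6, -2.9]
width: 0.0167
grasp_force: 30.0
```

>>> step_arm(deltas=[{"claw":255,"travel":[0,0,7],"twist":[0,0,0]},{"claw":255,"travel":[0,0,6],"twist":[0,0,0]},{"claw":255,"travel":[0,0,5],"twist":[0,0,0]},{"claw":255,"travel":[0,0,0],"twist":[0,0,0]},{"claw":255,"travel":[0,0,0],"twist":[0,0,0]}])

```text
clock: 38.47
eef_pos: [0.5586, -0.1256, 0.0915]
ee_rot: [[-0.993, 0.116, 0.001], [0.116, 0.993, -0.0], [-0.001, -0.0, -1.0]]
contact_force: [-0.0, -0.2, -2.8]
width: 0.0169
grasp_force: 30.0
```

>>> step_arm(deltas=[{"claw":255,"travel":[0,0,2],"twist":[0,0,0]},{"claw":255,"travel":[0,0,1],"twist":[0,0,0]},{"claw":255,"travel":[0,0,0],"twist":[0,0,0]},{"claw":255,"travel":[0,0,0],"twist":[0,0,0]}])

```text
clock: 38.8
eef_pos: [0.5583, -0.1255, 0.0881]
ee_rot: [[-0.993, 0.116, 0.0], [0.116, 0.993, -0.0], [-0.0, -0.0, -1.0]]
contact_force: [-0.9, 0.1, -2.8]
width: 0.0171
grasp_force: 30.0
```

```bash
python3 - <<'E'
from h import *
for u,z in(((200,393),.099),((200,400),.092),((160,376),.087),((257,405),.087)):
    p=np.array(u)/2.6+(240,90);print(u,W2L(L,atz("side",*p,z)).round(3))
im=cv2.imread("pics/top4.png"); # block in top4 crop (552,123),(562,125)
for u,z in(((552,115),.099),((563,95),.087),((563,160),.087)):
    p=((u[0]-360)/2+195,u[1]/2+150);print(u,W2L(L,atz("top",*p,z)).round(3))
E
```

```text
(200, 393) [-0.088  0.163  0.099]
(200, 400) [-0.09   0.167  0.092]
(160, 376) [-0.031  0.146  0.087]
(257, 405) [-0.152  0.147  0.087]
(552, 115) [-0.079  0.161  0.099]
(563, 95) [-0.039  0.146  0.087]
(563, 160) [-0.158  0.134  0.087]
```

>>> step_arm(deltas=[{"claw":255,"travel":[0,0,1],"twist":[0,0,0]},{"claw":255,"travel":[0,0,0.5],"twist":[0,0,0]},{"claw":255,"travel":[0,0,0],"twist":[0,0,0]},{"claw":255,"travel":[0,0,0],"twist":[0,0,0]}])

```text
clock: 39.13
eef_pos: [0.5587, -0.1258, 0.0871]
ee_rot: [[-0.993, 0.116, 0.001], [0.116, 0.993, -0.001], [-0.001, -0.0, -1.0]]
contact_force: [-1.1, -1.0, 2.0]
width: 0.0171
grasp_force: 30.0
```

>>> step_arm(deltas=[{"claw":172,"travel":[0,0,0],"twist":[0,0,0]},{"claw":172,"travel":[0,0,0],"twist":[0,0,0]},{"claw":172,"travel":[0,0,0],"twist":[0,0,0]},{"claw":172,"travel":[0,0,0],"twist":[0,0,0]},{"claw":172,"travel":[0,0,0],"twist":[0,0,0]}])

```text
clock: 39.55
eef_pos: [0.5581, -0.1253, 0.0863]
ee_rot: [[-0.993, 0.116, -0.0], [0.116, 0.993, 0.0], [0.0, 0.0, -1.0]]
contact_force: [-0.3, 0.3, 0.0]
width: 0.03
grasp_force: 0.0
```

>>> step_arm(deltas=[{"claw":172,"travel":[0,0,-15],"twist":[0,0,0]},{"claw":172,"travel":[0,0,-30],"twist":[0,0,0]},{"claw":172,"travel":[0,0,-35],"twist":[0,0,0]},{"claw":172,"travel":[0,0,-35],"twist":[0,0,0]},{"claw":172,"travel":[0,0,-35],"twist":[0,0,0]}])

```text
clock: 39.97
eef_pos: [0.5578, -0.1252, 0.2377]
ee_rot: [[-0.993, 0.116, -0.001], [0.116, 0.993, 0.0], [0.001, 0.0, -1.0]]
contact_force: [-0.3, -0.8, -0.3]
width: 0.0303
grasp_force: 0.0
```

>>> step_arm(deltas=[{"claw":172,"travel":[30,0,0],"twist":[0,0,0]},{"claw":172,"travel":[30,0,0],"twist":[0,0,0]},{"claw":104,"travel":[0,0,0],"twist":[0,0,0.1208]},{"claw":104,"travel":[0,0,0],"twist":[0,0,0.1208]},{"claw":104,"travel":[0,0,0],"twist":[0,0,0.1208]}])

```text
clock: 40.38
eef_pos: [0.4982, -0.1183, 0.2366]
ee_rot: [[-0.885, 0.466, 0.0], [0.466, 0.885, -0.0], [-0.0, 0.0, -1.0]]
contact_force: [-0.5, -1.1, 0.6]
width: 0.0458
grasp_force: 0.0
```

>>> step_arm(deltas=[{"claw":104,"travel":[0,0,0],"twist":[0,0,0.1208]},{"claw":104,"travel":[0,0,0],"twist":[0,0,0.1208]},{"claw":104,"travel":[0,0,0],"twist":[0,0,0.1208]},{"claw":104,"travel":[0,0,0],"twist":[0,0,0.1208]},{"claw":104,"travel":[0,0,0],"twist":[0,0,0.1208]}])

```text
clock: 40.8
eef_pos: [0.4986, -0.1184, 0.2364]
ee_rot: [[-0.464, 0.886, -0.0], [0.886, 0.464, 0.0], [0.0, -0.0, -1.0]]
contact_force: [0.6, 0.6, 0.7]
width: 0.055
grasp_force: 0.0
```

>>> step_arm(deltas=[{"claw":104,"travel":[0,0,0],"twist":[0,0,0.1208]},{"claw":104,"travel":[0,0,0],"twist":[0,0,0.1208]},{"claw":104,"travel":[0,0,0],"twist":[0,0,0.1208]},{"claw":104,"travel":[0,0,0],"twist":[0,0,0.1208]},{"claw":104,"travel":[0,0,0],"twist":[0,0,0.1208]}])

```text
clock: 41.22
eef_pos: [0.4986, -0.1184, 0.2364]
ee_rot: [[0.122, 0.993, -0.0], [0.993, -0.122, 0.0], [0.0, -0.0, -1.0]]
contact_force: [0.5, 0.5, -0.6]
width: 0.055
grasp_force: 0.0
```

>>> step_arm(deltas=[{"claw":104,"travel":[0,0,0],"twist":[-0.105,0,0]},{"claw":104,"travel":[0,0,0],"twist":[-0.105,0,0]},{"claw":104,"travel":[0,0,0],"twist":[0,0,0]},{"claw":104,"travel":[0,0,0],"twist":[0,0,0]}])

```text
clock: 41.55
eef_pos: [0.4972, -0.1182, 0.2363]
ee_rot: [[0.116, 0.972, 0.206], [0.993, -0.114, -0.024], [0.0, 0.207, -0.978]]
contact_force: [0.7, -0.1, 0.9]
width: 0.0548
grasp_force: 0.0
```

```bash
python3 - <<'E'
from h import *
s=bot.get_state();print(W2L(L,s["eef_pos"]).round(4),s["ee_rot"].round(3).tolist(),s["width"])
for l in((-.084,.165,.12),(-.084,.165,.0694)): to(L2W(L,l)[0])
im=bot.get_image("side")[215:265,285:350]; bot.get_image("top")
print([(np.round(b["box"],0).tolist(),round(b["p"],2)) for b in bot.boxes_of("retainer_grip","side")])
cv2.imwrite("pics/v9.png",cv2.resize(im,None,fx=8,fy=8,interpolation=cv2.INTER_CUBIC))
E
```

```text
[-0.1488  0.0871  0.2363] [[0.116, 0.972, 0.206], [0.993, -0.114, -0.024], [0.0, 0.207, -0.978]] 0.05483990780839313
tool mm [ 78.1  39.2 127.1] clk 41.55
tool mm [ 78.1  28.7 176.6] clk 41.55
[([298.0, 235.0, 340.0, 258.0], 0.88), ([280.0, 116.0, 380.0, 280.0], 0.71), ([220.0, 263.0, 247.0, 294.0], 0.6)]
```

View pics/v9.png

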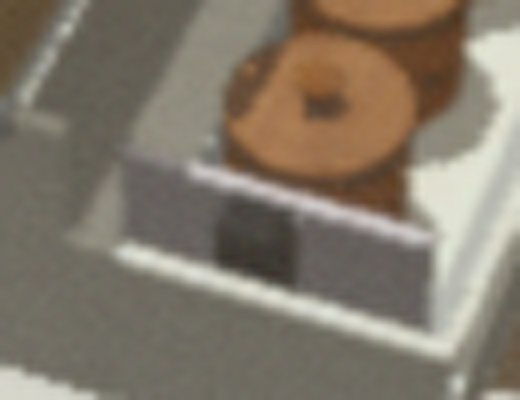

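```bash
python3 - <<'E'
from h import *
for u,z in(((258,205),.099),((218,200),.099),((298,208),.099),((190,168),.087),((435,238),.087)):
    p=np.array(u)/8+(285,215)-.5;print(u,W2L(L,atz("side",*p,z)).round(3))
for l in((-.088,.169,.099),(-.088,.161,.099),(-.088,.143,.087)): print(l,(proj("side",L2W(L,l)[0])-(285,215)+.5)*8)
E
```

```text
(258, 205) [-0.086  0.159  0.099]
(218, 200) [-0.071  0.163  0.099]
(298, 208) [-0.101  0.155  0.099]
(190, 168) [-0.052  0.142  0.087]
(435, 238) [-0.151  0.141  0.087]
(-0.088, 0.169, 0.099) [253.0678001 224.4359097]
(-0.088, 0.161, 0.099) [260.61442407 209.21360997]
(-0.088, 0.143, 0.087) [276.92700159 196.27783094]
```

>>> step_arm(deltas=[{"claw":104,"travel":[20,10,30],"twist":[0,0,0]},{"claw":104,"travel":[20,10,30],"twist":[0,0,0]},{"claw":104,"travel":[20,10,30],"twist":[0,0,0]},{"claw":104,"travel":[18.5,9,28],"twist":[0,0,0]},{"claw":104,"travel":[0,0,0],"twist":[0,0,0]}])

```text
clock: 42.12
eef_pos: [0.5694, -0.0445, 0.1224]
ee_rot: [[0.113, 0.974, 0.198], [0.994, -0.111, -0.021], [0.001, 0.199, -0.98]]
contact_force: [-1.3, -0.0, -0.9]
width: 0.0552
grasp_force: 0.0
```

>>> step_arm(deltas=[{"claw":104,"travel":[0,0,0],"twist":[0,0,0]},{"claw":104,"travel":[0,0,0],"twist":[0,0,0]},{"claw":104,"travel":[0,0,0],"twist":[0,0,0]}])

```text
clock: 42.37
eef_pos: [0.5714, -0.0486, 0.1313]
ee_rot: [[0.116, 0.971, 0.209], [0.993, -0.113, -0.025], [-0.001, 0.211, -0.978]]
contact_force: [1.0, 0.1, 0.3]
width: 0.0548
grasp_force: 0.0
```

```bash
python3 - <<'E'
from h import *
s=bot.get_state();print(W2L(L,s["eef_pos"]).round(4),s["width"],s["contact_force"])
to(L2W(L,(-.084,.1655,.0715))[0])
im=bot.get_image("side")[190:270,275:365]
cv2.imwrite("pics/v10.png",cv2.resize(im,None,fx=6,fy=6,interpolation=cv2.INTER_CUBIC))
E
```

```text
[-0.0831  0.1647  0.1313] 0.05479673841929489 [1.02042229 0.09206916 0.25213661]
tool mm [  0.8 -13.5  58.3] clk 42.3667
```

View pics/v10.png

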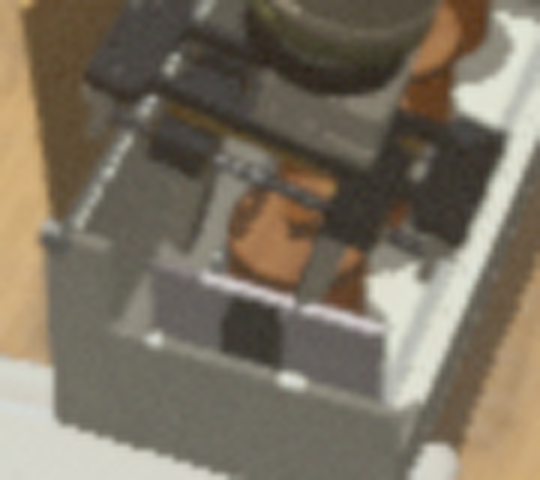

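>>> step_arm(deltas=[{"claw":104,"travel":[0,-3,14],"twist":[0,0,0]},{"claw":104,"travel":[0,-3,14],"twist":[0,0,0]},{"claw":104,"travel":[0,-2,10],"twist":[0,0,0]},{"claw":104,"travel":[0,0,0],"twist":[0,0,0]},{"claw":104,"travel":[0,0,0],"twist":[0,0,0]}])

```text
clock: 42.83
eef_pos: [0.57, -0.0482, 0.0907]
ee_rot: [[0.116, 0.971, 0.207], [0.993, -0.114, -0.024], [-0.0, 0.208, -0.978]]
contact_force: [1.2, 0.5, 0.2]
width: 0.0554
grasp_force: 0.0
```

>>> step_arm(deltas=[{"claw":104,"travel":[0,-2,9],"twist":[0,0,0]},{"claw":104,"travel":[0,-2,7],"twist":[0,0,0]},{"claw":104,"travel":[0,0,2],"twist":[0,0,0]},{"claw":104,"travel":[0,0,0],"twist":[0,0,0]},{"claw":104,"travel":[0,0,0],"twist":[0,0,0]}])

```text
clock: 43.25
eef_pos: [0.5698, -0.0477, 0.0717]
ee_rot: [[0.116, 0.972, 0.207], [0.993, -0.113, -0.024], [0.0, 0.208, -0.978]]
contact_force: [-0.9, 0.5, 0.5]
width: 0.055
grasp_force: 0.0
```

```bash
python3 - <<'E'
from h import *
s=bot.get_state();print(W2L(L,s["eef_pos"]).round(4),s["width"],s["contact_force"])
to(L2W(L,(-.084,.1655,.0715))[0])
E
```

```text
[-0.0848  0.1654  0.0717] 0.05498784101099271 [-0.86843633  0.47322731  0.54482623]
tool mm [0.1 0.7 0.3] clk 43.25
```

Close on the block.

>>> step_arm(deltas=[{"claw":255,"travel":[0,0,0],"twist":[0,0,0]},{"claw":255,"travel":[0,0,0],"twist":[0,0,0]},{"claw":255,"travel":[0,0,0],"twist":[0,0,0]},{"claw":255,"travel":[0,0,0],"twist":[0,0,0]},{"claw":255,"travel":[0,0,0],"twist":[0,0,0]}])

```text
clock: 43.67
eef_pos: [0.5703, -0.0478, 0.0722]
ee_rot: [[0.116, 0.971, 0.208], [0.993, -0.113, -0.024], [0.0, 0.209, -0.978]]
contact_force: [3.4, -0.2, -0.8]
width: 0.0304
grasp_force: 29.4
```

>>> step_arm(deltas=[{"claw":255,"travel":[0,0,0],"twist":[0,0,0]},{"claw":255,"travel":[0,0,0],"twist":[0,0,0]},{"claw":255,"travel":[0,0,0],"twist":[0,0,0]}])

```text
clock: 43.92
eef_pos: [0.5703, -0.0478, 0.0722]
ee_rot: [[0.116, 0.971, 0.208], [0.993, -0.113, -0.024], [0.0, 0.209, -0.978]]
contact_force: [3.6, 0.5, -0.5]
width: 0.03
grasp_force: 29.4
```

>>> step_arm(deltas=[{"claw":255,"travel":[-3,0,0],"twist":[0,0,0]},{"claw":255,"travel":[-3,0,0],"twist":[0,0,0]},{"claw":255,"travel":[-3,0,0],"twist":[0,0,0]},{"claw":255,"travel":[-3,0,0],"twist":[0,0,0]},{"claw":255,"travel":[0,0,0],"twist":[0,0,0]}])

```text
clock: 44.33
eef_pos: [0.5687, -0.0604, 0.0722]
ee_rot: [[0.116, 0.971, 0.208], [0.993, -0.114, -0.025], [-0.0, 0.209, -0.978]]
contact_force: [3.3, -1.9, 0.4]
width: 0.0302
grasp_force: 29.4
```

>>> step_arm(deltas=[{"claw":255,"travel":[-2,0,0],"twist":[0,0,0]},{"claw":255,"travel":[-2,0,0],"twist":[0,0,0]},{"claw":255,"travel":[-2,0,0],"twist":[0,0,0]},{"claw":255,"travel":[0,0,0],"twist":[0,0,0]},{"claw":255,"travel":[0,0,0],"twist":[0,0,0]}])

```text
clock: 44.75
eef_pos: [0.5681, -0.0658, 0.0722]
ee_rot: [[0.116, 0.971, 0.208], [0.993, -0.113, -0.024], [-0.0, 0.209, -0.978]]
contact_force: [3.5, -0.4, 2.8]
width: 0.0299
grasp_force: 29.5
```

>>> step_arm(deltas=[{"claw":255,"travel":[-2,0,0],"twist":[0,0,0]},{"claw":255,"travel":[-1,0,0],"twist":[0,0,0]},{"claw":255,"travel":[0,0,0],"twist":[0,0,0]},{"claw":255,"travel":[0,0,0],"twist":[0,0,0]}])

```text
clock: 45.08
eef_pos: [0.5678, -0.0685, 0.0721]
ee_rot: [[0.116, 0.971, 0.208], [0.993, -0.113, -0.024], [0.0, 0.209, -0.978]]
contact_force: [4.3, 3.2, 3.0]
width: 0.0299
grasp_force: 29.5
```

>>> step_arm(deltas=[{"claw":255,"travel":[-1,0,0],"twist":[0,0,0]},{"claw":255,"travel":[-1,0,0],"twist":[0,0,0]},{"claw":255,"travel":[0,0,0],"twist":[0,0,0]},{"claw":255,"travel":[0,0,0],"twist":[0,0,0]}])

```text
clock: 45.42
eef_pos: [0.5676, -0.0703, 0.0722]
ee_rot: [[0.116, 0.971, 0.208], [0.993, -0.113, -0.024], [0.001, 0.209, -0.978]]
contact_force: [4.2, 4.0, 4.0]
width: 0.0307
grasp_force: 29.5
```

>>> step_arm(deltas=[{"claw":255,"travel":[-1,0,0],"twist":[0,0,0]},{"claw":255,"travel":[-1,0,0],"twist":[0,0,0]},{"claw":255,"travel":[0,0,0],"twist":[0,0,0]},{"claw":255,"travel":[0,0,0],"twist":[0,0,0]}])

```text
clock: 45.75
eef_pos: [0.5673, -0.072, 0.0721]
ee_rot: [[0.115, 0.971, 0.208], [0.993, -0.113, -0.023], [0.001, 0.209, -0.978]]
contact_force: [4.3, 4.5, 3.4]
width: 0.0303
grasp_force: 29.5
```

>>> step_arm(deltas=[{"claw":255,"travel":[-1,0,0],"twist":[0,0,0]},{"claw":255,"travel":[-1,0,0],"twist":[0,0,0]},{"claw":255,"travel":[0,0,0],"twist":[0,0,0]},{"claw":255,"travel":[0,0,0],"twist":[0,0,0]}])

```text
clock: 46.08
eef_pos: [0.5671, -0.0739, 0.0721]
ee_rot: [[0.115, 0.971, 0.208], [0.993, -0.113, -0.023], [0.001, 0.209, -0.978]]
contact_force: [3.8, 5.3, 3.3]
width: 0.0304
grasp_force: 29.5
```

>>> step_arm(deltas=[{"claw":255,"travel":[-1,0,0],"twist":[0,0,0]},{"claw":255,"travel":[-1,0,0],"twist":[0,0,0]},{"claw":255,"travel":[0,0,0],"twist":[0,0,0]},{"claw":255,"travel":[0,0,0],"twist":[0,0,0]}])

```text
clock: 46.42
eef_pos: [0.5669, -0.0756, 0.0722]
ee_rot: [[0.115, 0.971, 0.208], [0.993, -0.113, -0.023], [0.001, 0.209, -0.978]]
contact_force: [4.0, 7.1, 3.3]
width: 0.0302
grasp_force: 29.5
```

>>> step_arm(deltas=[{"claw":255,"travel":[-1,0,0],"twist":[0,0,0]},{"claw":255,"travel":[-1,0,0],"twist":[0,0,0]},{"claw":255,"travel":[0,0,0],"twist":[0,0,0]},{"claw":255,"travel":[0,0,0],"twist":[0,0,0]}])

```text
clock: 46.75
eef_pos: [0.5667, -0.0774, 0.0721]
ee_rot: [[0.115, 0.971, 0.208], [0.993, -0.113, -0.022], [0.002, 0.209, -0.978]]
contact_force: [3.2, 7.0, 4.1]
width: 0.0303
grasp_force: 29.5
```

```bash
python3 - <<'E'
from h import *
s=bot.get_state();print(W2L(L,s["eef_pos"]).round(4),s["contact_force"])
E
```

```text
[-0.0846  0.1356  0.0721] [3.18982186 7.02882398 4.06984   ]
```

>>> step_arm(deltas=[{"claw":255,"travel":[-1,0,0],"twist":[0,0,0]},{"claw":255,"travel":[-1,0,0],"twist":[0,0,0]},{"claw":255,"travel":[0,0,0],"twist":[0,0,0]},{"claw":255,"travel":[0,0,0],"twist":[0,0,0]}])

```text
clock: 47.08
eef_pos: [0.5665, -0.0788, 0.0721]
ee_rot: [[0.115, 0.971, 0.208], [0.993, -0.113, -0.022], [0.002, 0.209, -0.978]]
contact_force: [4.2, 10.1, 4.2]
width: 0.0301
grasp_force: 29.6
```

>>> step_arm(deltas=[{"claw":255,"travel":[-1,0,0],"twist":[0,0,0]},{"claw":255,"travel":[-1,0,0],"twist":[0,0,0]},{"claw":255,"travel":[0,0,0],"twist":[0,0,0]},{"claw":255,"travel":[0,0,0],"twist":[0,0,0]}])

```text
clock: 47.42
eef_pos: [0.5664, -0.0799, 0.0721]
ee_rot: [[0.115, 0.971, 0.208], [0.993, -0.113, -0.02], [0.004, 0.209, -0.978]]
contact_force: [6.0, 15.4, 6.0]
width: 0.0304
grasp_force: 29.6
```

```bash
python3 - <<'E'
from h import *
im=bot.get_image("side")[100:290,240:430]
cv2.imwrite("pics/v11.png",cv2.resize(im,None,fx=3,fy=3,interpolation=cv2.INTER_CUBIC))
E
```

>>> step_arm(deltas=[{"claw":255,"travel":[-1,0,0],"twist":[0,0,0]},{"claw":255,"travel":[-1,0,0],"twist":[0,0,0]},{"claw":255,"travel":[0,0,0],"twist":[0,0,0]},{"claw":255,"travel":[0,0,0],"twist":[0,0,0]}])

```text
clock: 47.8
eef_pos: [0.5663, -0.0803, 0.0721]
ee_rot: [[0.114, 0.971, 0.208], [0.993, -0.113, -0.018], [0.006, 0.209, -0.978]]
contact_force: [6.4, 21.8, 6.2]
width: 0.0302
grasp_force: 29.6
```

>>> step_arm(deltas=[{"claw":255,"travel":[-1,0,0],"twist":[0,0,0]},{"claw":255,"travel":[0,0,0],"twist":[0,0,0]},{"claw":255,"travel":[0,0,0],"twist":[0,0,0]}])

```text
clock: 48.05
eef_pos: [0.5661, -0.0824, 0.0722]
ee_rot: [[0.114, 0.972, 0.208], [0.993, -0.112, -0.02], [0.004, 0.209, -0.978]]
contact_force: [3.5, 6.6, 3.9]
width: 0.0303
grasp_force: 29.5
```

```bash
python3 - <<'E'
from h import *
s=bot.get_state();print(W2L(L,s["eef_pos"]).round(4),s["contact_force"])
E
```

```text
[-0.0846  0.1305  0.0722] [3.541368   6.60262625 3.94164538]
```

```bash
python3 - <<'E'
from h import *
a=cv2.imread("pics/v11.png");s=bot.get_image("side");t=bot.get_image("top")
b=cv2.resize(s[140:270,270:390],(480,520),interpolation=cv2.INTER_CUBIC)
c=cv2.resize(t[170:260,270:410],(320,206),interpolation=cv2.INTER_CUBIC)
o=cv2.resize(cv2.imread("pics/v11.png"),(320,320))
cv2.imwrite("pics/v12.png",np.hstack([b,np.vstack([c,o[:314]])]))
E
```

```text
(no output)
```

View pics/v12.png

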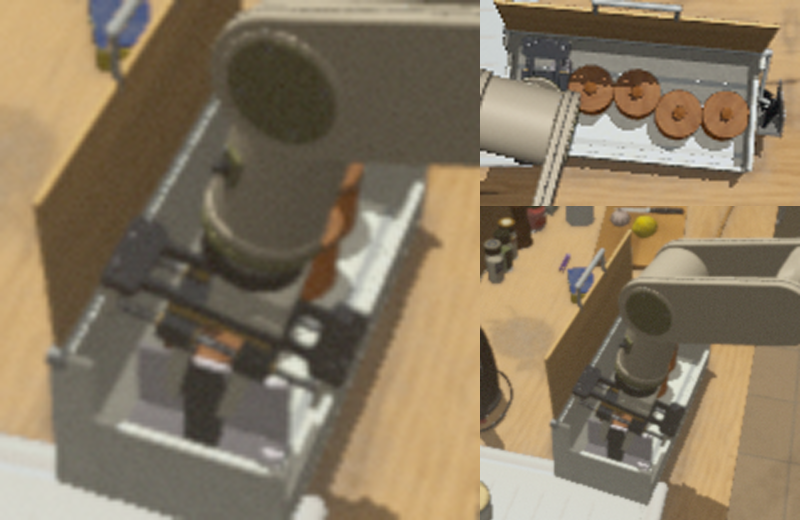

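>>> step_arm(deltas=[{"claw":255,"travel":[5,0,0],"twist":[0,0,0]},{"claw":255,"travel":[7,0,0],"twist":[0,0,0]},{"claw":255,"travel":[7,0,0],"twist":[0,0,0]},{"claw":255,"travel":[7,0,0],"twist":[0,0,0]},{"claw":255,"travel":[5,0,0],"twist":[0,0,0]}])

```text
clock: 48.57
eef_pos: [0.5695, -0.0542, 0.0721]
ee_rot: [[0.116, 0.971, 0.208], [0.993, -0.113, -0.024], [-0.0, 0.209, -0.978]]
contact_force: [3.9, -3.0, 2.6]
width: 0.0303
grasp_force: 29.5
```

>>> step_arm(deltas=[{"claw":255,"travel":[2,0,0],"twist":[0,0,0]},{"claw":255,"travel":[0,0,0],"twist":[0,0,0]},{"claw":104,"travel":[0,0,0],"twist":[0,0,0]},{"claw":104,"travel":[0,0,0],"twist":[0,0,0]},{"claw":104,"travel":[0,0,0],"twist":[0,0,0]}])

```text
clock: 48.98
eef_pos: [0.5679, -0.0525, 0.0705]
ee_rot: [[0.116, 0.972, 0.204], [0.993, -0.113, -0.024], [0.0, 0.205, -0.979]]
contact_force: [-1.0, 0.6, -0.2]
width: 0.0455
grasp_force: 0.0
```

>>> step_arm(deltas=[{"claw":104,"travel":[0,0,0],"twist":[0,0,0]},{"claw":104,"travel":[0,3,-14],"twist":[0,0,0]},{"claw":104,"travel":[0,6,-28],"twist":[0,0,0]},{"claw":104,"travel":[0,6,-30],"twist":[0,0,0]},{"claw":104,"travel":[0,6,-30],"twist":[0,0,0]}])

```text
clock: 49.4
eef_pos: [0.5674, -0.0526, 0.1759]
ee_rot: [[0.116, 0.972, 0.204], [0.993, -0.114, -0.024], [0.0, 0.206, -0.979]]
contact_force: [0.3, 0.1, 0.2]
width: 0.055
grasp_force: 0.0
```

>>> step_arm(deltas=[{"claw":60,"travel":[0,-35,0],"twist":[0,0,0]},{"claw":60,"travel":[0,-35,0],"twist":[0,0,0]},{"claw":60,"travel":[0,-35,0],"twist":[0,0,0]},{"claw":60,"travel":[0,-35,0],"twist":[0,0,0]},{"claw":60,"travel":[0,0,0],"twist":[0,0,0]}])

```text
clock: 49.82
eef_pos: [0.4252, -0.0354, 0.1417]
ee_rot: [[0.116, 0.973, 0.199], [0.993, -0.113, -0.023], [0.001, 0.2, -0.98]]
contact_force: [1.3, 0.6, -0.3]
width: 0.0709
grasp_force: 0.0
```

```bash
cat >> h.py <<'E'
def mask(c,plane=.084):
    im=bot.get_image(c);h=cv2.cvtColor(im,cv2.COLOR_BGR2HSV)
    H,W=h.shape[:2];v,u=np.mgrid[0:H,0:W]
    o,_=px2ray(c,0,0);P=bot.camera_params(c);R=np.array(P["pose"])[:3,:3]
    d=np.stack([(u-P["cx"])/P["fx"],(v-P["cy"])/P["fy"],np.ones_like(u)],-1)@R.T
    w=o+d*((plane-o[2])/d[...,2])[...,None]
    cc,s=np.cos(L[2]),np.sin(L[2]);dx,dy=w[...,0]-L[0],w[...,1]-L[1]
    return im,h,cc*dx+s*dy,-s*dx+cc*dy
E
python3 - <<'E'
from h import *
s=bot.get_state();print(W2L(L,s["eef_pos"]).round(4),s["contact_force"].round(1),s["width"])
for c in("top","side"):
    bot.get_image(c)
    for b in bot.boxes_of("canister_0",c)[:7]:
        x=b["box"];u,v=(x[0]+x[2])/2,(x[1]+x[3])/2;print(c,round(b["p"],2),np.round(x).astype(int),W2L(L,atz(c,u,v,.058)).round(3))
# top-view hue map of locker interior on lid plane, 7 mm cells
im,h,lx,ly=mask("top")
for xx in np.arange(-.02,-.17,-.01):
    r=""
    for yy in np.arange(.16,-.2,-.008):
        i=np.argmin((lx-xx)**2+(ly-yy)**2);q=h.reshape(-1,3)[i];r+="#" if q[0]<14 and q[1]>100 else "."
    print(f"{xx:.2f}",r)
E
```

```text
[-0.2299  0.1611  0.1417] [ 1.3  0.6 -0.3] 0.07092120901830543
top 0.92 [367 213 388 231] [-0.1   -0.158  0.058]
top 0.77 [332 198 352 222] [-0.067 -0.025  0.058]
top 0.68 [307 198 329 221] [-0.072  0.063  0.058]
top 0.55 [346 209 370 233] [-0.104 -0.086  0.058]
side 0.85 [310 217 334 239] [-0.072  0.072  0.058]
side 0.62 [336 174 363 198] [-0.093 -0.151  0.058]
side 0.59 [326 150 374 192] [-0.07  -0.23   0.058]
side 0.56 [318 195 340 227] [-0.068 -0.007  0.058]
side 0.49 [337 186 355 201] [-0.094 -0.109  0.058]
side 0.39 [278 115 375 277] [-0.034 -0.075  0.058]
-0.02 .............................................
-0.03 .............................................
-0.04 ...........##.#.....###......................
-0.05 .........####.##...######....................
-0.06 ........######.#######................###....
-0.07 .........#.#.#...####..##.#.#.###....####.#..
-0.08 ........#..####.#.####.###....##.#.#.###.###.
-0.09 .........###.#.##.###.....#..#..#.#..##..#.#.
-0.10 .........#.###......#.####...#..##.##..#.#...
-0.11 ...........####.....####..############.......
-0.12 ..........................#......##.#..###...
-0.13 ...........................#...#.....#.#.....
-0.14 ..............................##.............
-0.15 .............................................
-0.16 .............................................
-0.17 .............................................
```

>>> step_arm(deltas=[{"claw":165,"travel":[0,0,0],"twist":[0.105,0,0]},{"claw":165,"travel":[0,0,0],"twist":[0.105,0,0]},{"claw":165,"travel":[0,0,-35],"twist":[0,0,0]},{"claw":165,"travel":[0,0,-25],"twist":[0,0,0]},{"claw":165,"travel":[0,0,0],"twist":[0,0,-0.1208]}])

```text
clock: 50.48
eef_pos: [0.4365, -0.0375, 0.2106]
ee_rot: [[-0.003, 1.0, 0.002], [1.0, 0.003, -0.0], [-0.0, 0.002, -1.0]]
contact_force: [0.1, 0.2, 1.1]
width: 0.0426
grasp_force: 0.0
```

>>> step_arm(deltas=[{"claw":165,"travel":[0,0,0],"twist":[0,0,-0.1208]},{"claw":165,"travel":[0,0,0],"twist":[0,0,-0.1208]},{"claw":165,"travel":[0,0,0],"twist":[0,0,-0.1208]},{"claw":165,"travel":[0,0,0],"twist":[0,0,-0.1208]},{"claw":165,"travel":[0,0,0],"twist":[0,0,-0.1208]}])

```text
clock: 50.9
eef_pos: [0.4341, -0.037, 0.207]
ee_rot: [[-0.577, 0.817, -0.0], [0.817, 0.577, 0.0], [0.0, -0.0, -1.0]]
contact_force: [0.5, 0.1, -0.3]
width: 0.033
grasp_force: 0.0
```

>>> step_arm(deltas=[{"claw":165,"travel":[0,0,0],"twist":[0,0,-0.1208]},{"claw":165,"travel":[0,0,0],"twist":[0,0,-0.1208]},{"claw":165,"travel":[0,0,0],"twist":[0,0,-0.1208]},{"claw":165,"travel":[0,0,0],"twist":[0,0,-0.1208]},{"claw":165,"travel":[0,0,0],"twist":[0,0,-0.1208]}])

```text
clock: 51.32
eef_pos: [0.4341, -0.037, 0.207]
ee_rot: [[-0.939, 0.345, -0.0], [0.345, 0.939, 0.0], [0.0, -0.0, -1.0]]
contact_force: [0.2, -0.8, 0.2]
width: 0.0327
grasp_force: 0.0
```

>>> step_arm(deltas=[{"claw":165,"travel":[0,0,0],"twist":[0,0,-0.1208]},{"claw":165,"travel":[0,0,0],"twist":[0,0,-0.1208]},{"claw":165,"travel":[0,0,0],"twist":[0,0,0]},{"claw":165,"travel":[0,0,0],"twist":[0,0,0]}])

```text
clock: 51.65
eef_pos: [0.4336, -0.037, 0.2069]
ee_rot: [[-0.993, 0.12, -0.0], [0.12, 0.993, 0.0], [0.0, 0.0, -1.0]]
contact_force: [0.7, -0.1, 0.8]
width: 0.0331
grasp_force: 0.0
```

```bash
python3 - <<'E'
from h import *
s=bot.get_state();print(W2L(L,s["eef_pos"]).round(4),s["ee_rot"].round(3).tolist(),s["width"])
to(L2W(L,(-.063,.071,.13))[0])
for c in("top","side"):
    bot.get_image(c)
    for b in bot.boxes_of("canister_0",c)[:6]:
        x=b["box"];u,v=(x[0]+x[2])/2,(x[1]+x[3])/2;print(c,round(b["p"],2),np.round(x).astype(int),W2L(L,atz(c,u,v,.058)).round(3))
E
```

```text
[-0.2214  0.1605  0.2069] [[-0.993, 0.12, -0.0], [0.12, 0.993, 0.0], [0.0, 0.0, -1.0]] 0.033051236790206655
tool mm [-158.9  -88.7   76.8] clk 51.65
top 0.95 [309 194 329 221] [-0.065  0.061  0.058]
top 0.94 [366 209 391 230] [-0.092 -0.161  0.058]
top 0.9 [345 208 368 232] [-0.1   -0.081  0.058]
top 0.65 [328 200 349 222] [-0.073 -0.012  0.058]
side 0.87 [316 195 341 224] [-0.063 -0.015  0.058]
side 0.85 [332 188 356 214] [-0.1   -0.071  0.058]
side 0.75 [278 112 349 229] [ 0.056 -0.182  0.058]
side 0.57 [310 214 335 237] [-0.07   0.062  0.058]
side 0.48 [335 174 360 191] [-0.081 -0.165  0.058]
```

```bash
cat >> h.py <<'E'
def lids(n=4):
    res={}
    for c in("top","side"):
        im,h,lx,ly=mask(c); f=im.astype(int); m=((f[...,2]-f[...,0]>22)&(h[...,0]<16)&(h[...,1]>75)).astype(float)
        k=(lx>-.17)&(lx<-.015)&(ly>-.195)&(ly<.15); X,Y,M=lx[k],ly[k],m[k].copy(); out=[]
        for _ in range(n):
            best=None
            for x in np.arange(-.115,-.04,.002):
                for y in np.arange(-.157,.11,.002):
                    if any(np.hypot(x-a,y-b)<.07 for a,b,_ in out): continue
                    r=np.hypot(X-x,Y-y); i=r<.0385
                    o=(r<.046)&~i
                    s=M[i].mean()-.5*M[o].mean()
                    if best is None or s>best[2]: best=(x,y,s)
            out.append(best)
        res[c]=sorted(out,key=lambda t:t[1]); print(c,[tuple(np.round(t,3)) for t in res[c]])
    return res
E
python3 -c "
from h import *
lids()"
```

```text
top [(np.float64(-0.097), np.float64(-0.153), np.float64(0.852)), (np.float64(-0.103), np.float64(-0.079), np.float64(0.818)), (np.float64(-0.075), np.float64(-0.011), np.float64(0.839)), (np.float64(-0.075), np.float64(0.063), np.float64(0.886))]
side [(np.float64(-0.091), np.float64(-0.147), np.float64(0.665)), (np.float64(-0.101), np.float64(-0.073), np.float64(0.704)), (np.float64(-0.071), np.float64(-0.003), np.float64(0.661)), (np.float64(-0.079), np.float64(0.097), np.float64(0.712))]
```

>>> step_arm(deltas=[{"claw":165,"travel":[-31,-18,0],"twist":[0,0,0]},{"claw":165,"travel":[-31,-18,0],"twist":[0,0,0]},{"claw":165,"travel":[-31,-18,0],"twist":[0,0,0]},{"claw":165,"travel":[-31,-18,0],"twist":[0,0,0]},{"claw":165,"travel":[-30,-19,0],"twist":[0,0,0]}])

```text
clock: 52.37
eef_pos: [0.5764, -0.1461, 0.2067]
ee_rot: [[-0.993, 0.117, 0.0], [0.117, 0.993, 0.0], [-0.0, 0.0, -1.0]]
contact_force: [0.2, -0.3, 0.8]
width: 0.0328
grasp_force: 0.0
```

>>> step_arm(deltas=[{"claw":165,"travel":[0,0,20],"twist":[0,0,0]},{"claw":165,"travel":[0,0,30],"twist":[0,0,0]},{"claw":165,"travel":[0,0,25],"twist":[0,0,0]},{"claw":165,"travel":[0,0,12],"twist":[0,0,0]},{"claw":165,"travel":[0,0,0],"twist":[0,0,0]}])

```text
clock: 52.78
eef_pos: [0.5725, -0.1442, 0.1158]
ee_rot: [[-0.993, 0.117, -0.006], [0.117, 0.993, 0.002], [0.007, 0.001, -1.0]]
contact_force: [-0.1, 0.0, -0.8]
width: 0.0327
grasp_force: 0.0
```

>>> step_arm(deltas=[{"claw":165,"travel":[0,0,0],"twist":[0,0,0]},{"claw":165,"travel":[0,0,0],"twist":[0,0,0]},{"claw":165,"travel":[0,0,0],"twist":[0,0,0]},{"claw":165,"travel":[0,0,0],"twist":[0,0,0]}])

```text
clock: 53.12
eef_pos: [0.5763, -0.1454, 0.122]
ee_rot: [[-0.993, 0.116, 0.003], [0.116, 0.993, -0.001], [-0.003, -0.001, -1.0]]
contact_force: [0.6, -1.3, 0.1]
width: 0.0332
grasp_force: 0.0
```

```bash
python3 - <<'E'
from h import *
s=bot.get_state();print(W2L(L,s["eef_pos"]).round(4),s["contact_force"])
to(L2W(L,(-.068,.069,.0875))[0])
E
```

```text
[-0.0672  0.0691  0.122 ] [ 0.56436701 -1.28080818  0.13867837]
tool mm [ 0.9 -0.1 34.5] clk 53.1167
```

Descend slowly, watching contact, then close, lift, shift to the row line.

>>> step_arm(deltas=[{"claw":165,"travel":[0.5,0,10],"twist":[0,0,0]},{"claw":165,"travel":[0,0,9],"twist":[0,0,0]},{"claw":165,"travel":[0,0,6],"twist":[0,0,0]},{"claw":165,"travel":[0,0,4],"twist":[0,0,0]},{"claw":165,"travel":[0,0,2],"twist":[0,0,0]}])

```text
clock: 53.53
eef_pos: [0.5736, -0.1447, 0.0872]
ee_rot: [[-0.993, 0.116, -0.002], [0.116, 0.993, 0.001], [0.002, 0.001, -1.0]]
contact_force: [0.4, 0.7, 0.4]
width: 0.0329
grasp_force: 0.0
```

>>> step_arm(deltas=[{"claw":165,"travel":[0,0,2],"twist":[0,0,0]},{"claw":165,"travel":[0,0,0],"twist":[0,0,0]},{"claw":165,"travel":[0,0,0],"twist":[0,0,0]},{"claw":165,"travel":[0,0,0],"twist":[0,0,0]}])

```text
clock: 53.87
eef_pos: [0.5748, -0.1451, 0.0872]
ee_rot: [[-0.993, 0.116, 0.001], [0.116, 0.993, -0.0], [-0.001, -0.0, -1.0]]
contact_force: [0.1, 0.8, -0.7]
width: 0.0327
grasp_force: 0.0
```

>>> step_arm(deltas=[{"claw":255,"travel":[0,0,0],"twist":[0,0,0]},{"claw":255,"travel":[0,0,0],"twist":[0,0,0]},{"claw":255,"travel":[0,0,0],"twist":[0,0,0]},{"claw":255,"travel":[0,0,0],"twist":[0,0,0]},{"claw":255,"travel":[0,0,0],"twist":[0,0,0]}])

```text
clock: 54.28
eef_pos: [0.5749, -0.1453, 0.0874]
ee_rot: [[-0.993, 0.116, 0.001], [0.116, 0.993, -0.001], [-0.001, -0.0, -1.0]]
contact_force: [-0.0, -1.8, 2.9]
width: 0.0171
grasp_force: 30.0
```

```bash
python3 - <<'E'
from h import *
s=bot.get_state();print(W2L(L,s["eef_pos"]).round(4),s["contact_force"])
E
```

```text
[-0.0686  0.069   0.0874] [-0.0447144  -1.80951321  2.91892182]
```

>>> step_arm(deltas=[{"claw":255,"travel":[0,0,-5],"twist":[0,0,0]},{"claw":255,"travel":[0,0,-3],"twist":[0,0,0]},{"claw":255,"travel":[6,7,0],"twist":[0,0,0]},{"claw":255,"travel":[9,8,0],"twist":[0,0,0]},{"claw":255,"travel":[8.5,6,0],"twist":[0,0,0]}])

```text
clock: 54.7
eef_pos: [0.5528, -0.1202, 0.0943]
ee_rot: [[-0.993, 0.116, -0.001], [0.116, 0.993, 0.001], [0.001, 0.001, -1.0]]
contact_force: [-0.9, 0.2, -3.4]
width: 0.0171
grasp_force: 30.0
```

>>> step_arm(deltas=[{"claw":255,"travel":[0,0,0],"twist":[0,0,0]},{"claw":255,"travel":[0,0,0],"twist":[0,0,0]},{"claw":255,"travel":[0,0,4],"twist":[0,0,0]},{"claw":255,"travel":[0,0,4],"twist":[0,0,0]},{"claw":255,"travel":[0,0,0],"twist":[0,0,0]}])

```text
clock: 55.12
eef_pos: [0.5544, -0.1224, 0.0869]
ee_rot: [[-0.993, 0.117, 0.001], [0.117, 0.993, -0.001], [-0.001, -0.001, -1.0]]
contact_force: [0.1, -0.4, -1.9]
width: 0.0171
grasp_force: 30.0
```

```bash
python3 - <<'E'
from h import *
s=bot.get_state();print(W2L(L,s["eef_pos"]).round(4),s["contact_force"],s["width"])
E
```

```text
[-0.0916  0.0895  0.0869] [ 0.12306226 -0.42316918 -1.89939022] 0.017144405559772653
```

>>> step_arm(deltas=[{"claw":255,"travel":[0,0,0.7],"twist":[0,0,0]},{"claw":165,"travel":[0,0,0],"twist":[0,0,0]},{"claw":165,"travel":[0,0,0],"twist":[0,0,0]},{"claw":165,"travel":[0,0,0],"twist":[0,0,0]},{"claw":165,"travel":[0,0,0],"twist":[0,0,0]}])

```text
clock: 55.53
eef_pos: [0.5535, -0.1211, 0.0858]
ee_rot: [[-0.993, 0.116, -0.001], [0.116, 0.993, 0.001], [0.001, 0.001, -1.0]]
contact_force: [0.4, 0.0, 0.1]
width: 0.032
grasp_force: 0.0
```

>>> step_arm(deltas=[{"claw":165,"travel":[0,0,-15],"twist":[0,0,0]},{"claw":165,"travel":[0,0,-25],"twist":[0,0,0]},{"claw":165,"travel":[-8,-32,0],"twist":[0,0,0]},{"claw":165,"travel":[-8,-33,0],"twist":[0,0,0]},{"claw":165,"travel":[-7.5,-32.5,0],"twist":[0,0,0]}])

```text
clock: 55.95
eef_pos: [0.5663, -0.2216, 0.1269]
ee_rot: [[-0.993, 0.114, 0.001], [0.114, 0.993, -0.0], [-0.001, -0.0, -1.0]]
contact_force: [0.8, -0.5, 0.8]
width: 0.0326
grasp_force: 0.0
```

>>> step_arm(deltas=[{"claw":165,"travel":[0,0,0],"twist":[0,0,0]},{"claw":165,"travel":[0,0,0],"twist":[0,0,0]},{"claw":165,"travel":[0,0,0],"twist":[0,0,0]},{"claw":165,"travel":[0,0,0],"twist":[0,0,0]}])

```text
clock: 56.28
eef_pos: [0.5655, -0.2198, 0.1258]
ee_rot: [[-0.993, 0.115, -0.001], [0.115, 0.993, 0.001], [0.001, 0.001, -1.0]]
contact_force: [-0.6, 0.8, -0.1]
width: 0.0328
grasp_force: 0.0
```

```bash
python3 - <<'E'
from h import *
s=bot.get_state();print(W2L(L,s["eef_pos"]).round(4),s["contact_force"],s["width"])
to(L2W(L,(-.068,-.008,.087))[0])
E
```

```text
[-0.0694 -0.006   0.1258] [-0.59397572  0.80428926 -0.11191765] 0.03276977111101381
tool mm [-1.5 -2.  38.8] clk 56.2833
```

>>> step_arm(deltas=[{"claw":165,"travel":[-1,-1,11],"twist":[0,0,0]},{"claw":165,"travel":[0,0,10],"twist":[0,0,0]},{"claw":165,"travel":[0,0,8],"twist":[0,0,0]},{"claw":165,"travel":[0,0,5],"twist":[0,0,0]},{"claw":165,"travel":[0,0,3],"twist":[0,0,0]}])

```text
clock: 56.7
eef_pos: [0.5656, -0.2213, 0.0872]
ee_rot: [[-0.993, 0.116, -0.002], [0.116, 0.993, 0.001], [0.002, 0.001, -1.0]]
contact_force: [-0.5, -0.2, 0.3]
width: 0.0328
grasp_force: 0.0
```

>>> step_arm(deltas=[{"claw":165,"travel":[0,0,1],"twist":[0,0,0]},{"claw":165,"travel":[0,0,0],"twist":[0,0,0]},{"claw":165,"travel":[0,0,0],"twist":[0,0,0]},{"claw":165,"travel":[0,0,0],"twist":[0,0,0]}])

```text
clock: 57.03
eef_pos: [0.5669, -0.2223, 0.0887]
ee_rot: [[-0.993, 0.116, 0.001], [0.116, 0.993, -0.0], [-0.001, -0.0, -1.0]]
contact_force: [-0.2, -0.3, -0.3]
width: 0.033
grasp_force: 0.0
```

>>> step_arm(deltas=[{"claw":255,"travel":[0,0,0],"twist":[0,0,0]},{"claw":255,"travel":[0,0,0],"twist":[0,0,0]},{"claw":255,"travel":[0,0,0],"twist":[0,0,0]},{"claw":255,"travel":[0,0,0],"twist":[0,0,0]},{"claw":255,"travel":[0,0,0],"twist":[0,0,0]}])

```text
clock: 57.45
eef_pos: [0.5668, -0.2225, 0.0886]
ee_rot: [[-0.993, 0.116, 0.001], [0.116, 0.993, -0.001], [-0.001, -0.001, -1.0]]
contact_force: [-1.3, -3.1, 1.3]
width: 0.0167
grasp_force: 30.0
```

```bash
python3 - <<'E'
from h import *
s=bot.get_state();print(W2L(L,s["eef_pos"]).round(4),s["contact_force"],s["width"])
E
```

```text
[-0.0678 -0.0086  0.0886] [-1.31101201 -3.10588708  1.31014531] 0.016719757648418328
```

>>> step_arm(deltas=[{"claw":255,"travel":[0,0,-5],"twist":[0,0,0]},{"claw":255,"travel":[0,0,-3],"twist":[0,0,0]},{"claw":255,"travel":[5,6,0],"twist":[0,0,0]},{"claw":255,"travel":[9,5,0],"twist":[0,0,0]},{"claw":255,"travel":[10,4,0],"twist":[0,0,0]}])

```text
clock: 57.87
eef_pos: [0.5439, -0.2034, 0.0957]
ee_rot: [[-0.993, 0.116, -0.001], [0.116, 0.993, 0.001], [0.001, 0.001, -1.0]]
contact_force: [-0.3, -0.0, -3.0]
width: 0.017
grasp_force: 30.0
```

>>> step_arm(deltas=[{"claw":255,"travel":[0,0,0],"twist":[0,0,0]},{"claw":255,"travel":[0,0,0],"twist":[0,0,0]},{"claw":255,"travel":[0,0,4],"twist":[0,0,0]},{"claw":255,"travel":[0,0,4],"twist":[0,0,0]},{"claw":255,"travel":[0,0,0],"twist":[0,0,0]}])

```text
clock: 58.28
eef_pos: [0.5447, -0.2048, 0.0877]
ee_rot: [[-0.993, 0.116, 0.0], [0.116, 0.993, -0.0], [-0.0, -0.0, -1.0]]
contact_force: [-0.5, 1.2, -3.7]
width: 0.017
grasp_force: 30.0
```

>>> step_arm(deltas=[{"claw":255,"travel":[0,0,0.7],"twist":[0,0,0]},{"claw":165,"travel":[0,0,0],"twist":[0,0,0]},{"claw":165,"travel":[0,0,0],"twist":[0,0,0]},{"claw":165,"travel":[0,0,0],"twist":[0,0,0]},{"claw":165,"travel":[0,0,0],"twist":[0,0,0]}])

```text
clock: 58.7
eef_pos: [0.5447, -0.2044, 0.0876]
ee_rot: [[-0.993, 0.116, 0.0], [0.116, 0.993, -0.0], [-0.0, -0.0, -1.0]]
contact_force: [-0.2, -0.1, 0.1]
width: 0.0324
grasp_force: 0.0
```

>>> step_arm(deltas=[{"claw":165,"travel":[0,0,-20],"twist":[0,0,0]},{"claw":165,"travel":[0,0,-35],"twist":[0,0,0]},{"claw":165,"travel":[0,0,-35],"twist":[0,0,0]},{"claw":165,"travel":[40,0,-10],"twist":[0,0,0]},{"claw":165,"travel":[40,0,0],"twist":[0,0,0]}])

```text
clock: 59.12
eef_pos: [0.4676, -0.1964, 0.1919]
ee_rot: [[-0.993, 0.115, 0.007], [0.115, 0.993, -0.003], [-0.007, -0.003, -1.0]]
contact_force: [-1.0, 0.1, -0.5]
width: 0.0326
grasp_force: 0.0
```

>>> step_arm(deltas=[{"claw":165,"travel":[40,0,0],"twist":[0,0,0]},{"claw":165,"travel":[0,0,0],"twist":[0,0,0]},{"claw":165,"travel":[0,0,0],"twist":[0,0,0]}])

```text
clock: 59.37
eef_pos: [0.4236, -0.1901, 0.1874]
ee_rot: [[-0.993, 0.117, 0.001], [0.117, 0.993, -0.0], [-0.001, -0.0, -1.0]]
contact_force: [0.7, -0.1, 0.4]
width: 0.0328
grasp_force: 0.0
```

```bash
python3 - <<'E'
from h import *
s=bot.get_state();print(W2L(L,s["eef_pos"]).round(4),s["contact_force"],s["width"])
lids()
E
```

```text
[-0.2137  0.0073  0.1874] [ 0.6932387  -0.12809719  0.36138055] 0.032786436785628675
top [(np.float64(-0.097), np.float64(-0.153), np.float64(0.849)), (np.float64(-0.103), np.float64(-0.079), np.float64(0.874)), (np.float64(-0.097), np.float64(0.005), np.float64(0.78)), (np.float64(-0.093), np.float64(0.087), np.float64(0.617))]
side [(np.float64(-0.091), np.float64(-0.149), np.float64(0.767)), (np.float64(-0.105), np.float64(-0.055), np.float64(0.642)), (np.float64(-0.097), np.float64(0.015), np.float64(0.672)), (np.float64(-0.095), np.float64(0.093), np.float64(0.736))]
```

>>> step_arm(deltas=[{"claw":145,"travel":[0,0,0],"twist":[0,0,0.1208]},{"claw":145,"travel":[0,0,0],"twist":[0,0,0.1208]},{"claw":145,"travel":[0,0,0],"twist":[0,0,0.1208]},{"claw":145,"travel":[0,0,0],"twist":[0,0,0.1208]},{"claw":145,"travel":[0,0,0],"twist":[0,0,0.1208]}])

```text
clock: 59.88
eef_pos: [0.4268, -0.1909, 0.1878]
ee_rot: [[-0.748, 0.664, 0.001], [0.664, 0.748, -0.0], [-0.0, 0.0, -1.0]]
contact_force: [-0.2, -0.9, 0.4]
width: 0.0401
grasp_force: 0.0
```

>>> step_arm(deltas=[{"claw":145,"travel":[0,0,0],"twist":[0,0,0.1208]},{"claw":145,"travel":[0,0,0],"twist":[0,0,0.1208]},{"claw":145,"travel":[0,0,0],"twist":[0,0,0.1208]},{"claw":145,"travel":[0,0,0],"twist":[0,0,0.1208]},{"claw":145,"travel":[0,0,0],"twist":[0,0,0.1208]}])

```text
clock: 60.3
eef_pos: [0.4268, -0.1908, 0.1877]
ee_rot: [[-0.239, 0.971, 0.0], [0.971, 0.239, -0.0], [-0.0, 0.0, -1.0]]
contact_force: [0.4, 0.4, -0.5]
width: 0.0402
grasp_force: 0.0
```

>>> step_arm(deltas=[{"claw":145,"travel":[0,0,0],"twist":[0,0,0.1208]},{"claw":145,"travel":[0,0,0],"twist":[0,0,0.1208]},{"claw":145,"travel":[0,0,0],"twist":[0,0,0.1208]},{"claw":145,"travel":[0,0,0],"twist":[-0.122,0,0]},{"claw":145,"travel":[0,0,0],"twist":[0,0,0]}])

```text
clock: 60.72
eef_pos: [0.4228, -0.1884, 0.1832]
ee_rot: [[0.115, 0.986, 0.119], [0.993, -0.115, -0.01], [0.003, 0.119, -0.993]]
contact_force: [-1.7, 0.3, -1.5]
width: 0.0401
grasp_force: 0.0
```

>>> step_arm(deltas=[{"claw":145,"travel":[0,0,0],"twist":[0,0,0]},{"claw":145,"travel":[0,0,0],"twist":[0,0,0]}])

```text
clock: 60.88
eef_pos: [0.4266, -0.1914, 0.1894]
ee_rot: [[0.115, 0.986, 0.122], [0.993, -0.114, -0.016], [-0.002, 0.123, -0.992]]
contact_force: [0.3, -0.8, -0.4]
width: 0.0399
grasp_force: 0.0
```

```bash
python3 - <<'E'
from h import *
s=bot.get_state();print(W2L(L,s["eef_pos"]).round(4),s["ee_rot"].round(3).tolist(),s["width"])
to(L2W(L,(-.093,.005,.125))[0])
E
```

```text
[-0.2106  0.0063  0.1894] [[0.115, 0.986, 0.122], [0.993, -0.114, -0.016], [-0.002, 0.123, -0.992]] 0.03988725835028714
tool mm [ -1.1 108.8  78.4] clk 60.8833
```

>>> step_arm(deltas=[{"claw":145,"travel":[0,30,15],"twist":[0,0,0]},{"claw":145,"travel":[0,30,20],"twist":[0,0,0]},{"claw":145,"travel":[0,28,20],"twist":[0,0,0]},{"claw":145,"travel":[-1,15,15],"twist":[0,0,0]},{"claw":145,"travel":[0,6,8],"twist":[0,0,0]}])

```text
clock: 61.3
eef_pos: [0.5454, -0.2055, 0.1226]
ee_rot: [[0.114, 0.986, 0.12], [0.993, -0.113, -0.014], [-0.0, 0.121, -0.993]]
contact_force: [1.0, 0.6, -0.1]
width: 0.0408
grasp_force: 0.0
```

>>> step_arm(deltas=[{"claw":145,"travel":[0,0,0],"twist":[0,0,0]},{"claw":145,"travel":[0,0,0],"twist":[0,0,0]},{"claw":145,"travel":[0,0,0],"twist":[0,0,0]}])

```text
clock: 61.55
eef_pos: [0.5423, -0.2054, 0.1245]
ee_rot: [[0.115, 0.986, 0.121], [0.993, -0.115, -0.015], [-0.001, 0.122, -0.992]]
contact_force: [0.2, -0.3, 0.1]
width: 0.0404
grasp_force: 0.0
```

```bash
python3 - <<'E'
from h import *
s=bot.get_state();print(W2L(L,s["eef_pos"]).round(4),s["contact_force"].round(1))
to(L2W(L,(-.093,.005,.0905))[0])
E
```

```text
[-0.0941  0.0056  0.1245] [ 0.2 -0.3  0.1]
tool mm [-0.6 -3.1 33.9] clk 61.55
```

>>> step_arm(deltas=[{"claw":145,"travel":[0,-1,10],"twist":[0,0,0]},{"claw":145,"travel":[0,-1,10],"twist":[0,0,0]},{"claw":145,"travel":[0,-1,7],"twist":[0,0,0]},{"claw":145,"travel":[0,0,4],"twist":[0,0,0]},{"claw":145,"travel":[0,0,2],"twist":[0,0,0]}])

```text
clock: 61.97
eef_pos: [0.5421, -0.2048, 0.0888]
ee_rot: [[0.116, 0.986, 0.119], [0.993, -0.115, -0.013], [0.001, 0.12, -0.993]]
contact_force: [0.1, -1.0, -0.7]
width: 0.0401
grasp_force: 0.0
```

>>> step_arm(deltas=[{"claw":145,"travel":[0,0,0.5],"twist":[0,0,0]},{"claw":145,"travel":[0,0,0],"twist":[0,0,0]},{"claw":145,"travel":[0,0,0],"twist":[0,0,0]}])

```text
clock: 62.22
eef_pos: [0.5434, -0.2054, 0.0901]
ee_rot: [[0.116, 0.986, 0.121], [0.993, -0.115, -0.014], [-0.0, 0.122, -0.993]]
contact_force: [0.1, -0.4, -0.3]
width: 0.04
grasp_force: 0.0
```

>>> step_arm(deltas=[{"claw":255,"travel":[0,0,0],"twist":[0,0,0]},{"claw":255,"travel":[0,0,0],"twist":[0,0,0]},{"claw":255,"travel":[0,0,0],"twist":[0,0,0]},{"claw":255,"travel":[0,0,0],"twist":[0,0,0]},{"claw":255,"travel":[0,0,0],"twist":[0,0,0]}])

```text
clock: 62.63
eef_pos: [0.5431, -0.2052, 0.0898]
ee_rot: [[0.116, 0.986, 0.121], [0.993, -0.115, -0.014], [-0.0, 0.122, -0.993]]
contact_force: [-1.7, -0.3, 2.1]
width: 0.0169
grasp_force: 30.0
```

```bash
python3 - <<'E'
from h import *
s=bot.get_state();print(W2L(L,s["eef_pos"]).round(4),s["contact_force"].round(1),s["width"])
E
```

```text
[-0.0933  0.0059  0.0898] [-1.7 -0.3  2.1] 0.016873333410847936
```

>>> step_arm(deltas=[{"claw":145,"travel":[0,0,0],"twist":[0,0,0]},{"claw":145,"travel":[0,0,0],"twist":[0,0,0]},{"claw":145,"travel":[0,0,0],"twist":[0,0,0]},{"claw":145,"travel":[0,1,-8],"twist":[0,0,0]},{"claw":145,"travel":[0,3,-24],"twist":[0,0,0]}])

```text
clock: 63.05
eef_pos: [0.5406, -0.2039, 0.1184]
ee_rot: [[0.116, 0.987, 0.115], [0.993, -0.115, -0.011], [0.002, 0.115, -0.993]]
contact_force: [-0.1, 0.4, -0.3]
width: 0.0393
grasp_force: 0.0
```

>>> step_arm(deltas=[{"claw":145,"travel":[-25,0,0],"twist":[0,0,0]},{"claw":145,"travel":[-30,0,0],"twist":[0,0,0]},{"claw":145,"travel":[-28,0,0],"twist":[0,0,0]},{"claw":145,"travel":[0,0,0],"twist":[0,0,0]},{"claw":145,"travel":[0,0,0],"twist":[0,0,0]}])

```text
clock: 63.47
eef_pos: [0.5335, -0.289, 0.1225]
ee_rot: [[0.118, 0.986, 0.121], [0.993, -0.117, -0.015], [-0.0, 0.122, -0.992]]
contact_force: [-0.0, -0.4, -0.7]
width: 0.0402
grasp_force: 0.0
```

>>> step_arm(deltas=[{"claw":145,"travel":[0,-1,10],"twist":[0,0,0]},{"claw":145,"travel":[0,-1,10],"twist":[0,0,0]},{"claw":145,"travel":[0,-1,7],"twist":[0,0,0]},{"claw":145,"travel":[0,-1,3.5],"twist":[0,0,0]},{"claw":145,"travel":[0,0,1],"twist":[0,0,0]}])

```text
clock: 63.88
eef_pos: [0.5326, -0.2862, 0.0881]
ee_rot: [[0.115, 0.986, 0.118], [0.993, -0.114, -0.012], [0.001, 0.119, -0.993]]
contact_force: [-0.7, 0.1, -0.2]
width: 0.04
grasp_force: 0.0
```

>>> step_arm(deltas=[{"claw":145,"travel":[0,0,0],"twist":[0,0,0]},{"claw":145,"travel":[0,0,0],"twist":[0,0,0]},{"claw":145,"travel":[0,0,0],"twist":[0,0,0]}])

```text
clock: 64.13
eef_pos: [0.5339, -0.2877, 0.0907]
ee_rot: [[0.116, 0.986, 0.122], [0.993, -0.115, -0.015], [-0.0, 0.122, -0.992]]
contact_force: [-0.2, 0.4, 0.6]
width: 0.0398
grasp_force: 0.0
```

```bash
python3 - <<'E'
from h import *
s=bot.get_state();print(W2L(L,s["eef_pos"]).round(4),s["contact_force"].round(1),s["width"])
to(L2W(L,(-.0933,-.0775,.090))[0])
E
```

```text
[-0.093  -0.0771  0.0907] [-0.2  0.4  0.6] 0.0398145078938674
tool mm [-0.4 -0.3  0.7] clk 64.1333
```

Close on can 2, release, and go on to can 1.

>>> step_arm(deltas=[{"claw":255,"travel":[0,0,0],"twist":[0,0,0]},{"claw":255,"travel":[0,0,0],"twist":[0,0,0]},{"claw":255,"travel":[0,0,0],"twist":[0,0,0]},{"claw":255,"travel":[0,0,0],"twist":[0,0,0]},{"claw":255,"travel":[0,0,0],"twist":[0,0,0]}])

```text
clock: 64.55
eef_pos: [0.5334, -0.2877, 0.0903]
ee_rot: [[0.116, 0.986, 0.121], [0.993, -0.115, -0.014], [-0.0, 0.122, -0.993]]
contact_force: [-1.4, -0.3, 2.3]
width: 0.0169
grasp_force: 30.0
```

>>> step_arm(deltas=[{"claw":145,"travel":[0,0,0],"twist":[0,0,0]},{"claw":145,"travel":[0,0,0],"twist":[0,0,0]},{"claw":145,"travel":[0,0,0],"twist":[0,0,0]},{"claw":145,"travel":[0,1,-8],"twist":[0,0,0]},{"claw":145,"travel":[0,3,-24],"twist":[0,0,0]}])

```text
clock: 64.97
eef_pos: [0.5312, -0.286, 0.1187]
ee_rot: [[0.116, 0.987, 0.115], [0.993, -0.115, -0.01], [0.003, 0.115, -0.993]]
contact_force: [0.0, -0.3, -0.9]
width: 0.0397
grasp_force: 0.0
```

>>> step_arm(deltas=[{"claw":145,"travel":[-25,0,0],"twist":[0,0,0]},{"claw":145,"travel":[-28,0,0],"twist":[0,0,0]},{"claw":145,"travel":[-23,0,0],"twist":[0,0,0]},{"claw":145,"travel":[0,0,0],"twist":[0,0,0]},{"claw":145,"travel":[0,0,0],"twist":[0,0,0]}])

```text
clock: 65.38
eef_pos: [0.5246, -0.3643, 0.123]
ee_rot: [[0.118, 0.986, 0.121], [0.993, -0.117, -0.015], [-0.0, 0.122, -0.992]]
contact_force: [0.4, -0.1, 0.4]
width: 0.0403
grasp_force: 0.0
```

>>> step_arm(deltas=[{"claw":145,"travel":[0,-1,10],"twist":[0,0,0]},{"claw":145,"travel":[0,-1,10],"twist":[0,0,0]},{"claw":145,"travel":[0,-1,7],"twist":[0,0,0]},{"claw":145,"travel":[0,-1,4],"twist":[0,0,0]},{"claw":145,"travel":[0,0,1],"twist":[0,0,0]}])

```text
clock: 65.8
eef_pos: [0.5238, -0.3616, 0.0879]
ee_rot: [[0.115, 0.986, 0.118], [0.993, -0.114, -0.012], [0.002, 0.119, -0.993]]
contact_force: [0.4, 0.8, -0.4]
width: 0.0403
grasp_force: 0.0
```

>>> step_arm(deltas=[{"claw":145,"travel":[0,0,0],"twist":[0,0,0]},{"claw":145,"travel":[0,0,0],"twist":[0,0,0]},{"claw":145,"travel":[0,0,0],"twist":[0,0,0]}])

```text
clock: 66.05
eef_pos: [0.5251, -0.3633, 0.0908]
ee_rot: [[0.116, 0.986, 0.122], [0.993, -0.115, -0.015], [-0.001, 0.122, -0.992]]
contact_force: [-0.0, -0.1, -0.3]
width: 0.0401
grasp_force: 0.0
```

```bash
python3 - <<'E'
from h import *
s=bot.get_state();print(W2L(L,s["eef_pos"]).round(4),s["contact_force"].round(1),s["width"])
to(L2W(L,(-.0933,-.154,.090))[0])
E
```

```text
[-0.0931 -0.1532  0.0908] [-0.  -0.1 -0.3] 0.040095710965600516
tool mm [-0.8 -0.3  0.7] clk 66.05
```

>>> step_arm(deltas=[{"claw":255,"travel":[0,0,0],"twist":[0,0,0]},{"claw":255,"travel":[0,0,0],"twist":[0,0,0]},{"claw":255,"travel":[0,0,0],"twist":[0,0,0]},{"claw":255,"travel":[0,0,0],"twist":[0,0,0]},{"claw":255,"travel":[0,0,0],"twist":[0,0,0]}])

```text
clock: 66.47
eef_pos: [0.5249, -0.3632, 0.0904]
ee_rot: [[0.116, 0.986, 0.121], [0.993, -0.115, -0.014], [-0.0, 0.122, -0.992]]
contact_force: [1.5, -0.2, 0.3]
width: 0.0174
grasp_force: 30.0
```

>>> step_arm(deltas=[{"claw":145,"travel":[0,0,0],"twist":[0,0,0]},{"claw":145,"travel":[0,0,0],"twist":[0,0,0]},{"claw":145,"travel":[0,0,0],"twist":[0,0,0]},{"claw":145,"travel":[0,1,-8],"twist":[0,0,0]},{"claw":145,"travel":[0,3,-25],"twist":[0,0,0]}])

```text
clock: 66.88
eef_pos: [0.5222, -0.3611, 0.1192]
ee_rot: [[0.116, 0.987, 0.115], [0.993, -0.116, -0.009], [0.004, 0.115, -0.993]]
contact_force: [0.7, -0.3, -0.3]
width: 0.0394
grasp_force: 0.0
```

>>> step_arm(deltas=[{"claw":145,"travel":[25,0,-2],"twist":[0,0,0]},{"claw":145,"travel":[35,0,0],"twist":[0,0,0]},{"claw":145,"travel":[35,0,0],"twist":[0,0,0]},{"claw":145,"travel":[35,0,0],"twist":[0,0,0]},{"claw":145,"travel":[35,0,0],"twist":[0,0,0]}])

```text
clock: 67.3
eef_pos: [0.5435, -0.198, 0.1262]
ee_rot: [[0.116, 0.986, 0.122], [0.993, -0.115, -0.014], [-0.0, 0.122, -0.992]]
contact_force: [0.8, 0.0, 0.5]
width: 0.0403
grasp_force: 0.0
```

>>> step_arm(deltas=[{"claw":145,"travel":[35,0,0],"twist":[0,0,0]},{"claw":145,"travel":[25,0,0],"twist":[0,0,0]},{"claw":145,"travel":[17,0,0],"twist":[0,0,0]},{"claw":145,"travel":[0,0,0],"twist":[0,0,0]},{"claw":145,"travel":[0,0,0],"twist":[0,0,0]}])

```text
clock: 67.72
eef_pos: [0.5527, -0.1221, 0.1261]
ee_rot: [[0.114, 0.986, 0.122], [0.994, -0.113, -0.014], [-0.0, 0.122, -0.992]]
contact_force: [-0.5, -0.7, 0.5]
width: 0.0402
grasp_force: 0.0
```

```bash
python3 - <<'E'
from h import *
s=bot.get_state();print(W2L(L,s["eef_pos"]).round(4),s["contact_force"].round(1),s["width"])
to(L2W(L,(-.0933,.0895,.090))[0])
E
```

```text
[-0.0933  0.0896  0.1261] [-0.5 -0.7  0.5] 0.04021831305448475
tool mm [-0.1 -4.4 35.8] clk 67.7167
```

>>> step_arm(deltas=[{"claw":145,"travel":[0,-1,10],"twist":[0,0,0]},{"claw":145,"travel":[0,-1,11],"twist":[0,0,0]},{"claw":145,"travel":[0,-1,9],"twist":[0,0,0]},{"claw":145,"travel":[0,-1,4],"twist":[0,0,0]},{"claw":145,"travel":[0,0,1.5],"twist":[0,0,0]}])

```text
clock: 68.13
eef_pos: [0.5512, -0.123, 0.0873]
ee_rot: [[0.117, 0.986, 0.117], [0.993, -0.116, -0.013], [0.001, 0.118, -0.993]]
contact_force: [0.9, 0.0, 0.1]
width: 0.0398
grasp_force: 0.0
```

>>> step_arm(deltas=[{"claw":145,"travel":[0,0,0],"twist":[0,0,0]},{"claw":145,"travel":[0,0,0],"twist":[0,0,0]},{"claw":145,"travel":[0,0,0],"twist":[0,0,0]}])

```text
clock: 68.38
eef_pos: [0.5531, -0.123, 0.0902]
ee_rot: [[0.116, 0.986, 0.122], [0.993, -0.115, -0.014], [-0.0, 0.122, -0.992]]
contact_force: [-0.1, 0.6, -0.2]
width: 0.0399
grasp_force: 0.0
```

>>> step_arm(deltas=[{"claw":255,"travel":[0,0,0],"twist":[0,0,0]},{"claw":255,"travel":[0,0,0],"twist":[0,0,0]},{"claw":255,"travel":[0,0,0],"twist":[0,0,0]},{"claw":255,"travel":[0,0,0],"twist":[0,0,0]},{"claw":255,"travel":[0,0,0],"twist":[0,0,0]}])

```text
clock: 68.8
eef_pos: [0.5531, -0.1228, 0.09]
ee_rot: [[0.116, 0.986, 0.122], [0.993, -0.115, -0.014], [-0.0, 0.122, -0.992]]
contact_force: [1.1, -0.2, -0.2]
width: 0.017
grasp_force: 30.0
```

```bash
python3 - <<'E'
from h import *
s=bot.get_state();print(W2L(L,s["eef_pos"]).round(4),s["contact_force"].round(1),s["width"])
E
```

```text
[-0.0928  0.0889  0.09  ] [ 1.1 -0.2 -0.2] 0.01697660379709583
```

>>> step_arm(deltas=[{"claw":104,"travel":[0,0,0],"twist":[0,0,0]},{"claw":104,"travel":[0,0,0],"twist":[0,0,0]},{"claw":104,"travel":[0,0,0],"twist":[0,0,0]},{"claw":104,"travel":[0,1,-8],"twist":[0,0,0]},{"claw":104,"travel":[0,3,-32],"twist":[0,0,0]}])

```text
clock: 69.22
eef_pos: [0.5479, -0.1214, 0.1246]
ee_rot: [[0.116, 0.987, 0.111], [0.993, -0.115, -0.011], [0.002, 0.112, -0.994]]
contact_force: [-1.3, 0.9, -2.1]
width: 0.0453
grasp_force: 0.0
```

>>> step_arm(deltas=[{"claw":104,"travel":[30,0,0],"twist":[-0.088,0,0]},{"claw":104,"travel":[30,0,0],"twist":[0,0,0]},{"claw":104,"travel":[12,6,0],"twist":[0,0,0]},{"claw":104,"travel":[0,0,0],"twist":[0,0,0]},{"claw":104,"travel":[0,0,0],"twist":[0,0,0]}])

```text
clock: 69.63
eef_pos: [0.5663, -0.0514, 0.1319]
ee_rot: [[0.114, 0.971, 0.208], [0.993, -0.111, -0.024], [-0.0, 0.209, -0.978]]
contact_force: [0.2, -0.0, 0.1]
width: 0.055
grasp_force: 0.0
```

```bash
python3 - <<'E'
from h import *
s=bot.get_state();print(W2L(L,s["eef_pos"]).round(4),s["contact_force"].round(1),s["width"],s["ee_rot"][2])
to(L2W(L,(-.0846,.1605,.0715))[0])
lids()
E
```

```text
[-0.0878  0.1614  0.1319] [ 0.2 -0.   0.1] 0.05503182711790605 [-3.98760022e-04  2.09274910e-01 -9.77856765e-01]
tool mm [-0.8 -9.5 59.8] clk 69.6333
top [(np.float64(-0.097), np.float64(-0.155), np.float64(0.846)), (np.float64(-0.103), np.float64(-0.077), np.float64(0.865)), (np.float64(-0.099), np.float64(0.005), np.float64(0.906)), (np.float64(-0.099), np.float64(0.083), np.float64(0.891))]
side [(np.float64(-0.113), np.float64(-0.145), np.float64(0.447)), (np.float64(-0.115), np.float64(-0.073), np.float64(0.414)), (np.float64(-0.095), np.float64(0.023), np.float64(0.099)), (np.float64(-0.075), np.float64(0.103), np.float64(0.527))]
```

>>> step_arm(deltas=[{"claw":104,"travel":[0,-2,14],"twist":[0,0,0]},{"claw":104,"travel":[0,-2,14],"twist":[0,0,0]},{"claw":104,"travel":[0,-2,12],"twist":[0,0,0]},{"claw":104,"travel":[0,-2,10],"twist":[0,0,0]},{"claw":104,"travel":[0,-2,7],"twist":[0,0,0]}])

```text
clock: 70.15
eef_pos: [0.5673, -0.0526, 0.0716]
ee_rot: [[0.117, 0.972, 0.205], [0.993, -0.114, -0.024], [0.0, 0.207, -0.978]]
contact_force: [-0.4, 0.2, 0.3]
width: 0.055
grasp_force: 0.0
```

>>> step_arm(deltas=[{"claw":104,"travel":[0,0,3],"twist":[0,0,0]},{"claw":104,"travel":[0,0,0],"twist":[0,0,0]},{"claw":104,"travel":[0,0,0],"twist":[0,0,0]},{"claw":255,"travel":[0,0,0],"twist":[0,0,0]},{"claw":255,"travel":[0,0,0],"twist":[0,0,0]}])

```text
clock: 70.57
eef_pos: [0.5694, -0.0522, 0.0713]
ee_rot: [[0.116, 0.971, 0.208], [0.993, -0.113, -0.024], [-0.0, 0.21, -0.978]]
contact_force: [0.7, 0.5, 0.9]
width: 0.0461
grasp_force: 0.0
```

>>> step_arm(deltas=[{"claw":255,"travel":[0,0,0],"twist":[0,0,0]},{"claw":255,"travel":[0,0,0],"twist":[0,0,0]},{"claw":255,"travel":[0,0,0],"twist":[0,0,0]},{"claw":255,"travel":[0,0,0],"twist":[0,0,0]}])

```text
clock: 70.9
eef_pos: [0.5699, -0.0522, 0.0711]
ee_rot: [[0.116, 0.971, 0.21], [0.993, -0.113, -0.024], [-0.0, 0.211, -0.977]]
contact_force: [6.3, -0.1, -1.4]
width: 0.0303
grasp_force: 29.6
```

```bash
python3 - <<'E'
from h import *
s=bot.get_state();print(W2L(L,s["eef_pos"]).round(4),s["contact_force"].round(1),s["width"])
E
```

```text
[-0.0842  0.1609  0.0711] [ 6.3 -0.1 -1.4] 0.030334332867367423
```

>>> step_arm(deltas=[{"claw":255,"travel":[-3,1.5,0],"twist":[0,0,0]},{"claw":255,"travel":[-3,0,0],"twist":[0,0,0]},{"claw":255,"travel":[-2,0,0],"twist":[0,0,0]},{"claw":255,"travel":[0,0,0],"twist":[0,0,0]},{"claw":255,"travel":[0,0,0],"twist":[0,0,0]}])

```text
clock: 71.32
eef_pos: [0.569, -0.0604, 0.071]
ee_rot: [[0.116, 0.972, 0.206], [0.993, -0.113, -0.024], [-0.0, 0.208, -0.978]]
contact_force: [-2.4, 0.4, 5.0]
width: 0.0305
grasp_force: 29.8
```

>>> step_arm(deltas=[{"claw":255,"travel":[-1,0,0],"twist":[0,0,0]},{"claw":255,"travel":[-1,0,0],"twist":[0,0,0]},{"claw":255,"travel":[0,0,0],"twist":[0,0,0]},{"claw":255,"travel":[0,0,0],"twist":[0,0,0]}])

```text
clock: 71.65
eef_pos: [0.5688, -0.0622, 0.0711]
ee_rot: [[0.116, 0.972, 0.206], [0.993, -0.113, -0.024], [0.0, 0.208, -0.978]]
contact_force: [-3.3, 1.5, 5.6]
width: 0.0305
grasp_force: 29.8
```

>>> step_arm(deltas=[{"claw":255,"travel":[-1,0,0],"twist":[0,0,0]},{"claw":255,"travel":[-1,0,0],"twist":[0,0,0]},{"claw":255,"travel":[0,0,0],"twist":[0,0,0]},{"claw":255,"travel":[0,0,0],"twist":[0,0,0]}])

```text
clock: 71.98
eef_pos: [0.5685, -0.0639, 0.071]
ee_rot: [[0.115, 0.972, 0.206], [0.993, -0.113, -0.023], [0.001, 0.208, -0.978]]
contact_force: [-3.2, 2.8, 5.4]
width: 0.0305
grasp_force: 29.8
```

>>> step_arm(deltas=[{"claw":255,"travel":[-1,0,0],"twist":[0,0,0]},{"claw":255,"travel":[-1,0,0],"twist":[0,0,0]},{"claw":255,"travel":[0,0,0],"twist":[0,0,0]},{"claw":255,"travel":[0,0,0],"twist":[0,0,0]}])

```text
clock: 72.32
eef_pos: [0.5683, -0.0658, 0.071]
ee_rot: [[0.115, 0.972, 0.206], [0.993, -0.113, -0.023], [0.001, 0.208, -0.978]]
contact_force: [-2.6, 2.5, 5.4]
width: 0.0305
grasp_force: 29.8
```

>>> step_arm(deltas=[{"claw":255,"travel":[-1,0,0],"twist":[0,0,0]},{"claw":255,"travel":[-1,0,0],"twist":[0,0,0]},{"claw":255,"travel":[0,0,0],"twist":[0,0,0]},{"claw":255,"travel":[0,0,0],"twist":[0,0,0]}])

```text
clock: 72.65
eef_pos: [0.5681, -0.0676, 0.071]
ee_rot: [[0.115, 0.972, 0.206], [0.993, -0.113, -0.023], [0.001, 0.208, -0.978]]
contact_force: [-2.3, 4.2, 6.1]
width: 0.0306
grasp_force: 29.8
```

```bash
python3 - <<'E'
from h import *
s=bot.get_state();print(W2L(L,s["eef_pos"]).round(4),s["contact_force"].round(1),s["width"])
lids()
E
```

```text
[-0.0842  0.1455  0.071 ] [-2.3  4.2  6.1] 0.030568503950903672
top [(np.float64(-0.097), np.float64(-0.153), np.float64(0.845)), (np.float64(-0.103), np.float64(-0.079), np.float64(0.867)), (np.float64(-0.099), np.float64(0.005), np.float64(0.896)), (np.float64(-0.097), np.float64(0.077), np.float64(0.77))]
side [(np.float64(-0.075), np.float64(-0.157), np.float64(0.0)), (np.float64(-0.115), np.float64(-0.099), np.float64(0.324)), (np.float64(-0.115), np.float64(-0.019), np.float64(0.26)), (np.float64(-0.081), np.float64(0.083), np.float64(0.168))]
```

>>> step_arm(deltas=[{"claw":255,"travel":[-1,0,0],"twist":[0,0,0]},{"claw":255,"travel":[-1,0,0],"twist":[0,0,0]},{"claw":255,"travel":[0,0,0],"twist":[0,0,0]},{"claw":255,"travel":[0,0,0],"twist":[0,0,0]}])

```text
clock: 73.08
eef_pos: [0.5678, -0.0694, 0.071]
ee_rot: [[0.115, 0.972, 0.206], [0.993, -0.113, -0.023], [0.001, 0.208, -0.978]]
contact_force: [-2.8, 4.1, 5.8]
width: 0.0306
grasp_force: 29.8
```

>>> step_arm(deltas=[{"claw":255,"travel":[-1,0,0],"twist":[0,0,0]},{"claw":255,"travel":[-1,0,0],"twist":[0,0,0]},{"claw":255,"travel":[0,0,0],"twist":[0,0,0]},{"claw":255,"travel":[0,0,0],"twist":[0,0,0]}])

```text
clock: 73.42
eef_pos: [0.5676, -0.0714, 0.071]
ee_rot: [[0.115, 0.972, 0.206], [0.993, -0.113, -0.023], [0.001, 0.208, -0.978]]
contact_force: [-3.1, 5.5, 6.3]
width: 0.0307
grasp_force: 29.8
```

>>> step_arm(deltas=[{"claw":255,"travel":[-1,0,0],"twist":[0,0,0]},{"claw":255,"travel":[0,0,0],"twist":[0,0,0]},{"claw":255,"travel":[0,0,0],"twist":[0,0,0]}])

```text
clock: 73.67
eef_pos: [0.5675, -0.0724, 0.071]
ee_rot: [[0.115, 0.972, 0.206], [0.993, -0.113, -0.023], [0.001, 0.208, -0.978]]
contact_force: [-3.3, 4.9, 6.4]
width: 0.0307
grasp_force: 29.8
```

```bash
python3 - <<'E'
from h import *
s=bot.get_state();print(W2L(L,s["eef_pos"]).round(4),s["contact_force"].round(1),s["width"])
lids()
E
```

```text
[-0.0843  0.1406  0.071 ] [-3.3  4.9  6.4] 0.030747173399943917
top [(np.float64(-0.097), np.float64(-0.153), np.float64(0.845)), (np.float64(-0.103), np.float64(-0.079), np.float64(0.857)), (np.float64(-0.099), np.float64(0.001), np.float64(0.877)), (np.float64(-0.097), np.float64(0.073), np.float64(0.763))]
side [(np.float64(-0.115), np.float64(-0.109), np.float64(0.326)), (np.float64(-0.115), np.float64(-0.023), np.float64(0.276)), (np.float64(-0.069), np.float64(0.031), np.float64(0.0)), (np.float64(-0.099), np.float64(0.097), np.float64(0.183))]
```

>>> step_arm(deltas=[{"claw":255,"travel":[-1,0,0],"twist":[0,0,0]},{"claw":255,"travel":[-1,0,0],"twist":[0,0,0]},{"claw":255,"travel":[0,0,0],"twist":[0,0,0]},{"claw":255,"travel":[0,0,0],"twist":[0,0,0]}])

```text
clock: 74.1
eef_pos: [0.5672, -0.0744, 0.071]
ee_rot: [[0.115, 0.972, 0.206], [0.993, -0.113, -0.023], [0.001, 0.208, -0.978]]
contact_force: [-3.3, 4.7, 5.7]
width: 0.0303
grasp_force: 29.8
```

>>> step_arm(deltas=[{"claw":255,"travel":[-1,0,0],"twist":[0,0,0]},{"claw":255,"travel":[0,0,0],"twist":[0,0,0]},{"claw":255,"travel":[0,0,0],"twist":[0,0,0]}])

```text
clock: 74.35
eef_pos: [0.5671, -0.0753, 0.071]
ee_rot: [[0.115, 0.972, 0.206], [0.993, -0.113, -0.023], [0.001, 0.207, -0.978]]
contact_force: [-3.0, 4.4, 6.8]
width: 0.0303
grasp_force: 29.8
```

>>> step_arm(deltas=[{"claw":255,"travel":[-1,0,0],"twist":[0,0,0]},{"claw":255,"travel":[0,0,0],"twist":[0,0,0]},{"claw":255,"travel":[0,0,0],"twist":[0,0,0]}])

```text
clock: 74.6
eef_pos: [0.567, -0.0763, 0.071]
ee_rot: [[0.115, 0.972, 0.206], [0.993, -0.113, -0.023], [0.001, 0.208, -0.978]]
contact_force: [-3.8, 5.4, 6.1]
width: 0.0302
grasp_force: 29.8
```

```bash
python3 - <<'E'
from h import *
s=bot.get_state();print(W2L(L,s["eef_pos"]).round(4),s["contact_force"].round(1),s["width"])
lids()
E
```

```text
[-0.0843  0.1367  0.071 ] [-3.8  5.4  6.1] 0.030201949121038348
top [(np.float64(-0.097), np.float64(-0.153), np.float64(0.848)), (np.float64(-0.101), np.float64(-0.079), np.float64(0.826)), (np.float64(-0.099), np.float64(-0.003), np.float64(0.85)), (np.float64(-0.097), np.float64(0.069), np.float64(0.731))]
side [(np.float64(-0.071), np.float64(-0.157), np.float64(0.0)), (np.float64(-0.115), np.float64(-0.099), np.float64(0.309)), (np.float64(-0.115), np.float64(-0.013), np.float64(0.276)), (np.float64(-0.099), np.float64(0.093), np.float64(0.174))]
```

>>> step_arm(deltas=[{"claw":255,"travel":[-1,0,0],"twist":[0,0,0]},{"claw":255,"travel":[0,0,0],"twist":[0,0,0]},{"claw":255,"travel":[0,0,0],"twist":[0,0,0]}])

```text
clock: 74.95
eef_pos: [0.5669, -0.0773, 0.071]
ee_rot: [[0.115, 0.972, 0.206], [0.993, -0.113, -0.023], [0.001, 0.208, -0.978]]
contact_force: [-3.4, 6.2, 5.6]
width: 0.0305
grasp_force: 29.8
```

>>> step_arm(deltas=[{"claw":255,"travel":[-1,0,0],"twist":[0,0,0]},{"claw":255,"travel":[0,0,0],"twist":[0,0,0]},{"claw":255,"travel":[0,0,0],"twist":[0,0,0]}])

```text
clock: 75.2
eef_pos: [0.5668, -0.0782, 0.071]
ee_rot: [[0.115, 0.972, 0.206], [0.993, -0.113, -0.023], [0.001, 0.208, -0.978]]
contact_force: [-3.8, 5.7, 7.5]
width: 0.0306
grasp_force: 29.8
```

>>> step_arm(deltas=[{"claw":255,"travel":[-1,0,0],"twist":[0,0,0]},{"claw":255,"travel":[0,0,0],"twist":[0,0,0]},{"claw":255,"travel":[0,0,0],"twist":[0,0,0]}])

```text
clock: 75.45
eef_pos: [0.5667, -0.0789, 0.0711]
ee_rot: [[0.115, 0.972, 0.206], [0.993, -0.113, -0.022], [0.002, 0.208, -0.978]]
contact_force: [-3.2, 8.0, 6.8]
width: 0.0305
grasp_force: 29.8
```

```bash
python3 - <<'E'
from h import *
s=bot.get_state();print(W2L(L,s["eef_pos"]).round(4),s["contact_force"].round(1),s["width"])
lids()
E
```

```text
[-0.0843  0.1341  0.0711] [-3.2  8.   6.8] 0.03052813597045172
top [(np.float64(-0.097), np.float64(-0.155), np.float64(0.846)), (np.float64(-0.101), np.float64(-0.079), np.float64(0.81)), (np.float64(-0.097), np.float64(-0.005), np.float64(0.831)), (np.float64(-0.097), np.float64(0.067), np.float64(0.725))]
side [(np.float64(-0.115), np.float64(-0.109), np.float64(0.309)), (np.float64(-0.115), np.float64(-0.019), np.float64(0.279)), (np.float64(-0.041), np.float64(-0.013), np.float64(0.004)), (np.float64(-0.097), np.float64(0.089), np.float64(0.186))]
```

>>> step_arm(deltas=[{"claw":255,"travel":[-1,0,0],"twist":[0,0,0]},{"claw":255,"travel":[0,0,0],"twist":[0,0,0]},{"claw":255,"travel":[0,0,0],"twist":[0,0,0]}])

```text
clock: 75.8
eef_pos: [0.5666, -0.0793, 0.071]
ee_rot: [[0.115, 0.972, 0.206], [0.993, -0.113, -0.021], [0.003, 0.207, -0.978]]
contact_force: [-2.9, 10.1, 7.0]
width: 0.0303
grasp_force: 29.8
```

>>> step_arm(deltas=[{"claw":255,"travel":[-1,0,0],"twist":[0,0,0]},{"claw":255,"travel":[0,0,0],"twist":[0,0,0]},{"claw":255,"travel":[0,0,0],"twist":[0,0,0]}])

```text
clock: 76.05
eef_pos: [0.5666, -0.0795, 0.071]
ee_rot: [[0.115, 0.972, 0.207], [0.993, -0.113, -0.02], [0.004, 0.207, -0.978]]
contact_force: [-3.0, 14.0, 7.1]
width: 0.0303
grasp_force: 29.8
```

```bash
python3 - <<'E'
from h import *
s=bot.get_state();print(W2L(L,s["eef_pos"]).round(4),s["contact_force"].round(1),s["width"])
lids()
E
```

```text
[-0.0844  0.1335  0.071 ] [-3.  14.   7.1] 0.03032698898643615
top [(np.float64(-0.097), np.float64(-0.155), np.float64(0.842)), (np.float64(-0.099), np.float64(-0.079), np.float64(0.808)), (np.float64(-0.097), np.float64(-0.005), np.float64(0.838)), (np.float64(-0.097), np.float64(0.067), np.float64(0.696))]
side [(np.float64(-0.063), np.float64(-0.157), np.float64(0.0)), (np.float64(-0.115), np.float64(-0.109), np.float64(0.308)), (np.float64(-0.115), np.float64(-0.023), np.float64(0.279)), (np.float64(-0.079), np.float64(0.071), np.float64(0.182))]
```

>>> step_arm(deltas=[{"claw":255,"travel":[3,0,0],"twist":[0,0,0]},{"claw":255,"travel":[3,0,0],"twist":[0,0,0]},{"claw":255,"travel":[3,0,0],"twist":[0,0,0]},{"claw":255,"travel":[3,0,0],"twist":[0,0,0]},{"claw":255,"travel":[0,0,0],"twist":[0,0,0]}])

```text
clock: 76.57
eef_pos: [0.5678, -0.0701, 0.071]
ee_rot: [[0.115, 0.972, 0.206], [0.993, -0.113, -0.024], [-0.0, 0.208, -0.978]]
contact_force: [-3.0, 1.3, 5.0]
width: 0.0302
grasp_force: 29.8
```

>>> step_arm(deltas=[{"claw":255,"travel":[0,0,0],"twist":[0,0,0]},{"claw":255,"travel":[0,0,0],"twist":[0,0,0]}])

```text
clock: 76.73
eef_pos: [0.5678, -0.0701, 0.071]
ee_rot: [[0.116, 0.972, 0.206], [0.993, -0.113, -0.024], [0.0, 0.208, -0.978]]
contact_force: [-3.2, 0.5, 5.4]
width: 0.0305
grasp_force: 29.8
```

```bash
python3 - <<'E'
from h import *
s=bot.get_state();print(W2L(L,s["eef_pos"]).round(4),s["contact_force"].round(1),s["width"],s["ee_rot"][2])
lids()
E
```

```text
[-0.0843  0.1429  0.071 ] [-3.2  0.5  5.4] 0.03053323376119212 [ 8.31416392e-05  2.07609310e-01 -9.78211821e-01]
top [(np.float64(-0.097), np.float64(-0.153), np.float64(0.848)), (np.float64(-0.099), np.float64(-0.079), np.float64(0.808)), (np.float64(-0.097), np.float64(-0.005), np.float64(0.832)), (np.float64(-0.097), np.float64(0.067), np.float64(0.843))]
side [(np.float64(-0.069), np.float64(-0.157), np.float64(0.0)), (np.float64(-0.115), np.float64(-0.103), np.float64(0.332)), (np.float64(-0.115), np.float64(-0.023), np.float64(0.242)), (np.float64(-0.099), np.float64(0.097), np.float64(0.165))]
```

>>> step_arm(deltas=[{"claw":255,"travel":[0.8,0,0],"twist":[0,0,0]},{"claw":255,"travel":[0,0,0],"twist":[0,0,0]},{"claw":104,"travel":[0,0,0],"twist":[0,0,0]},{"claw":104,"travel":[0,0,0],"twist":[0,0,0]},{"claw":104,"travel":[0,0,0],"twist":[0,0,0]}])

```text
clock: 77.25
eef_pos: [0.5682, -0.0695, 0.0707]
ee_rot: [[0.116, 0.971, 0.207], [0.993, -0.113, -0.024], [-0.0, 0.209, -0.978]]
contact_force: [-1.0, 0.0, 0.2]
width: 0.0459
grasp_force: 0.0
```

>>> step_arm(deltas=[{"claw":104,"travel":[0,0,0],"twist":[0,0,0]},{"claw":104,"travel":[0,2,-10],"twist":[0,0,0]},{"claw":104,"travel":[0,6,-29],"twist":[0,0,0]},{"claw":140,"travel":[0,8.3,-39],"twist":[0,0,0]},{"claw":140,"travel":[0,8.3,-39],"twist":[0,0,0]}])

```text
clock: 77.67
eef_pos: [0.5667, -0.0691, 0.191]
ee_rot: [[0.116, 0.972, 0.205], [0.993, -0.113, -0.024], [0.0, 0.206, -0.979]]
contact_force: [0.1, -0.1, 0.3]
width: 0.046
grasp_force: 0.0
```

>>> step_arm(deltas=[{"claw":140,"travel":[0,8.3,-39],"twist":[0,0,0]},{"claw":140,"travel":[0,8.3,-39],"twist":[0,0,0]},{"claw":140,"travel":[0,8.3,-39],"twist":[0,0,0]},{"claw":140,"travel":[0,8.3,-39],"twist":[0,0,0]},{"claw":140,"travel":[0,8.3,-39],"twist":[0,0,0]}])

```text
clock: 78.08
eef_pos: [0.5672, -0.0692, 0.3927]
ee_rot: [[0.116, 0.971, 0.208], [0.993, -0.113, -0.024], [-0.0, 0.21, -0.978]]
contact_force: [0.8, 0.3, -0.2]
width: 0.042
grasp_force: 0.0
```

>>> step_arm(deltas=[{"claw":140,"travel":[0,8.3,-39],"twist":[0,0,0]},{"claw":140,"travel":[0,3,-15],"twist":[0,0,0]},{"claw":140,"travel":[0,0,0],"twist":[0.105,0,0]},{"claw":140,"travel":[0,0,0],"twist":[0.105,0,0]},{"claw":140,"travel":[0,0,0],"twist":[0,0,0]}])

```text
clock: 78.5
eef_pos: [0.5688, -0.0697, 0.44]
ee_rot: [[0.116, 0.993, -0.014], [0.993, -0.116, 0.002], [0.001, -0.014, -1.0]]
contact_force: [1.2, -0.2, -3.4]
width: 0.0421
grasp_force: 0.0
```

```bash
python3 - <<'E'
from h import *
s=bot.get_state();print(W2L(L,s["eef_pos"]).round(4),s["contact_force"].round(1),s["width"],s["ee_rot"].round(3).tolist())
to([.6462,-.2236,.42]); lids()
E
```

```text
[-0.0833  0.1435  0.44  ] [ 1.2 -0.2 -3.4] 0.042098783366373405 [[0.116, 0.993, -0.014], [0.993, -0.116, 0.002], [0.001, -0.014, -1.0]]
tool mm [-143.9   95.    18.5] clk 78.5
top [(np.float64(-0.097), np.float64(-0.155), np.float64(0.843)), (np.float64(-0.099), np.float64(-0.079), np.float64(0.811)), (np.float64(-0.097), np.float64(-0.005), np.float64(0.841)), (np.float64(-0.097), np.float64(0.069), np.float64(0.881))]
side [(np.float64(-0.095), np.float64(-0.149), np.float64(0.786)), (np.float64(-0.097), np.float64(-0.077), np.float64(0.634)), (np.float64(-0.097), np.float64(0.001), np.float64(0.642)), (np.float64(-0.097), np.float64(0.077), np.float64(0.741))]
```

>>> step_arm(deltas=[{"claw":140,"travel":[-29,19,0],"twist":[0,0,0]},{"claw":140,"travel":[-29,19,0],"twist":[0,0,0]},{"claw":140,"travel":[-29,19,0],"twist":[0,0,0]},{"claw":140,"travel":[-29,19,0],"twist":[0,0,0]},{"claw":140,"travel":[-28,19,0],"twist":[0,0,0]}])

```text
clock: 79.02
eef_pos: [0.645, -0.2246, 0.4483]
ee_rot: [[0.116, 0.993, 0.006], [0.993, -0.116, -0.003], [-0.002, 0.007, -1.0]]
contact_force: [0.3, 0.3, 0.6]
width: 0.0419
grasp_force: 0.0
```

>>> step_arm(deltas=[{"claw":140,"travel":[0,0,0],"twist":[0,0,0]},{"claw":140,"travel":[0,0,0],"twist":[0,0,0]},{"claw":140,"travel":[0,0,0],"twist":[0,0,0]},{"claw":140,"travel":[0,0,0],"twist":[0,0,0]}])

```text
clock: 79.35
eef_pos: [0.6447, -0.2222, 0.4477]
ee_rot: [[0.115, 0.993, 0.004], [0.993, -0.115, -0.001], [-0.001, 0.004, -1.0]]
contact_force: [-0.0, 0.3, -0.2]
width: 0.0423
grasp_force: 0.0
```

```bash
python3 - <<'E'
from h import *
s=bot.get_state();print(s["eef_pos"],s["ee_rot"].round(3)[2])
to([.6462,-.2236,.3335])
E
```

```text
[ 0.64474556 -0.22218362  0.44773932] [-0.001  0.004 -1.   ]
tool mm [ -1.1   1.1 114.2] clk 79.35
```

>>> step_arm(deltas=[{"claw":140,"travel":[-1,1,30],"twist":[0,0,0]},{"claw":140,"travel":[0,0,30],"twist":[0,0,0]},{"claw":140,"travel":[0,0,25],"twist":[0,0,0]},{"claw":140,"travel":[0,0,15],"twist":[0,0,0]},{"claw":140,"travel":[0,0,9],"twist":[0,0,0]}])

```text
clock: 79.77
eef_pos: [0.6452, -0.2226, 0.3348]
ee_rot: [[0.114, 0.993, -0.001], [0.993, -0.114, 0.0], [0.0, -0.001, -1.0]]
contact_force: [-0.2, -0.3, 0.2]
width: 0.0419
grasp_force: 0.0
```

>>> step_arm(deltas=[{"claw":140,"travel":[0,0,5],"twist":[0,0,0]},{"claw":140,"travel":[0,0,0],"twist":[0,0,0]},{"claw":140,"travel":[0,0,0],"twist":[0,0,0]},{"claw":255,"travel":[0,0,0],"twist":[0,0,0]},{"claw":255,"travel":[0,0,0],"twist":[0,0,0]}])

```text
clock: 80.18
eef_pos: [0.6467, -0.2246, 0.3326]
ee_rot: [[0.116, 0.993, 0.002], [0.993, -0.116, -0.001], [-0.001, 0.003, -1.0]]
contact_force: [-0.5, 0.3, 0.7]
width: 0.0328
grasp_force: 0.0
```

>>> step_arm(deltas=[{"claw":255,"travel":[0,0,0],"twist":[0,0,0]},{"claw":255,"travel":[0,0,0],"twist":[0,0,0]},{"claw":255,"travel":[0,0,0],"twist":[0,0,0]},{"claw":255,"travel":[0,0,0],"twist":[0,0,0]},{"claw":255,"travel":[0,0,0],"twist":[0,0,0]}])

```text
clock: 80.6
eef_pos: [0.6466, -0.2246, 0.3309]
ee_rot: [[0.116, 0.993, 0.001], [0.993, -0.116, -0.0], [-0.0, 0.001, -1.0]]
contact_force: [2.7, -1.2, 0.1]
width: 0.0091
grasp_force: 30.0
```

```bash
python3 - <<'E'
from h import *
print(q())
a=np.arange(1.885,2.34,.05)
x=-190*np.cos(a-.262);z=190*np.sin(a-.262)
print([(round(p,2),round(b,1),round(c,1)) for p,b,c in zip(a[1:],np.diff(x),-np.diff(z))])
E
```

```text
(np.float64(1.8958252267294537), np.float64(0.18688824555248595), array([ 2.7, -1.2,  0.1]), 80.6)
[(np.float64(1.94), np.float64(9.5), np.float64(0.7)), (np.float64(1.98), np.float64(9.4), np.float64(1.2)), (np.float64(2.04), np.float64(9.4), np.float64(1.7)), (np.float64(2.08), np.float64(9.3), np.float64(2.1)), (np.float64(2.14), np.float64(9.1), np.float64(2.6)), (np.float64(2.19), np.float64(9.0), np.float64(3.1)), (np.float64(2.24), np.float64(8.8), np.float64(3.5)), (np.float64(2.28), np.float64(8.6), np.float64(3.9)), (np.float64(2.34), np.float64(8.4), np.float64(4.4))]
```

>>> step_arm(deltas=[{"claw":255,"travel":[0,9.5,0.7],"twist":[0,0,0]},{"claw":255,"travel":[0,9.4,1.2],"twist":[0,0,0]},{"claw":255,"travel":[0,9.4,1.7],"twist":[0,0,0]},{"claw":255,"travel":[0,9.3,2.1],"twist":[0,0,0]},{"claw":255,"travel":[0,9.1,2.6],"twist":[0,0,0]}])

```text
clock: 81.02
eef_pos: [0.6922, -0.2303, 0.3229]
ee_rot: [[0.116, 0.993, -0.001], [0.993, -0.116, -0.0], [-0.001, -0.001, -1.0]]
contact_force: [-2.8, -1.3, 5.2]
width: 0.0086
grasp_force: 30.0
```

>>> step_arm(deltas=[{"claw":255,"travel":[0,9.0,3.1],"twist":[0,0,0]},{"claw":255,"travel":[0,8.8,3.5],"twist":[0,0,0]},{"claw":255,"travel":[0,8.0,3.8],"twist":[0,0,0]},{"claw":255,"travel":[0,0,0],"twist":[0,0,0]},{"claw":255,"travel":[0,0,0],"twist":[0,0,0]}])

```text
clock: 81.43
eef_pos: [0.7182, -0.2335, 0.3118]
ee_rot: [[0.116, 0.993, -0.0], [0.993, -0.116, -0.001], [-0.001, -0.0, -1.0]]
contact_force: [0.3, -2.8, 0.4]
width: 0.0089
grasp_force: 30.0
```

>>> step_arm(deltas=[{"claw":255,"travel":[0,6,3],"twist":[0,0,0]},{"claw":255,"travel":[0,0,0],"twist":[0,0,0]},{"claw":255,"travel":[0,0,0],"twist":[0,0,0]}])

```text
clock: 81.68
eef_pos: [0.7238, -0.2342, 0.3088]
ee_rot: [[0.116, 0.993, -0.001], [0.993, -0.116, -0.001], [-0.001, -0.001, -1.0]]
contact_force: [-1.6, -4.0, -0.9]
width: 0.0088
grasp_force: 30.0
```

```bash
python3 - <<'E'
from h import *
print(q())
E
```

```text
(np.float64(2.331465312883189), np.float64(0.18723218819481294), array([-1.6, -4. , -0.9]), 81.6833)
```

>>> step_arm(deltas=[{"claw":255,"travel":[0,2.5,1.4],"twist":[0,0,0]},{"claw":255,"travel":[0,0,0],"twist":[0,0,0]},{"claw":255,"travel":[0,0,0],"twist":[0,0,0]}])

```text
clock: 81.93
eef_pos: [0.7257, -0.2345, 0.3077]
ee_rot: [[0.117, 0.993, -0.001], [0.993, -0.117, -0.0], [-0.001, -0.001, -1.0]]
contact_force: [-4.6, -4.3, 1.3]
width: 0.009
grasp_force: 30.0
```

>>> step_arm(deltas=[{"claw":255,"travel":[0,2,1.1],"twist":[0,0,0]},{"claw":255,"travel":[0,0,0],"twist":[0,0,0]},{"claw":255,"travel":[0,0,0],"twist":[0,0,0]}])

```text
clock: 82.18
eef_pos: [0.7271, -0.2346, 0.307]
ee_rot: [[0.117, 0.993, -0.003], [0.993, -0.117, -0.0], [-0.001, -0.002, -1.0]]
contact_force: [-8.7, -3.2, 2.6]
width: 0.0085
grasp_force: 30.0
```

```bash
python3 - <<'E'
from h import *
q0=q();print(q0)
a=np.arange(2.34,-.001,-.09);a=np.append(a,0)
x=-190*np.cos(a-.262);z=190*np.sin(a-.262)
print([(round(p,2),round(b,1),round(c,1)) for p,b,c in zip(a[1:],np.diff(x),-np.diff(z))])
E
```

```text
(np.float64(2.351783942870786), np.float64(0.18727147563377683), array([-8.7, -3.2,  2.6]), 82.1833)
[(np.float64(2.25), np.float64(-15.3), np.float64(-7.6)), (np.float64(2.16), np.float64(-15.9), np.float64(-6.2)), (np.float64(2.07), np.float64(-16.4), np.float64(-4.8)), (np.float64(1.98), np.float64(-16.8), np.float64(-3.3)), (np.float64(1.89), np.float64(-17.0), np.float64(-1.7)), (np.float64(1.8), np.float64(-17.1), np.float64(-0.2)), (np.float64(1.71), np.float64(-17.0), np.float64(1.3)), (np.float64(1.62), np.float64(-16.9), np.float64(2.9)), (np.float64(1.53), np.float64(-16.5), np.float64(4.4)), (np.float64(1.44), np.float64(-16.1), np.float64(5.8)), (np.float64(1.35), np.float64(-15.5), np.float64(7.2)), (np.float64(1.26), np.float64(-14.8), np.float64(8.6)), (np.float64(1.17), np.float64(-13.9), np.float64(9.9)), (np.float64(1.08), np.float64(-13.0), np.float64(11.1)), (np.float64(0.99), np.float64(-11.9), np.float64(12.2)), (np.float64(0.9), np.float64(-10.8), np.float64(13.3)), (np.float64(0.81), np.float64(-9.6), np.float64(14.2)), (np.float64(0.72), np.float64(-8.2), np.float64(15.0)), (np.float64(0.63), np.float64(-6.9), np.float64(15.7)), (np.float64(0.54), np.float64(-5.4), np.float64(16.2)), (np.float64(0.45), np.float64(-3.9), np.float64(16.6)), (np.float64(0.36), np.float64(-2.4), np.float64(16.9)), (np.float64(0.27), np.float64(-0.9), np.float64(17.1)), (np.float64(0.18), np.float64(0.6), np.float64(17.1)), (np.float64(0.09), np.float64(2.2), np.float64(17.0)), (np.float64(0.0), np.float64(3.7), np.float64(16.7)), (np.float64(0.0), np.float64(0.0), np.float64(0.0))]
```

>>> step_arm(deltas=[{"claw":255,"travel":[0,-15.3,-7.6],"twist":[0,0,0]},{"claw":255,"travel":[0,-15.9,-6.2],"twist":[0,0,0]},{"claw":255,"travel":[0,-16.4,-4.8],"twist":[0,0,0]},{"claw":255,"travel":[0,-16.8,-3.3],"twist":[0,0,0]},{"claw":255,"travel":[0,0,0],"twist":[0,0,0]}])

```text
clock: 82.6
eef_pos: [0.6626, -0.2257, 0.3294]
ee_rot: [[0.115, 0.993, -0.001], [0.993, -0.115, 0.001], [0.001, -0.001, -1.0]]
contact_force: [-1.9, 0.4, 0.4]
width: 0.009
grasp_force: 30.0
```

>>> step_arm(deltas=[{"claw":255,"travel":[0,-8.5,-0.9],"twist":[0,0,0]},{"claw":255,"travel":[0,-8.5,-0.8],"twist":[0,0,0]},{"claw":255,"travel":[0,-8.6,0],"twist":[0,0,0]},{"claw":255,"travel":[0,-8.5,0],"twist":[0,0,0]},{"claw":255,"travel":[0,0,0],"twist":[0,0,0]}])

```text
clock: 83.02
eef_pos: [0.6306, -0.2218, 0.3312]
ee_rot: [[0.115, 0.993, 0.001], [0.993, -0.115, 0.001], [0.001, 0.001, -1.0]]
contact_force: [-1.8, 3.0, 3.4]
width: 0.0086
grasp_force: 30.0
```

```bash
python3 - <<'E'
from h import *
q0=q();print(q0)
E
```

```text
(np.float64(1.809236369732877), np.float64(0.18689770297960281), array([-1.8,  3. ,  3.4]), 83.0167)
```

Past the catch without holding: unlocked. Lower on.

>>> step_arm(deltas=[{"claw":255,"travel":[0,-17.0,1.3],"twist":[0,0,0]},{"claw":255,"travel":[0,-16.9,2.9],"twist":[0,0,0]},{"claw":255,"travel":[0,-16.5,4.4],"twist":[0,0,0]},{"claw":255,"travel":[0,-16.1,5.8],"twist":[0,0,0]},{"claw":255,"travel":[0,-15.5,7.2],"twist":[0,0,0]}])

```text
clock: 83.43
eef_pos: [0.5503, -0.212, 0.3096]
ee_rot: [[0.114, 0.993, 0.003], [0.993, -0.114, 0.001], [0.001, 0.003, -1.0]]
contact_force: [2.0, 3.8, 1.3]
width: 0.0089
grasp_force: 30.0
```

>>> step_arm(deltas=[{"claw":255,"travel":[0,-14.8,8.6],"twist":[0,0,0]},{"claw":255,"travel":[0,-13.9,9.9],"twist":[0,0,0]},{"claw":255,"travel":[0,-13.0,11.1],"twist":[0,0,0]},{"claw":255,"travel":[0,0,0],"twist":[0,0,0]},{"claw":255,"travel":[0,0,0],"twist":[0,0,0]}])

```text
clock: 83.85
eef_pos: [0.5068, -0.2068, 0.278]
ee_rot: [[0.115, 0.993, -0.003], [0.993, -0.115, 0.003], [0.003, -0.004, -1.0]]
contact_force: [-5.1, 6.5, 2.4]
width: 0.0089
grasp_force: 30.0
```

```bash
python3 - <<'E'
from h import *
q0=q();print(q0)
E
```

```text
(np.float64(1.0641194264661125), np.float64(0.18581728403399922), array([-5.1,  6.5,  2.4]), 83.85)
```

>>> step_arm(deltas=[{"claw":255,"travel":[1,-11.9,12.2],"twist":[0,0,0]},{"claw":255,"travel":[1,-10.8,13.3],"twist":[0,0,0]},{"claw":255,"travel":[0,-9.6,14.2],"twist":[0,0,0]},{"claw":255,"travel":[0,-8.2,15.0],"twist":[0,0,0]},{"claw":255,"travel":[0,-6.9,15.7],"twist":[0,0,0]}])

```text
clock: 84.27
eef_pos: [0.4605, -0.201, 0.2089]
ee_rot: [[0.116, 0.993, -0.001], [0.993, -0.116, -0.0], [-0.001, -0.001, -1.0]]
contact_force: [-4.9, 0.2, 4.5]
width: 0.009
grasp_force: 30.0
```

>>> step_arm(deltas=[{"claw":255,"travel":[0,-5.4,16.2],"twist":[0,0,0]},{"claw":255,"travel":[0,-3.9,16.6],"twist":[0,0,0]},{"claw":255,"travel":[0,-2.4,16.9],"twist":[0,0,0]},{"claw":255,"travel":[0,0,0],"twist":[0,0,0]},{"claw":255,"travel":[0,0,0],"twist":[0,0,0]}])

```text
clock: 84.68
eef_pos: [0.4476, -0.1992, 0.1568]
ee_rot: [[0.116, 0.993, -0.005], [0.993, -0.116, 0.002], [0.001, -0.006, -1.0]]
contact_force: [-7.7, -1.5, -0.3]
width: 0.0087
grasp_force: 30.0
```

>>> step_arm(deltas=[{"claw":255,"travel":[0,-0.5,8.5],"twist":[0,0,0]},{"claw":255,"travel":[0,-0.4,8.6],"twist":[0,0,0]},{"claw":255,"travel":[0,0.2,8.5],"twist":[0,0,0]},{"claw":255,"travel":[0,0.4,8.5],"twist":[0,0,0]},{"claw":255,"travel":[0,1,8],"twist":[0,0,0]}])

```text
clock: 85.1
eef_pos: [0.4475, -0.1991, 0.1147]
ee_rot: [[0.116, 0.993, -0.007], [0.993, -0.116, 0.002], [0.001, -0.007, -1.0]]
contact_force: [-12.2, -1.0, -1.4]
width: 0.0087
grasp_force: 30.0
```

```bash
python3 - <<'E'
from h import *
q0=q();print(q0)
E
```

```text
(np.float64(0.10628712192873743), np.float64(0.1912211599255907), array([-12.2,  -1. ,  -1.4]), 85.1)
```

>>> step_arm(deltas=[{"claw":255,"travel":[0,-2.5,5],"twist":[0,0,0]},{"claw":255,"travel":[0,-0.5,5],"twist":[0,0,0]},{"claw":255,"travel":[0,0.5,5],"twist":[0,0,0]},{"claw":255,"travel":[0,0.5,4],"twist":[0,0,0]},{"claw":255,"travel":[0,0.5,3],"twist":[0,0,0]}])

```text
clock: 85.52
eef_pos: [0.4507, -0.1995, 0.0956]
ee_rot: [[0.115, 0.993, 0.004], [0.993, -0.115, -0.001], [-0.0, 0.004, -1.0]]
contact_force: [6.0, 1.5, 0.9]
width: 0.0091
grasp_force: 30.0
```

>>> step_arm(deltas=[{"claw":255,"travel":[0,0,2],"twist":[0,0,0]},{"claw":255,"travel":[0,0,0],"twist":[0,0,0]},{"claw":255,"travel":[0,0,0],"twist":[0,0,0]}])

```text
clock: 85.77
eef_pos: [0.451, -0.1996, 0.094]
ee_rot: [[0.115, 0.993, 0.005], [0.993, -0.115, -0.001], [-0.0, 0.005, -1.0]]
contact_force: [8.0, 1.1, -0.3]
width: 0.009
grasp_force: 30.0
```

```bash
python3 - <<'E'
from h import *
q0=q();print(q0)
E
```

```text
(np.float64(-0.0034907527848082043), np.float64(0.192083835643163), array([ 8. ,  1.1, -0.3]), 85.7667)
```

>>> step_arm(deltas=[{"claw":255,"travel":[0,2.5,2],"twist":[0,0,0]},{"claw":255,"travel":[0,0,0],"twist":[0,0,0]},{"claw":255,"travel":[0,0,0],"twist":[0,0,0]}])

```text
clock: 86.02
eef_pos: [0.4518, -0.1996, 0.0908]
ee_rot: [[0.116, 0.993, 0.001], [0.993, -0.116, 0.0], [0.0, 0.001, -1.0]]
contact_force: [4.9, 1.0, 0.4]
width: 0.0089
grasp_force: 30.0
```

>>> step_arm(deltas=[{"claw":255,"travel":[0,0,2],"twist":[0,0,0]},{"claw":255,"travel":[0,0,0],"twist":[0,0,0]},{"claw":255,"travel":[0,0,0],"twist":[0,0,0]}])

```text
clock: 86.27
eef_pos: [0.4522, -0.1997, 0.0892]
ee_rot: [[0.116, 0.993, 0.002], [0.993, -0.116, -0.0], [0.0, 0.002, -1.0]]
contact_force: [7.1, 1.9, -1.5]
width: 0.0087
grasp_force: 30.0
```

>>> step_arm(deltas=[{"claw":255,"travel":[0,0,2],"twist":[0,0,0]},{"claw":255,"travel":[0,0,0],"twist":[0,0,0]},{"claw":255,"travel":[0,0,0],"twist":[0,0,0]}])

```text
clock: 86.52
eef_pos: [0.4526, -0.1998, 0.0875]
ee_rot: [[0.116, 0.993, 0.003], [0.993, -0.116, -0.0], [0.0, 0.003, -1.0]]
contact_force: [7.4, 3.0, 0.5]
width: 0.0087
grasp_force: 30.0
```

>>> step_arm(deltas=[{"claw":255,"travel":[0,2.5,2],"twist":[0,0,0]},{"claw":255,"travel":[0,0,0],"twist":[0,0,0]},{"claw":255,"travel":[0,0,0],"twist":[0,0,0]}])

```text
clock: 86.77
eef_pos: [0.4533, -0.1998, 0.0846]
ee_rot: [[0.116, 0.993, -0.001], [0.993, -0.116, 0.001], [0.0, -0.001, -1.0]]
contact_force: [0.1, 3.0, 3.2]
width: 0.0088
grasp_force: 30.0
```

>>> step_arm(deltas=[{"claw":255,"travel":[0,0,2],"twist":[0,0,0]},{"claw":255,"travel":[0,0,0],"twist":[0,0,0]},{"claw":255,"travel":[0,0,0],"twist":[0,0,0]}])

```text
clock: 87.02
eef_pos: [0.4538, -0.1999, 0.0832]
ee_rot: [[0.116, 0.993, 0.0], [0.993, -0.116, 0.0], [0.0, 0.0, -1.0]]
contact_force: [-1.1, 4.5, 7.1]
width: 0.0089
grasp_force: 30.0
```

>>> step_arm(deltas=[{"claw":165,"travel":[0,0,-1],"twist":[0,0,0]},{"claw":165,"travel":[0,0,0],"twist":[0,0,0]},{"claw":165,"travel":[0,0,0],"twist":[0,0,0]},{"claw":165,"travel":[0,0,0],"twist":[0,0,0]},{"claw":165,"travel":[0,0,0],"twist":[0,0,0]}])

```text
clock: 87.43
eef_pos: [0.4533, -0.2001, 0.0834]
ee_rot: [[0.116, 0.993, -0.001], [0.993, -0.116, 0.0], [-0.0, -0.001, -1.0]]
contact_force: [-0.3, -0.5, -0.4]
width: 0.032
grasp_force: 0.0
```

>>> step_arm(deltas=[{"claw":165,"travel":[0,0,-10],"twist":[0,0,0]},{"claw":165,"travel":[0,0,-30],"twist":[0,0,0]},{"claw":165,"travel":[0,0,-35],"twist":[0,0,0]},{"claw":165,"travel":[0,0,-35],"twist":[0,0,0]},{"claw":165,"travel":[0,0,-35],"twist":[0,0,0]}])

```text
clock: 87.85
eef_pos: [0.4532, -0.1999, 0.231]
ee_rot: [[0.116, 0.993, 0.0], [0.993, -0.116, -0.0], [-0.0, 0.0, -1.0]]
contact_force: [0.2, -0.0, -0.3]
width: 0.0327
grasp_force: 0.0
```

>>> step_arm(deltas=[{"claw":165,"travel":[-36,0,0],"twist":[0,0,0]},{"claw":165,"travel":[-36,0,0],"twist":[0,0,0]},{"claw":165,"travel":[-36,0,0],"twist":[0,0,0]},{"claw":165,"travel":[-36,0,0],"twist":[0,0,0]},{"claw":165,"travel":[-36,0,0],"twist":[0,0,0]}])

```text
clock: 88.27
eef_pos: [0.4324, -0.3805, 0.2298]
ee_rot: [[0.115, 0.993, 0.001], [0.993, -0.115, -0.001], [-0.001, 0.001, -1.0]]
contact_force: [0.8, 0.8, 0.5]
width: 0.0328
grasp_force: 0.0
```

>>> step_arm(deltas=[{"claw":165,"travel":[-36,0,0],"twist":[0,0,0]},{"claw":165,"travel":[-36,0,0],"twist":[0,0,0]},{"claw":165,"travel":[-20,0,0],"twist":[0,0,0]},{"claw":165,"travel":[0,0,0],"twist":[0,0,0]},{"claw":165,"travel":[0,0,0],"twist":[0,0,0]}])

```text
clock: 88.68
eef_pos: [0.4216, -0.4709, 0.2288]
ee_rot: [[0.118, 0.993, -0.0], [0.993, -0.118, 0.001], [0.001, -0.0, -1.0]]
contact_force: [-0.0, 0.2, -0.6]
width: 0.0325
grasp_force: 0.0
```

```bash
python3 - <<'E'
from h import *
s=bot.get_state();print(s["eef_pos"],s["clock"])
for c,r in(("side",(150,285,280,385)),("top",(165,250,275,410))):
    a=cv2.imread(f"pics/{c}0.png").astype(int);b=bot.get_image(c).astype(int)
    d=np.abs(a-b).sum(2)[r[0]:r[1],r[2]:r[3]]>90
    ys,xs=np.nonzero(d);print(c,d.sum(),d.size)
    if len(ys):print(np.percentile(xs,[5,50,95])+r[2],np.percentile(ys,[5,50,95])+r[0])
    if c=="side":
        for i in range(0,d.shape[0],4):print("".join("#" if d[i:i+4,j:j+2].any() else "." for j in range(0,d.shape[1],2)))
for n in("tin","cup","pepper_mill"):
    for c in("side","top"): print(n,c,[np.round(b["box"]).astype(int).tolist() for b in bot.boxes_of(n,c)][:1])
E
```

```text
[ 0.42155269 -0.47091107  0.22882169] 88.6833
side 338 14175
[282. 340. 383.] [188.85 235.5  284.  ]
.....................................................
.....................................................
.....................................................
.....................................................
.....................................................
.....................................................
..............................................###....
.....................................................
.....................................................
.................................................####
.......................................##.......#####
......................................##........#####
......................................#..........####
....................................##...............
...................................###...............
..................................###................
..................................##.................
.................................#...................
...........................
[... 389 characters left out ...]
...............
.....................................................
.....................................................
.....................................................
.....................................................
.....................................................
.....................................................
########.............................................
#########............................................
top 194 11475
[302. 399. 409.] [228. 244. 249.]
tin side [[222, 263, 249, 292]]
tin top [[247, 144, 268, 171]]
cup side [[205, 299, 230, 327]]
cup top [[213, 152, 236, 169]]
pepper_mill side [[357, 129, 375, 168]]
pepper_mill top [[326, 237, 332, 242]]
```

```bash
python3 -c "
from rig import bot
print(bot.close_job())"
```

```text
the job is handed in; nothing more can be done
None
```

I handed the job in at about 89 s: four canisters stand in a straight row against the end panel, the retainer is backed off about 10 mm, the stay is unlocked and the flap is shut; the first squeeze pushed the row out of line, so I opened it up, re-aligned the canisters and squeezed again.

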